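Pry the axle clip off a hand-truck wheel

ROBOT

A 6-joint arm with a two-finger parallel gripper is mounted at the origin on the work surface. World frame = base frame: x ahead of the robot, y to its left, z up, the work surface at z = 0. Lengths are in m, angles in rad, forces in N, time in s.
With the tool pointing down it reaches from about 0.25 to 0.85 m from the base axis. Payload 12.5 kg.
Tool frame: the origin (TCP) lies between the finger pads; the fingertips stand 14 mm ahead of it and the grasp point (between the pads) lies 5 mm behind it; y points along the fingers, x is the direction in which the jaws open and shut, and the axes are right-handed (so a half turn about y gives the same grasp; the last joint's range is limited). The gripper opens to 93 mm and grips with 3 to 60 N. Pads are 15 mm wide; open, the fingers measure 128 mm over their backs; the gripper's body (75 mm by 188 mm) begins 65 mm behind the grasp point.
Start: joints at [1.171, 0.351, 1.652, -0, 1.139, -0.085], TCP at [0.17, 0.523, 0.206] pointing down, gripper open.
Joint ranges: [-2.75, 2.75], [-0.79, 2.1], [0.01, 2.65], [-1.57, 4.71], [0.07, 3.14], [-2.87, 2.87]. Speed limits (rad/s): [2.22, 2.22, 2.79, 3.14, 3.14, 3.14].

INTERFACE

Orientations are given as a unit quaternion [x, y, z, w].
In Python, from workcell import manip gives the robot as it stands. The module is installed in compiled form; this text tells all that it offers.
- The arm moves only by the tool play_rows, never from a script. Its argument "increments" is a list that holds one entry, the list of rows, each a list of 7 numbers: the finger opening in mm, from 0 to 93, then the shift along the tool's x, y, z in units of 40 mm (1.0 is 40 mm), then the turn, a rotation vector about the tool's x, y, z in units of 6 degrees (1.0 is 6 degrees). In form: [[[gripper, tx, ty, tz, wx, wy, wz], ...]]. A call has 1 to 10 rows; each row shifts and turns the commanded pose from where the row before left it, along the tool's axes as they then stand; what a row does not reach is not made up. A row lasts 1/12 s, in which the tool goes at most 41.7 mm and 7.16 degrees, less where a joint would pass 70% of its speed; a pose out of reach is approached as far as the arm can. A call is refused whole if a number of a shift passes 1 or a number of a turn 1, either way. A call with a gripper value outside its range is refused whole. The fingers move at their own pace and stop on an object; "force" is the grip in N (left out, the last holds). Time passes only in rows, so rows that do not move let the fingers close. It gives the time, the measured TCP pose, the force and the opening at its end, in the units of the state.
- manip.read_state(): the state, without advancing time (a new reading comes with each control period).
- manip.read_camera(name): name is "side" or "top" or "wrist"; returns a dict with "frame" (480x640x3 uint8, red, green, blue), "range_z" (480x640 float32, m along the optical axis (not along the pixel's ray), 0 where there is no reading), "fx", "fy", "cx", "cy" (pixels), "rvec" (rotation vector, rad) and "tvec" (3), from world to camera coordinates, as OpenCV has them; the wrist camera has in their place "hand_eye" (4x4, takes a point from camera to tool coordinates, whose origin is the TCP and whose axes are the tool frame's). Camera axes: x right, y down, z forward; pixel columns grow to the right and rows downward; lengths in m; the calibration is good to about 2 mm. A picture is of the moment at which its call begins: read the wrist's pose just before it.
- manip.job_done(): hands the job in, once; it reports no verdict.
Trained networks look in the newest picture that a camera, given by its name, has taken for a name from the list of things; names that differ only in an ending like _2 or _b are one class to them, and where a whole thing is asked for, a point or a joint stands for the part that bears it (a point fixed in the world has none). Each returns a list of dicts, best first, with "score" (0 to 1); they miss things now and then, are a little off and sometimes report something else, mostly with a low value. They report only what shows in the picture. A call takes as long as a camera call. They do not tell look-alikes from the thing itself.
- manip.spot_in(camera, name): "uv" ([column, row] in pixels, amid what is visible of it).
- manip.outline_of(camera, name): "region" (480x640 bool, what is visible of it) and "uv" ([column, row] in pixels, amid what is visible of it).
- manip.mark_of(camera, name): "uv" ([column, row] in pixels: a listed point, or the origin of a listed thing).
The state is a dict: "time": time; "qpos": joint angles; "dq": joint speeds; "effort": joint torques, N m; "tool_pos": TCP position; "tcp_rot": TCP orientation; "wrist_force": force on the tool from outside, world axes, zero at the start; "moment": the same for the moment, N m; "finger_gap": finger opening in m.
Only numpy, scipy, OpenCV 4.12 (cv2) and the standard library are available. Lean on these libraries where they do the work, as an engineer would, in place of code of your own. Each camera call takes 0.05 s, during which the arm holds its last target.

TASK

Take the orange hooked pick from its blue rest, hook it into the eye of the swinging tab of the dark clip on the wheel's axle and draw the sprung clip gently out of its groove until it lies clear of the axle, flat on the wheel's yellow disc. Touch the clip only with the pick, do not press or pull hard or let the clip fly off the wheel, then lay the pick back in its rest as it lay, and leave everything else on the bench alone.

Things in the scene. Friction and masses are not known exactly. Their poses are not given: they have to be found in the camera images.
- wheel: Hand-truck wheel lying flat, fixed, 190 mm across; origin on the bench under the axle's centre, z up. Black tyre's top at z = 60 mm; flat yellow disc (radius 75 mm) inside it at z = 56 mm. The steel axle stands in the middle: groove of 16 mm diameter from z = 56 to 61 mm, above it the axle's head, 20 mm in diameter, up to z = 72 mm.
- axle_groove (a point): The centre of the axle at the bottom of the groove, level with the yellow disc's face (56 mm above the bench).
- clip: Dark sprung clip, 4.5 mm thick, lying on the yellow disc, its two jaws round the axle's groove, under the head. Origin at its underside, on the axle's centre when seated; x points from the axle to the tab, the way it is drawn off (within 0.6 rad of the world's -x). Body spans x = -9 to 15 mm, 30 mm wide. Drawing meets 8 to 16 N over the first 6 to 7 mm, then it snaps free; past 18 mm it is off.
- tab_pivot (a point): Rivet on which the clip's tab swings, 14.5 mm along the clip's x, at the underside; axes as the clip's. The tab, 4.5 mm thick, lies flat on the disc and swings to 0.85 rad either side of the clip's x, staying where it is left (0.6 N moves it); its angle is not reported: feel or look for it. It is 16.4 mm wide and ends 25.5 mm from the rivet; its eye, 8 mm long by 8.4 mm wide, right through, is centred 17 mm from it.
- pick: Hooked pick, 70 g: orange rubbery square handle 16 x 16 x 94 mm, origin at the handle's centre, x along it towards the hook, z up as it lies in the rest. A steel shaft 6 mm thick runs on from the handle's end to x = 85 mm and there bends straight down; the last 16 mm of the hook are 4 mm thick.
- pick_tip (a point): The lower end of the hook, at x = 85, z = -36 mm in the pick's frame; axes as the pick's. Pick and clip may not press on each other with more than 25 N, nor pick and wheel with more than 20 N.
- rest: Blue fixed rest: foot 100 x 48 mm, 6 mm thick; two posts at x = -37 and +37 mm, 10 mm thick along x (gap between them 64 mm), each with a notch 22 mm wide, floor 55 mm and lips 62 mm above the bench. Origin on the bench under its centre, x along the lying pick towards the hook; the handle lies in both notches, its centre 63 mm above the bench.
- wrench: Bystander: steel wrench lying on the bench.
- screwdriver: Bystander: screwdriver with a yellow handle lying on the bench.
- tin: Bystander: green tin, 66 mm across, 85 mm high.
- hubcap: Bystander: aluminium hub cap, 68 mm across, 24 mm high.
- washer_a: Bystander: steel washer, 32 mm across, in the red parts tray.
- washer_b: Bystander: brass washer, 32 mm across, in the red parts tray.
Not all that is in view belongs to the job. There is more than one size of the wheel; the job needs the smaller. Of the things that look like the pick, the larger one is meant.

How it is judged:
By the outcome, as a careful person would: the job done as asked, in the order asked, and still so for the second after the job is handed in, with the robot touching nothing.
It also fails if it takes over 72 s, if anything falls off the work surface, if the arm or the gripper's body presses on something with over 40 N, if the wrist force passes 120 N, or if a joint passes its speed limit or range.

## Working session

There is one attempt and no reset: what is moved stays moved. The work goes in short steps, Python scripts to look and compute and a tool call to move; the robot and the scene stay as the last step left them, time stands still between calls to the robot, and variables do not carry over. Pictures are saved under pics/ and viewed, and the job is handed in when it is done.

Besides the shell and the picture viewer there is one more tool, called after "Emit:" as name(argument=value, ...) on one line, values as JSON. play_rows: Moves the arm, as the interface text tells. Its arguments: {"type":"object","properties":{"increments":{"type":"array"},"force":{"type":"number"}},"required":["increments"]}

```bash
mkdir -p pics; ls; cat > h.py <<'E'
import numpy as np, cv2
from workcell import manip
from scipy.spatial.transform import Rotation as R
def save(c,name,crop=None,scale=1):
    f=c["frame"]
    if crop: u0,v0,u1,v1=crop; f=f[v0:v1,u0:u1]
    if scale!=1: f=cv2.resize(f,None,fx=scale,fy=scale,interpolation=cv2.INTER_CUBIC)
    cv2.imwrite("pics/"+name+".png",f[:,:,::-1])
def T_wc(c,st=None):
    "camera->world"
    if "hand_eye" in c:
        T=np.eye(4);T[:3,:3]=R.from_quat(st["tcp_rot"]).as_matrix();T[:3,3]=st["tool_pos"]
        return T@np.array(c["hand_eye"])
    M=np.eye(4);M[:3,:3]=cv2.Rodrigues(np.array(c["rvec"],float))[0];M[:3,3]=np.ravel(c["tvec"])
    return np.linalg.inv(M)
def ray(c,uv,z,st=None):
    "intersect pixel ray with plane z"
    T=T_wc(c,st);d=T[:3,:3]@np.array([(uv[0]-c["cx"])/c["fx"],(uv[1]-c["cy"])/c["fy"],1]);o=T[:3,3]
    return o+d*(z-o[2])/d[2]
def cloud(c,st=None):
    v,u=np.mgrid[0:480,0:640];z=c["range_z"];P=np.stack([(u-c["cx"])/c["fx"]*z,(v-c["cy"])/c["fy"]*z,z],-1)
    T=T_wc(c,st);W=P@T[:3,:3].T+T[:3,3];W[z==0]=np.nan
    return W
def proj(c,P,st=None):
    T=np.linalg.inv(T_wc(c,st));p=np.atleast_2d(P)@T[:3,:3].T+T[:3,3]
    return np.stack([p[:,0]/p[:,2]*c["fx"]+c["cx"],p[:,1]/p[:,2]*c["fy"]+c["cy"]],-1)
E
python3 - <<'E'
from h import *
s=manip.read_state();print(s)
for n in("top","side","wrist"):
    c=manip.read_camera(n);save(c,n+"0")
    print(n,T_wc(c,s).round(3).tolist(),c["fx"])
    for k in("wheel","pick","rest","clip","pick_tip","tab_pivot","axle_groove"):
        print(k,[(np.round(d["uv"]).tolist(),round(d["score"],2),np.round(cloud(c,s)[int(d["uv"][1]),int(d["uv"][0])],3).tolist()) for d in manip.mark_of(n,k)])
E
```

```text
pics
{'time': 0.0, 'qpos': array([ 1.17140841e+00,  3.51248842e-01,  1.65242024e+00, -1.25214269e-05,
        1.13910713e+00, -8.46112228e-02]), 'dq': array([-0.00021097,  0.00110697, -0.00157644, -0.00153418,  0.00064229,
       -0.00024197]), 'effort': array([ 9.78238822e-04, -4.97327471e+01, -2.85254234e+01,  6.99112401e-02,
        2.57611193e-02, -9.30694796e-05]), 'tool_pos': array([0.17012609, 0.52264723, 0.205596  ]), 'tcp_rot': array([ 0.57240829,  0.41509565, -0.41580784, -0.5719687 ]), 'wrist_force': array([ 0.25367093,  0.42614794, -0.18481296]), 'moment': array([-0.0108916 ,  0.00089602, -0.00652049]), 'finger_gap': 0.09293568880381849}
top [[0.018, -0.995, 0.096, 0.423], [-1.0, -0.018, -0.003, 0.002], [0.005, -0.096, -0.995, 1.238], [0.0, 0.0, 0.0, 1.0]] 575.6555448137824
wheel [([313.0, 211.0], 0.95, [0.589, -0.002, 0.075]), ([218.0, 348.0], 0.93, [0.311, 0.18, 0.074])]
pick [([455.0, 267.0], 0.84, [0.479, -0.295, 0.07]), ([468.0, 344.0], 0.74, [0.32, -0.333, 0.014])]
rest [([451.0, 268.0], 0.66, [0.479, -0.301, 0.01])]
clip [([314.0, 208.0], 0.46, [0.594, -0.006, 0.07
[... 547 characters left out ...]
 -0.321, 0.01]), ([350.0, 162.0], 0.55, [0.462, -0.444, 0.001])]
rest [([344.0, 187.0], 0.59, [0.482, -0.294, 0.006])]
clip [([290.0, 238.0], 0.59, [0.605, 0.002, 0.062])]
pick_tip [([314.0, 181.0], 0.64, [0.564, -0.329, 0.001]), ([310.0, 382.0], 0.26, [0.558, 0.314, 0.003])]
tab_pivot [([299.0, 234.0], 0.67, [0.587, -0.007, 0.062])]
axle_groove [([292.0, 240.0], 0.97, [0.603, 0.006, 0.059]), ([453.0, 297.0], 0.67, [0.316, 0.208, 0.089]), ([298.0, 256.0], 0.28, [0.588, 0.053, 0.055])]
wrist [[0.311, 0.918, 0.246, 0.101], [0.95, -0.3, -0.082, 0.545], [-0.002, 0.259, -0.966, 0.385], [0.0, 0.0, 0.0, 1.0]] 419.8268917971978
wheel []
pick []
rest []
clip []
pick_tip []
tab_pivot []
axle_groove []
```

View pics/top0.png

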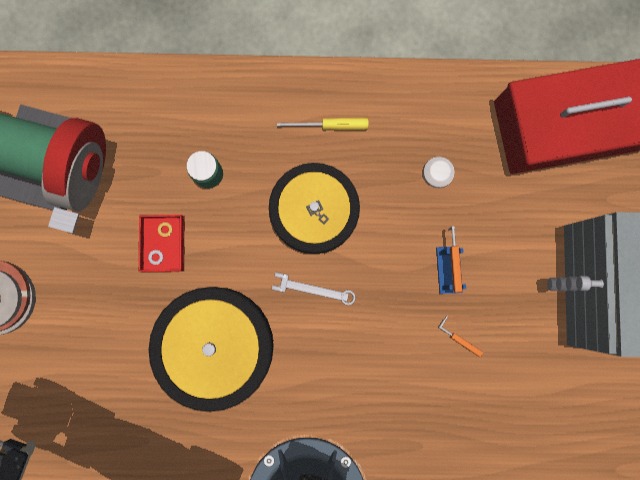

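View pics/side0.png

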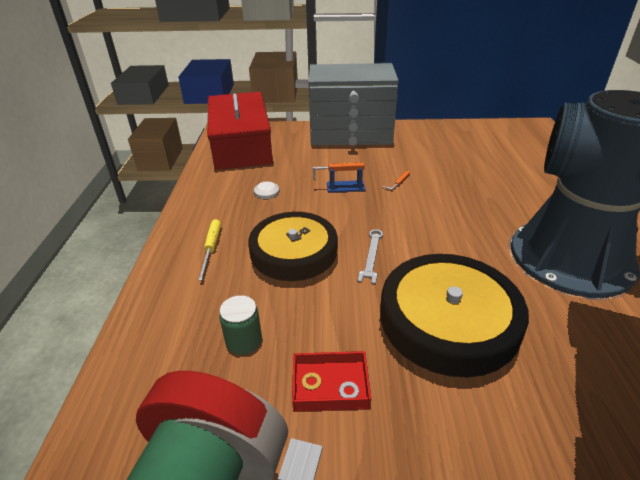

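```bash
python3 - <<'E'
from h import *
for n,cr in(("top",(250,150,380,270)),("side",(220,180,370,300))):
    c=manip.read_camera(n);save(c,n+"_wheel",cr,5)
c=manip.read_camera("top");save(c,"top_rest",(400,200,510,340),4)
W=cloud(c)
# handle: orange
f=c["frame"].astype(int)
m=(f[...,0]>180)&(f[...,1]>60)&(f[...,1]<150)&(f[...,2]<80)
n,l,st,ce=cv2.connectedComponentsWithStats(m.astype(np.uint8))
for i in range(1,n):
    if st[i,4]>60:
        p=W[l==i];p=p[~np.isnan(p[:,0])];z=np.median(p[:,2]);
        q=np.array([ray(c,(u,v),z) for v,u in np.argwhere(l==i)])
        r=cv2.minAreaRect((q[:,:2]*1000).astype(np.float32));print(st[i],ce[i],z,r)
E
```

```text
[151 219  28  50 400] [169.99 244.88] 0.004278150781185208 ((520.7476806640625, 309.7904357910156), (105.50890350341797, 57.95586395263672), 6.81585168838501)
[452 245  10  47 314] [456.48726115 268.74522293] 0.07108544207576584 ((476.3753967285156, -296.9903564453125), (93.40555572509766, 14.019137382507324), 4.35988712310791)
[452 333  31  24 201] [467.30845771 344.5721393 ] 0.012492214991671746 ((318.9399719238281, -333.642578125), (71.82431030273438, 12.264362335205078), 56.636077880859375)
```

The top view shows the small wheel at about (314,208), with the clip's tab toward (322,219). The large pick lies in the blue rest at (455,268), hook up-image (+x). The large wheel at (210,349) and the small pick at (462,338) are decoys.

View pics/top_wheel.png

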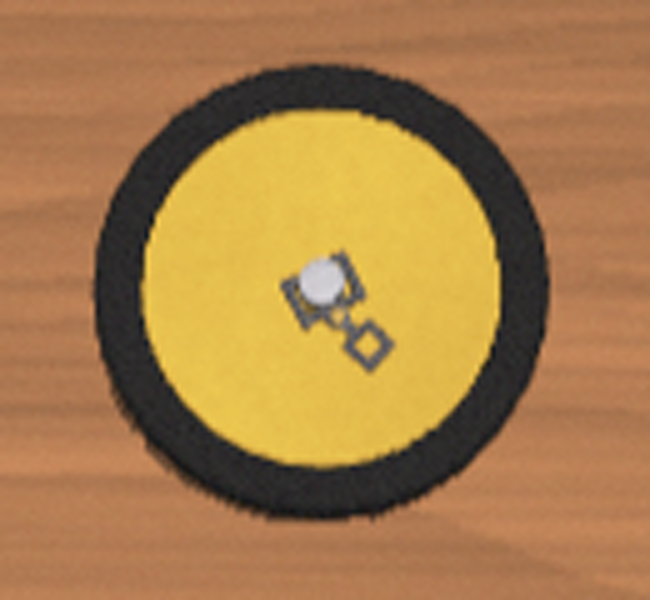

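View pics/side_wheel.png

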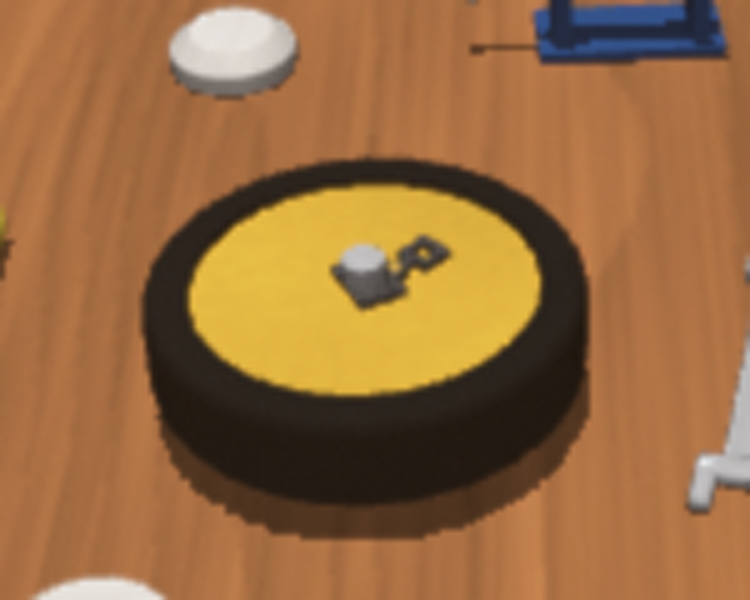

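View pics/top_rest.png

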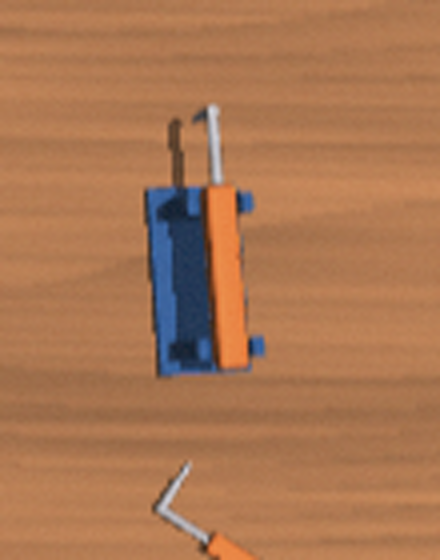

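```bash
cat >> h.py <<'E'
def tgt(pos,yaw):
    """tool down; jaw axis (tool x) perpendicular to heading yaw; picks branch nearest current"""
    s=manip.read_state();R0=R.from_quat(s["tcp_rot"]);best=None
    for sgn in(1,-1):
        y=sgn*np.array([np.cos(yaw),np.sin(yaw),0]);z=np.array([0,0,-1.]);x=np.cross(y,z)
        Q=R.from_matrix(np.stack([x,y,z],1));a=(R0.inv()*Q).magnitude()
        if best is None or a<best[0]: best=(a,Q)
    return np.array(pos),best[1]
def plan(pos,yaw,n=None,start=None,sgn=None):
    s=manip.read_state();p0,R0=(np.array(s["tool_pos"]),R.from_quat(s["tcp_rot"])) if start is None else start
    p1,Q=tgt(pos,yaw)
    if sgn: 
        y=sgn*np.array([np.cos(yaw),np.sin(yaw),0]);z=np.array([0,0,-1.]);Q=R.from_matrix(np.stack([np.cross(y,z),y,z],1))
    rv=(R0.inv()*Q).as_rotvec();d=p1-p0
    if n is None: n=int(max(np.ceil(np.abs(d).max()/.036),np.ceil(np.degrees(np.linalg.norm(rv))/5.9),1))
    # first approximate straight line w/ rotation spread
    print("n",n,"total d",d.round(4),"rot deg",np.degrees(rv).round(2))
    p,q=p0,R0
    for i in range(n):
        t=q.inv().apply((p1-p)/(n-i))/.04; w=np.degrees((q.inv()*Q).as_rotvec())/(n-i)/6
        t=t.round(3);w=w.round(3)
        print([*t.tolist(),*w.tolist()])
        p=p+q.apply(t*.04);q=q*R.from_rotvec(np.radians(w*6))
    print("end",p.round(4),np.degrees((q.inv()*Q).as_rotvec()).round(2))
def tool():
    s=manip.read_state();M=R.from_quat(s["tcp_rot"]).as_matrix()
    print("t",round(s["time"],2),"tcp",np.round(s["tool_pos"],4),"gap",round(s["finger_gap"]*1000,1),"F",np.round(s["wrist_force"],2),"M",np.round(s["moment"],3));print(" x",M[:,0].round(3),"y",M[:,1].round(3),"z",M[:,2].round(3),"q",np.round(s["qpos"],3));return s
E
python3 - <<'E'
from h import *
s=tool();c=manip.read_camera("wrist");print(np.round(c["hand_eye"],3))
plan([.52,0,.23],.07)
E
```

```text
t 1.35 tcp [0.1703 0.523  0.2061] gap 93.3 F [ 0.67 -0.35 -0.25] M [ 0.034  0.009 -0.011]
 x [ 0.31   0.951 -0.   ] y [-0. -0. -1.] z [-0.951  0.31   0.   ] q [ 1.171  0.351  1.652  0.     1.139 -0.085]
[[ 1.    -0.001 -0.001  0.   ]
 [ 0.    -0.259  0.966 -0.18 ]
 [-0.001 -0.966 -0.259  0.073]
 [ 0.     0.     0.     1.   ]]
n 16 total d [ 0.3498 -0.523   0.0239] rot deg [-88.79 -17.3  -17.3 ]
[-0.608, -0.037, -0.773, -0.925, -0.18, -0.18]
[-0.622, 0.025, -0.762, -0.925, -0.18, -0.18]
[-0.637, 0.087, -0.744, -0.925, -0.18, -0.18]
[-0.653, 0.145, -0.721, -0.925, -0.18, -0.18]
[-0.67, 0.201, -0.692, -0.925, -0.18, -0.18]
[-0.687, 0.254, -0.657, -0.925, -0.18, -0.18]
[-0.704, 0.303, -0.616, -0.925, -0.18, -0.18]
[-0.722, 0.347, -0.572, -0.925, -0.18, -0.18]
[-0.739, 0.386, -0.522, -0.925, -0.18, -0.18]
[-0.756, 0.42, -0.469, -0.925, -0.18, -0.18]
[-0.772, 0.448, -0.413, -0.925, -0.18, -0.181]
[-0.788, 0.47, -0.353, -0.925, -0.18, -0.18]
[-0.804, 0.487, -0.292, -0.925, -0.18, -0.181]
[-0.818, 0.497, -0.229, -0.924, -0.18, -0.181]
[-0.831, 0.5, -0.165, -0.925, -0.18, -0.18]
[-0.843, 0.497, -0.102, -0.924, -0.181, -0.181]
end [ 0.52 -0.    0.23] [-0.  0.  0.]
```

View pics/wrist0.png

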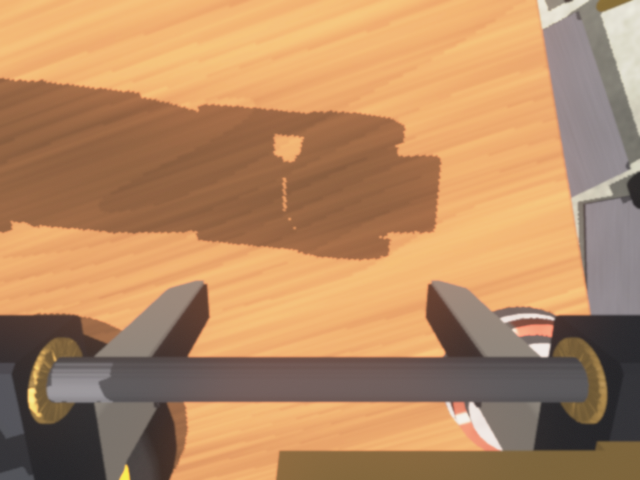

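Emit:
play_rows(increments=[[[93,-0.465,0,-0.684,0,0,0],[93,-0.465,0,-0.684,0,0,0],[93,-0.465,0,-0.684,0,0,0],[93,-0.465,0,-0.684,0,0,0],[93,-0.465,0,-0.684,0,0,0],[93,-0.465,0,-0.684,0,0,0],[93,-0.465,0,-0.684,0,0,0],[93,-0.465,0,-0.684,0,0,0],[93,-0.465,0,-0.684,0,0,0],[93,-0.465,0,-0.684,0,0,0]]])

```text
time: 2.23
tool_pos: [0.3736, 0.26, 0.2063]
tcp_rot: [0.572, 0.416, -0.415, -0.572]
wrist_force: [1.0, 0.7, 0.6]
finger_gap: 0.0929
```

Emit:
play_rows(increments=[[[93,-0.465,0,-0.684,0,0,0],[93,-0.465,0,-0.684,0,0,0],[93,-0.465,0,-0.684,0,0,0],[93,-0.465,0,-0.684,0,0,0],[93,-0.465,0,-0.684,0,0,0],[93,-0.465,0,-0.684,0,0,0],[93,-0.465,0,-0.684,0,0,0],[93,-0.465,0,-0.684,0,0,0],[93,-0.465,0,-0.684,0,0,0],[93,-0.465,0,-0.684,0,0,0]]])

```text
time: 3.07
tool_pos: [0.5762, -0.0017, 0.2062]
tcp_rot: [0.572, 0.415, -0.415, -0.572]
wrist_force: [0.6, 0.1, -0.7]
finger_gap: 0.0934
```

Emit:
play_rows(increments=[[[93,0,0,0,0,1,0],[93,0,0,0,0,1,0],[93,0,0,0,0,1,0],[93,0,0,0,0,1,0],[93,0,0,0,0,1,0],[93,0,0,0,0,1,0],[93,0,0,0,0,1,0],[93,0,0,0,0,1,0],[93,0,0,0,0,1,0],[93,0,0,0,0,1,0]]])

```text
time: 3.9
tool_pos: [0.5754, -0.0002, 0.2061]
tcp_rot: [0.703, 0.072, -0.072, -0.703]
wrist_force: [-0.1, 0.8, -0.5]
finger_gap: 0.0931
```

Emit:
play_rows(increments=[[[93,0,0,0,0,1,0],[93,0,0,0,0,1,0],[93,0,0,0,0,1,0],[93,0,0,0,0,1,0],[93,0,0,0,0,1,0],[93,0,0,0,0,1,0],[93,0,0,0,0,1,0],[93,0,0,0,0,1,0],[93,0,0,0,0,1,0],[93,0,0,0,0,1,0]]])

```text
time: 4.73
tool_pos: [0.5754, -0.0002, 0.2061]
tcp_rot: [0.645, -0.29, 0.289, -0.645]
wrist_force: [0.0, 1.3, 0.2]
finger_gap: 0.0929
```

Emit:
play_rows(increments=[[[93,0,0.28,0,0,1,0],[93,0,0.28,0,0,1,0],[93,0,0.28,0,0,1,0],[93,0,0.28,0,0,1,0],[93,0,0.28,0,0,1,0],[93,0,0.28,0,0,1,0],[93,0,0.28,0,0,0,0],[93,0,0,0,0,0,0]]])

```text
time: 5.4
tool_pos: [0.5743, -0.0001, 0.1256]
tcp_rot: [0.527, -0.473, 0.472, -0.525]
wrist_force: [-0.7, -0.5, 0.0]
finger_gap: 0.0929
```

```bash
python3 - <<'E'
from h import *
s=tool();c=manip.read_camera("wrist");save(c,"w1");W=cloud(c,s)
for k in("axle_groove","tab_pivot","clip"):
    print(k,[(np.round(d["uv"],1).tolist(),round(d["score"],2),ray(c,d["uv"],.058,s).round(4).tolist()) for d in manip.mark_of("wrist",k)])
E
```

```text
t 5.4 tcp [ 5.743e-01 -1.000e-04  1.256e-01] gap 92.9 F [-0.67 -0.5   0.05] M [0.013 0.187 0.066]
 x [ 0.107 -0.994 -0.001] y [-0.003  0.    -1.   ] z [ 0.994  0.107 -0.003] q [-0.081  0.489  1.66  -0.     0.996  1.382]
axle_groove [([331.5, 208.0], 0.93, [0.5982, -0.0057, 0.058])]
tab_pivot [([340.4, 229.6], 0.75, [0.5855, -0.0126, 0.058])]
clip [([330.8, 207.9], 0.65, [0.5982, -0.0053, 0.058]), ([327.7, 189.5], 0.27, [0.609, -0.0022, 0.058])]
```

View pics/w1.png

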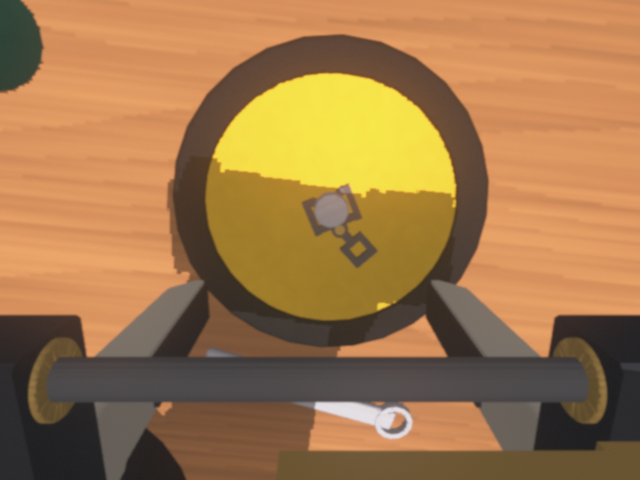

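```bash
python3 - <<'E'
from h import *
s=tool();c=manip.read_camera("wrist");save(c,"w1z",(280,160,400,280),6)
W=cloud(c,s)
f=c["frame"].astype(int);print(f[190,270],f[230,270],f[249,370],f[248,358])
# yellow disc centre
hsv=cv2.cvtColor(c["frame"],cv2.COLOR_RGB2HSV)
m=((hsv[...,0]>20)&(hsv[...,0]<32)&(hsv[...,1]>150)).astype(np.uint8)
n,l,st,ce=cv2.connectedComponentsWithStats(m);i=1+np.argmax(st[1:,4])
cn=cv2.findContours((l==i).astype(np.uint8),cv2.RETR_EXTERNAL,cv2.CHAIN_APPROX_NONE)[0];cn=max(cn,key=len)[:,0]
q=np.array([ray(c,p,.056,s) for p in cn]);(x,y),r=cv2.minEnclosingCircle((q[:,:2]*1000).astype(np.float32));print("disc",x,y,r)
A=np.c_[2*q[:,:2],np.ones(len(q))];k=np.linalg.lstsq(A,(q[:,:2]**2).sum(1),rcond=None)[0];print(k[:2],np.sqrt(k[2]+k[0]**2+k[1]**2))
# dark pixels inside disc -> world raster at z=.0605
E
```

```text
t 5.6 tcp [ 5.758e-01 -2.000e-04  1.284e-01] gap 92.9 F [-0.51 -0.33  0.93] M [-0.013  0.126  0.044]
 x [ 0.106 -0.994  0.   ] y [ 0.001 -0.    -1.   ] z [0.994 0.106 0.001] q [-0.081  0.486  1.657 -0.     0.998  1.383]
[173 130  44] [164 127  44] [87 75 66] [158 123  43]
disc 618.10302734375 -5.648651123046875 72.13682556152344
[ 0.63120808 -0.00531383] 0.05121142282041956
```

View pics/w1z.png

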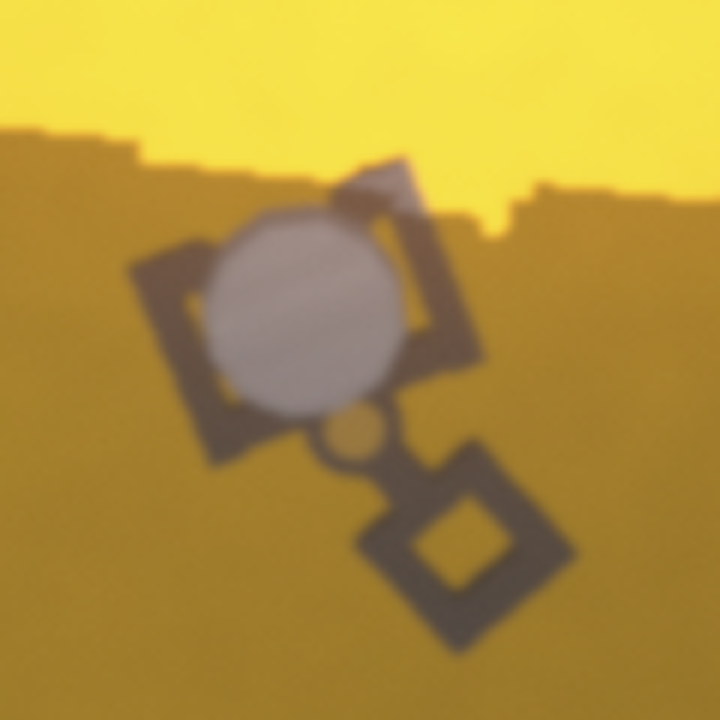

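```bash
python3 - <<'E'
from h import *
s=tool();c=manip.read_camera("wrist")
g=lambda u,v,z:ray(c,(280+u/6,160+v/6),z,s)[:2]
z=.0605
P={k:g(*v,z) for k,v in dict(eye=(463,545),rivet=(355,432),a=(133,268),b=(215,465),d=(480,358),e=(405,160),ef=(460,652),t1=(575,553),t2=(357,543)).items()}
P["axle"]=g(305,312,.072)
for k in P:print(k,P[k].round(4))
an=lambda v:np.degrees(np.arctan2(v[1],v[0]))
print("clip dir",an(P["b"]-P["a"]),an(P["d"]-P["e"]),an(P["d"]-P["b"])-90, an(P["rivet"]-P["axle"]))
print("tab dir",an(P["eye"]-P["rivet"]),np.linalg.norm(P["eye"]-P["rivet"]),np.linalg.norm(P["rivet"]-P["axle"]),np.linalg.norm(P["d"]-P["b"]))
c=manip.read_camera("top")
t=lambda u,v,z:ray(c,(250+u/5,150+v/5),z)[:2].round(4)
print("top: axle",t(322,282,.072),"eye",t(369,345,.0605),"rivet",t(340,318,.0605))
E
```

```text
t 5.65 tcp [ 5.758e-01 -2.000e-04  1.285e-01] gap 93.0 F [-0.72  0.07  0.33] M [0.    0.129 0.007]
 x [ 0.105 -0.994  0.   ] y [ 0.001 -0.    -1.   ] z [0.994 0.105 0.001] q [-0.081  0.486  1.657 -0.     0.998  1.384]
eye [ 0.5749 -0.0246]
rivet [ 0.5856 -0.0122]
a [0.6001 0.0118]
b [0.5807 0.0016]
d [ 0.5946 -0.0238]
e [ 0.6136 -0.0138]
ef [ 0.5634 -0.0258]
t1 [ 0.5753 -0.0362]
t2 [ 0.574  -0.0138]
axle [ 0.5997 -0.0051]
clip dir -152.15478259137845 -152.37916409354676 -151.34470503478133 -153.3487460770268
tab dir -130.78436179104062 0.016424793813563147 0.015748357203502657 0.028909166385561076
top: axle [ 0.5972 -0.0069] eye [ 0.5731 -0.0268] rivet [ 0.5841 -0.0147]
```

Emit:
play_rows(increments=[[[93,0.71,-0.175,-0.32,0,0.03,0],[93,0.71,-0.175,-0.32,0,0.03,0],[93,0.71,-0.175,-0.32,0,0.03,0],[93,0.71,-0.175,-0.32,0,0.03,0],[93,0.71,-0.175,-0.32,0,0.03,0],[93,0.71,-0.175,-0.32,0,0.03,0],[93,0.71,-0.175,-0.32,0,0.03,0],[93,0.71,-0.175,-0.32,0,0.03,0],[93,0.71,-0.175,-0.32,0,0.03,0],[93,0.71,-0.175,-0.32,0,0.03,0]]])

```text
time: 6.58
tool_pos: [0.4728, -0.296, 0.1986]
tcp_rot: [-0.518, 0.481, -0.482, 0.518]
wrist_force: [1.1, -0.4, 0.1]
finger_gap: 0.0929
```

Emit:
play_rows(increments=[[[93,0,0,0,0,0,0],[93,0,0,0,0,0,0]]])

```text
time: 6.75
tool_pos: [0.4731, -0.2957, 0.1983]
tcp_rot: [-0.517, 0.482, -0.482, 0.517]
wrist_force: [-0.7, 0.9, 0.4]
finger_gap: 0.093
```

```bash
python3 - <<'E'
from h import *
s=tool();c=manip.read_camera("wrist");save(c,"w2")
W=cloud(c,s);f=c["frame"].astype(int)
hsv=cv2.cvtColor(c["frame"],cv2.COLOR_RGB2HSV)
m=((hsv[...,0]>4)&(hsv[...,0]<15)&(hsv[...,1]>200)&(W[...,2]>.05)&(W[...,2]<.09)).astype(np.uint8)
n,l,st,ce=cv2.connectedComponentsWithStats(m)
for i in range(1,n):
    if st[i,4]>100:
        p=W[l==i];print(st[i],ce[i],np.nanmedian(p,0))
        q=np.array([ray(c,(u,v),.071,s) for v,u in np.argwhere(l==i)])
        print(cv2.minAreaRect((q[:,:2]*1000).astype(np.float32)))
for k in("pick","rest","pick_tip"):
    print(k,[(np.round(d["uv"],1).tolist(),round(d["score"],2)) for d in manip.mark_of("wrist",k)])
E
```

```text
t 6.75 tcp [ 0.4731 -0.2957  0.1983] gap 93.0 F [-0.7   0.93  0.45] M [-0.009  0.176  0.009]
 x [ 0.071 -0.997  0.001] y [ 0.001 -0.001 -1.   ] z [0.997 0.071 0.001] q [-0.642  0.373  1.641  0.     1.127  0.858]
pick [([320.0, 221.4], 0.87), ([345.3, 361.4], 0.78)]
rest [([318.7, 200.6], 0.56)]
pick_tip [([305.6, 305.5], 0.69)]
```

View pics/w2.png

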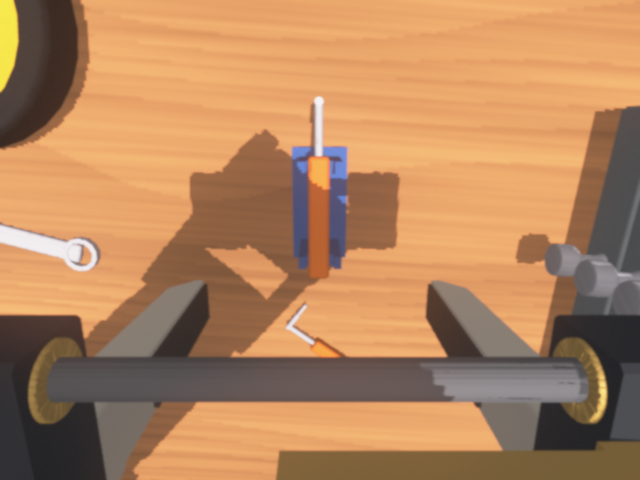

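```bash
python3 - <<'E'
from h import *
s=tool();c=manip.read_camera("wrist")
W=cloud(c,s);print(c["frame"][220,318],W[220,318],W[215,318])
hsv=cv2.cvtColor(c["frame"],cv2.COLOR_RGB2HSV);print(hsv[220,318],hsv[170,318])
m=np.zeros((480,640),np.uint8);m[140:290,295:345]=((hsv[140:290,295:345,0]<18)&(hsv[140:290,295:345,1]>200))
q=np.array([ray(c,(u,v),.071,s) for v,u in np.argwhere(m)])
print(m.sum(),cv2.minAreaRect((q[:,:2]*1000).astype(np.float32)))
for uv in((319,157),(318.3,276),(309,200),(329.5,200)):print(uv,ray(c,uv,.071,s).round(4))
save(c,"w2z",(280,80,360,290),3)
plan([.476,-.297,.063],.07)
E
```

```text
t 6.95 tcp [ 0.4737 -0.2935  0.1976] gap 93.3 F [-0.77 -0.41 -0.41] M [-0.041  0.187  0.048]
 x [ 0.074 -0.997 -0.   ] y [-0.  0. -1.] z [ 0.997  0.074 -0.   ] q [-0.638  0.373  1.642  0.     1.127  0.858]
[184  99  52] [ 0.47633264 -0.29347615  0.07061719] [ 0.48049918 -0.29316762  0.07232386]
[ 11 183 184] [ 18 168 247]Traceback (most recent call last):
  File "<stdin>", line 7, in <module>
IndexError: too many indices for array: array is 1-dimensional, but 2 were indexed
```

```bash
python3 - <<'E'
from h import *
s=tool();c=manip.read_camera("wrist")
hsv=cv2.cvtColor(c["frame"],cv2.COLOR_RGB2HSV)
W=cloud(c,s)
m=np.zeros((480,640),bool);m[145:290,300:340]=(hsv[145:290,300:340,2].astype(int)>100)&(hsv[145:290,300:340,1]>130)&(hsv[145:290,300:340,0]<22)&(W[145:290,300:340,2]>.06)
q=np.array([ray(c,(u,v),.071,s) for v,u in np.argwhere(m)])
print(m.sum(),cv2.minAreaRect((q[:,:2]*1000).astype(np.float32)))
for uv in((319,157),(318.3,276),(309,200),(329.5,200)):print(uv,ray(c,uv,.071,s).round(4))
save(c,"w2z",(280,80,360,290),3)
E
```

```text
t 7.0 tcp [ 0.4737 -0.2935  0.1976] gap 93.0 F [ 0.39 -0.24  0.42] M [ 0.009  0.175 -0.009]
 x [ 0.074 -0.997 -0.   ] y [-0.  0. -1.] z [ 0.997  0.074 -0.   ] q [-0.638  0.373  1.642  0.     1.127  0.858]
2472 ((476.390625, -296.76947021484375), (93.1917724609375, 15.478957176208496), 3.9917550086975098)
(319, 157) [ 0.5227 -0.2908  0.071 ]
(318.3, 276) [ 0.4322 -0.297   0.071 ]
(309, 200) [ 0.491  -0.2858  0.071 ]
(329.5, 200) [ 0.4921 -0.3008  0.071 ]
```

View pics/w2z.png

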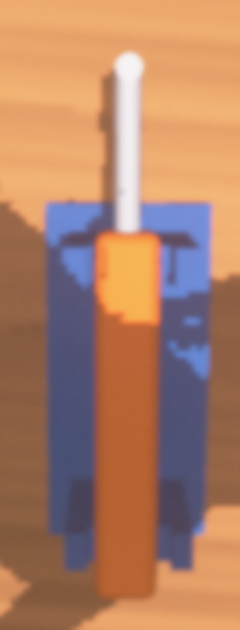

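Emit:
play_rows(increments=[[[93,0.01,0.6,0.06,0,0,0],[93,0.01,0.6,0.06,0,0,0],[93,0.01,0.6,0.06,0,0,0],[93,0.01,0.6,0.06,0,0,0],[93,0.01,0.6,0.06,0,0,0],[93,0,0.3,0.0,0,0,0],[93,0,0.25,0,0,0,0],[93,0,0,0,0,0,0],[93,0,0,0,0,0,0]]])

```text
time: 7.8
tool_pos: [0.4858, -0.2957, 0.0562]
tcp_rot: [-0.518, 0.481, -0.482, 0.518]
wrist_force: [0.6, 0.0, 0.4]
finger_gap: 0.093
```

```bash
python3 - <<'E'
from h import *
s=tool();c=manip.read_camera("wrist");save(c,"w3")
E
```

```text
t 7.8 tcp [ 0.4858 -0.2957  0.0562] gap 93.0 F [0.56 0.   0.42] M [-0.037  0.155  0.015]
 x [ 0.073 -0.997  0.   ] y [ 0. -0. -1.] z [0.997 0.073 0.   ] q [-0.629  0.577  1.718 -0.     0.846  0.869]
```

View pics/w3.png

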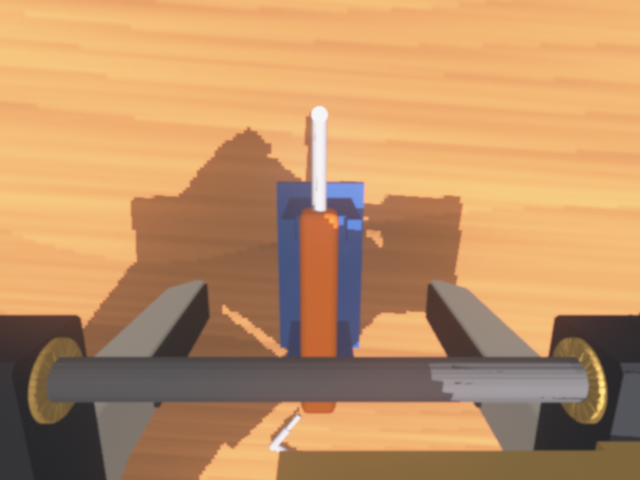

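Emit:
play_rows(increments=[[[10,0,0,0,0,0,0],[10,0,0,0,0,0,0],[10,0,0,0,0,0,0],[10,0,0,0,0,0,0],[10,0,0,0,0,0,0],[10,0,0,0,0,0,0],[10,0,0,0,0,0,0],[10,0,0,0,0,0,0],[10,0,0,0,0,0,0],[10,0,0,0,0,0,0]]], force=40)

```text
time: 8.68
tool_pos: [0.4855, -0.2956, 0.0557]
tcp_rot: [0.518, -0.482, 0.481, -0.518]
wrist_force: [-0.8, 0.4, -0.0]
finger_gap: 0.0312
```

Emit:
play_rows(increments=[[[10,0,0,0,0,0,0],[10,0,0,0,0,0,0],[10,0,0,0,0,0,0]]], force=60)

```text
time: 8.93
tool_pos: [0.4857, -0.2958, 0.0559]
tcp_rot: [0.518, -0.481, 0.482, -0.518]
wrist_force: [0.3, -0.8, -0.0]
finger_gap: 0.0144
```

```bash
python3 - <<'E'
from h import *
s=tool();c=manip.read_camera("wrist");save(c,"w4")
E
```

```text
t 8.93 tcp [ 0.4857 -0.2958  0.0559] gap 14.4 F [ 0.29 -0.81 -0.02] M [-0.19   0.116  0.023]
 x [ 0.073 -0.997  0.   ] y [ 0. -0. -1.] z [0.997 0.073 0.   ] q [-0.629  0.578  1.719 -0.     0.845  0.869]
```

View pics/w4.png

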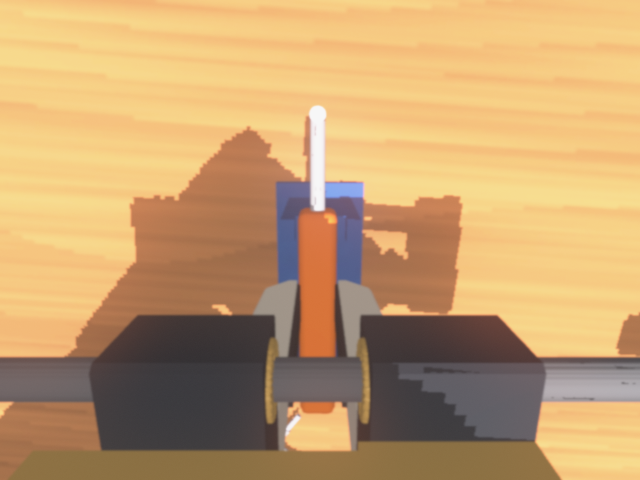

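Emit:
play_rows(increments=[[[10,0,-0.1,0,0,0,0],[10,0,-0.3,0,0,0,0],[10,0,-0.4,0,0,0,0],[10,0,-0.5,0,0,0,0],[10,0,-0.5,0,0,0,0],[10,0,-0.5,0,0,0,0],[10,0,-0.2,0,0,0,0],[10,0,0,0,0,0,0],[10,0,0,0,0,0,0]]], force=60)

```text
time: 9.73
tool_pos: [0.4854, -0.2955, 0.1557]
tcp_rot: [0.518, -0.481, 0.482, -0.518]
wrist_force: [0.3, -1.2, -0.5]
finger_gap: 0.0138
```

```bash
python3 - <<'E'
from h import *
s=tool();c=manip.read_camera("wrist");save(c,"w5",(260,60,380,300),4 if 0 else 2.5)
save(c,"w5z",(290,80,350,220),4)
W=cloud(c,s);T=np.eye(4);T[:3,:3]=R.from_quat(s["tcp_rot"]).as_matrix();T[:3,3]=s["tool_pos"]
Ti=np.linalg.inv(T)
for v in range(104,280,10):
    u=np.arange(300,340);p=W[v,u]@Ti[:3,:3].T+Ti[:3,3]
    k=p[:,1]<.02
    if k.any(): print(v,u[k].min(),u[k].max(),(np.nanmedian(p[k],0)*1000).round(1),(np.nanmin(p[k,1])*1000).round(1))
E
```

```text
t 9.73 tcp [ 0.4854 -0.2955  0.1557] gap 13.8 F [ 0.25 -1.17 -0.48] M [ 0.023  0.219 -0.016]
 x [ 0.073 -0.997  0.   ] y [ 0. -0. -1.] z [0.997 0.073 0.   ] q [-0.629  0.44   1.654 -0.     1.048  0.869]
114 310 325 [ -0.2 -11.5  75.4] -12.8
124 310 325 [ -0.2 -10.9  71.7] -12.3
134 310 325 [ -0.2 -10.6  67.9] -11.6
144 311 325 [ -0.  -11.2  64.2] -12.1
154 311 325 [ -0.  -10.8  60.3] -12.6
164 311 324 [ -0.2 -10.6  56.4] -11.9
174 311 324 [ -0.2 -10.6  52.4] -12.6
184 311 324 [ -0.2 -11.2  48.5] -12.4
194 311 324 [ -0.2 -10.9  44.4] -12.8
204 311 324 [ -0.2 -10.8  40.3] -12.5
214 300 336 [ -0.2 -14.5  36.9] -16.0
224 300 337 [  0.2 -16.1  33.1] -17.4
234 300 336 [ -0.  -16.1  29. ] -17.8
244 300 336 [ -0.  -16.2  24.9] -17.7
254 300 336 [ -0.  -16.1  20.6] -17.4
264 300 336 [ -0.  -16.2  16.3] -17.6
274 300 336 [ -0.1 -16.1  12. ] -17.1
```

View pics/w5z.png

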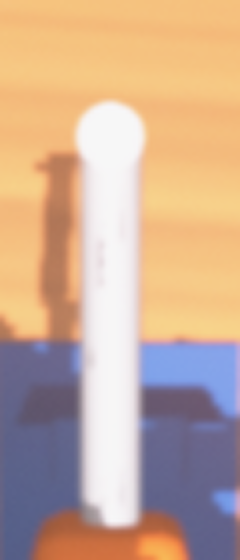

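```bash
python3 - <<'E'
from h import *
import h
def tgt(pos,yaw):
    y=np.array([0,0,-1.]);z=np.array([np.cos(yaw),np.sin(yaw),0]);return np.array(pos),R.from_matrix(np.stack([np.cross(y,z),y,z],1))
h.tgt=tgt
plan([.508,-.060,.125],np.radians(27.7),n=9)
E
```

```text
n 9 total d [ 0.0229  0.2353 -0.0299] rot deg [  0.04 -23.54  -0.05]
[-0.647, 0.084, 0.111, 0.001, -0.436, -0.001]
[-0.642, 0.083, 0.14, 0.001, -0.436, -0.001]
[-0.634, 0.083, 0.17, 0.001, -0.436, -0.001]
[-0.626, 0.083, 0.198, 0.001, -0.436, -0.001]
[-0.616, 0.084, 0.227, 0.001, -0.436, -0.001]
[-0.606, 0.083, 0.254, 0.001, -0.436, -0.001]
[-0.593, 0.084, 0.282, 0.0, -0.436, -0.001]
[-0.58, 0.083, 0.309, 0.001, -0.435, -0.001]
[-0.565, 0.083, 0.334, 0.0, -0.436, -0.001]
end [ 0.508 -0.06   0.125] [0. 0. 0.]
```

Emit:
play_rows(increments=[[[10,-0.64,0.08,0.11,0,-0.436,0],[10,-0.64,0.08,0.14,0,-0.436,0],[10,-0.63,0.08,0.17,0,-0.436,0],[10,-0.63,0.08,0.2,0,-0.436,0],[10,-0.62,0.08,0.23,0,-0.436,0],[10,-0.61,0.08,0.25,0,-0.436,0],[10,-0.59,0.08,0.28,0,-0.436,0],[10,-0.58,0.08,0.31,0,-0.436,0],[10,-0.57,0.08,0.33,0,-0.436,0],[10,0,0,0,0,0,0]]])

```text
time: 10.62
tool_pos: [0.5071, -0.0568, 0.1251]
tcp_rot: [0.606, -0.365, 0.363, -0.606]
wrist_force: [-0.2, -0.2, -0.7]
finger_gap: 0.0141
```

Emit:
play_rows(increments=[[[10,0,0,0,0,0,0],[10,0,0,0,0,0,0]]])

```text
time: 10.78
tool_pos: [0.5078, -0.0607, 0.1263]
tcp_rot: [0.605, -0.366, 0.365, -0.605]
wrist_force: [0.5, -0.8, -0.8]
finger_gap: 0.0142
```

```bash
python3 - <<'E'
from h import *
s=tool();c=manip.read_camera("wrist");save(c,"w6");save(c,"w6z",(270,80,390,200),6)
E
```

```text
t 10.78 tcp [ 0.5078 -0.0607  0.1263] gap 14.2 F [ 0.5  -0.82 -0.78] M [-0.067  0.113 -0.   ]
 x [ 0.465 -0.886 -0.001] y [-0.001  0.    -1.   ] z [ 0.886  0.465 -0.001] q [-0.21   0.384  1.826 -0.     0.932  0.878]
```

View pics/w6.png

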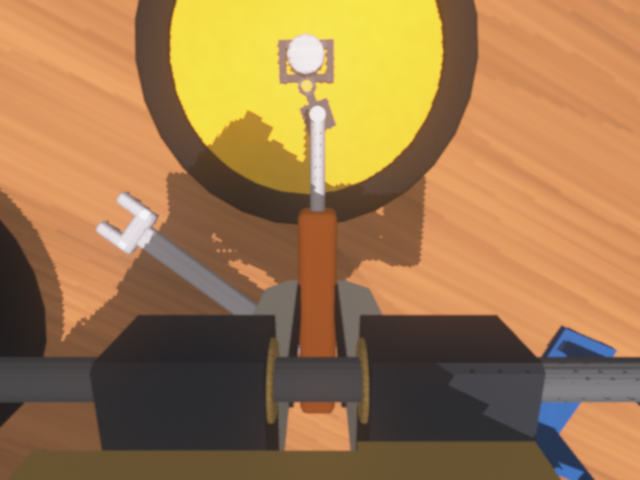

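View pics/w6z.png

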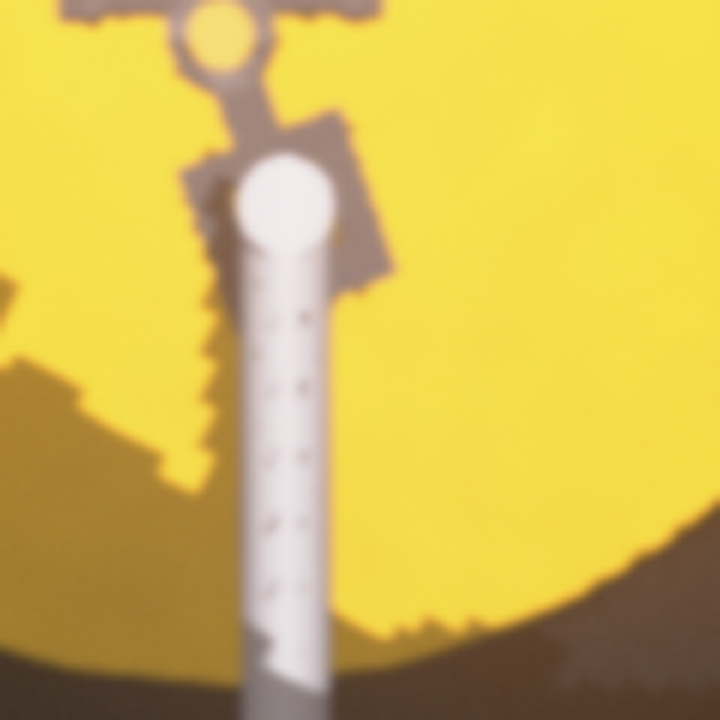

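```bash
python3 - <<'E'
from h import *
s=tool();c=manip.read_camera("wrist")
T=np.linalg.inv(np.vstack([np.c_[R.from_quat(s["tcp_rot"]).as_matrix(),s["tool_pos"]],[0,0,0,1]]))
g=lambda u,v,z:(T[:3,:3]@ray(c,(270+u/6,80+v/6),z,s)+T[:3,3])*1000
for n,p in dict(eye=(287.5,220,.0605),riv=(222,37,.0605),nr=(338,110,.0605),fr=(392,268,.0605),nl=(183,172,.0605),hooktop=(286,204,s["tool_pos"][2]+.0113)).items(): print(n,g(*p).round(1))
g2=lambda u,v,z:(T[:3,:3]@ray(c,(u,v),z,s)+T[:3,3])*1000
print("axle",g2(305.5,54,.072),"clip corners",g2(279,83,.0605),g2(332.5,83,.0605))
E
```

```text
t 10.83 tcp [ 0.5079 -0.0611  0.1265] gap 13.7 F [-0.68 -0.07 -0.46] M [-0.039  0.154 -0.002]
 x [ 0.464 -0.886 -0.   ] y [-0.001  0.    -1.   ] z [ 0.886  0.464 -0.001] q [-0.211  0.384  1.826 -0.     0.932  0.878]
eye [-0.3 65.9 76. ]
riv [-6.3 65.9 92.2]
nr [ 4.4 65.9 85.8]
fr [ 9.6 65.9 71.7]
nl [-10.   65.9  80.3]
hooktop [ -0.4 -11.4  75.6]
axle [ -6.66450088  54.41494611 106.87959231] clip corners [-21.68532939  65.92980298  93.85008552] [ 7.77352826 65.91882662 93.80845434]
```

Emit:
play_rows(increments=[[[10,0,0.2,0,0,0,0],[10,0,0.2,0,0,0,0],[10,0,0.2,0,0,0,0],[10,0,0.15,0,0,0,0],[10,0,0,0,0,0,0],[10,0,0,0,0,0,0],[10,0,0,0,0,0,0]]])

```text
time: 11.47
tool_pos: [0.5083, -0.0605, 0.097]
tcp_rot: [-0.605, 0.366, -0.366, 0.605]
wrist_force: [-0.2, -0.2, -1.5]
finger_gap: 0.0141
```

```bash
python3 - <<'E'
from h import *
s=tool();c=manip.read_camera("wrist");save(c,"w7z",(270,60,390,180),6)
c=manip.read_camera("side");save(c,"s7z",(250,190,350,270),8)
E
```

```text
t 11.47 tcp [ 0.5083 -0.0605  0.097 ] gap 14.1 F [-0.21 -0.23 -1.53] M [-0.038  0.172 -0.012]
 x [ 0.465 -0.885  0.   ] y [ 0. -0. -1.] z [0.885 0.465 0.   ] q [-0.209  0.429  1.847 -0.     0.865  0.878]
```

View pics/w7z.png

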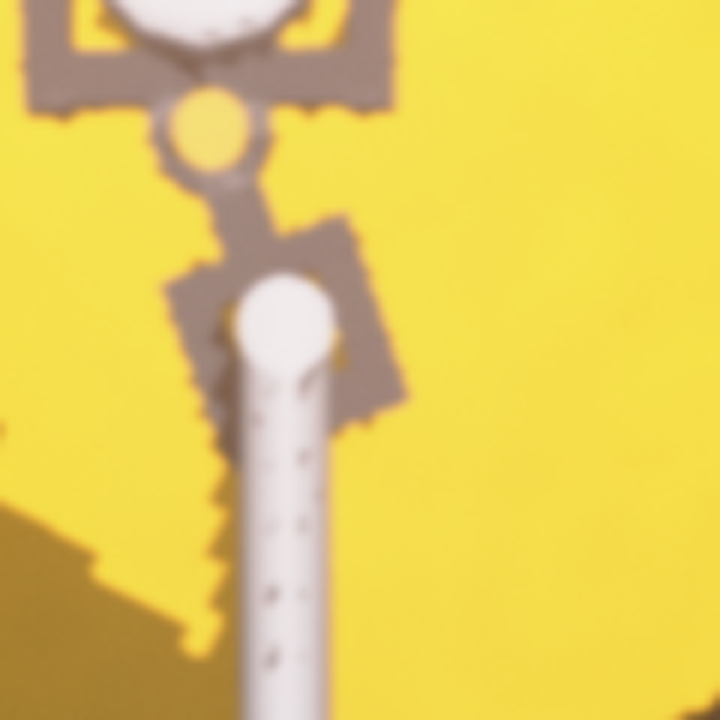

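View pics/s7z.png

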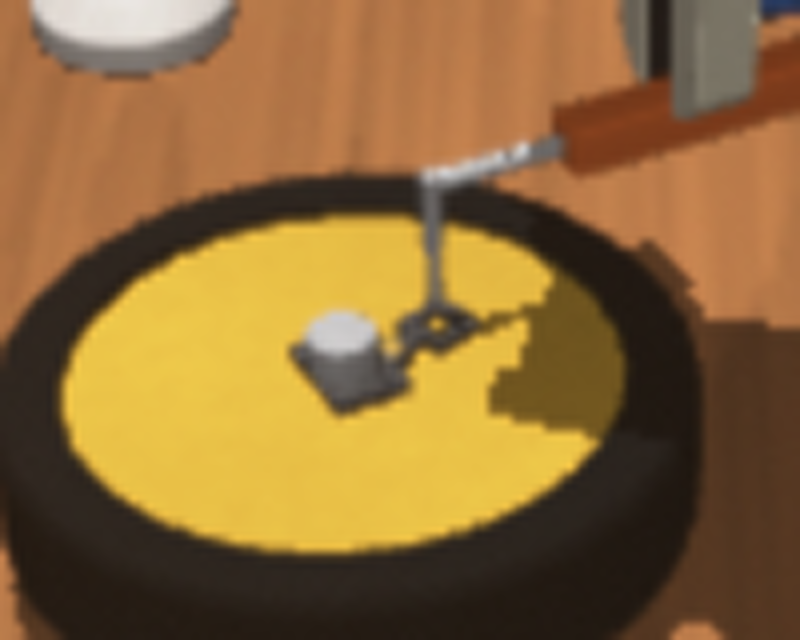

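Emit:
play_rows(increments=[[[10,0,0.07,0,0,0,0],[10,0,0.07,0,0,0,0],[10,0,0.06,0,0,0,0],[10,0,0.04,0,0,0,0],[10,0,0,0,0,0,0],[10,0,0,0,0,0,0]]])

```text
time: 12.07
tool_pos: [0.5081, -0.0604, 0.0872]
tcp_rot: [0.605, -0.366, 0.366, -0.605]
wrist_force: [-0.8, 0.9, -1.0]
finger_gap: 0.0137
```

```bash
python3 - <<'E'
from h import *
s=tool();c=manip.read_camera("wrist");save(c,"w8z",(270,60,390,180),5)
c=manip.read_camera("side");save(c,"s8z",(250,190,350,270),8)
E
```

```text
t 12.07 tcp [ 0.5081 -0.0604  0.0872] gap 13.7 F [-0.76  0.89 -0.97] M [ 0.008  0.146 -0.002]
 x [ 0.465 -0.885 -0.   ] y [-0.  0. -1.] z [ 0.885  0.465 -0.   ] q [-0.209  0.445  1.853  0.     0.844  0.878]
```

View pics/s8z.png

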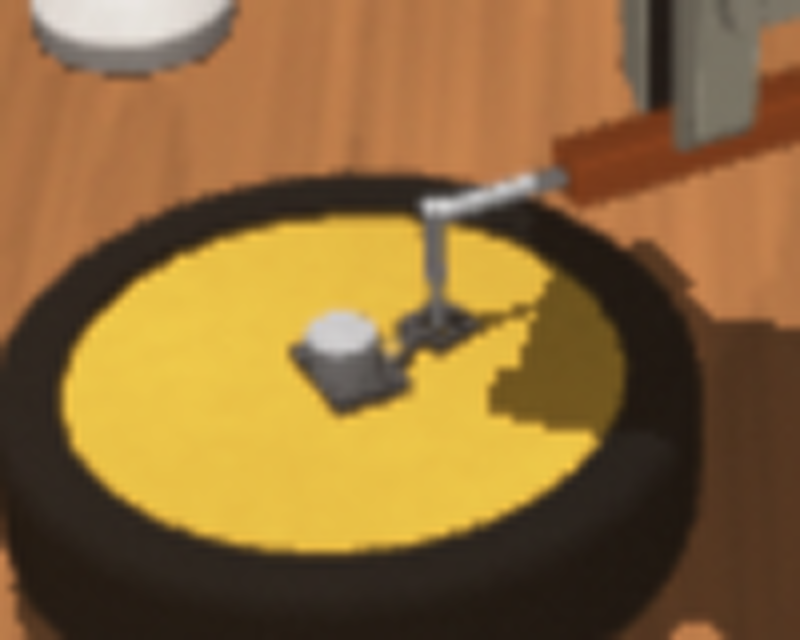

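View pics/w8z.png

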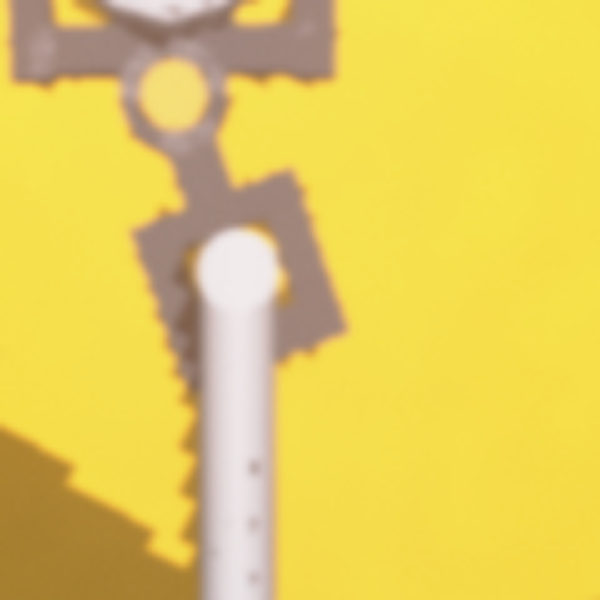

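Emit:
play_rows(increments=[[[10,0,0.02,0,0,0,0],[10,0,0.015,0,0,0,0],[10,0,0,0,0,0,0],[10,0,0,0,0,0,0]]])

```text
time: 12.5
tool_pos: [0.5081, -0.0604, 0.0859]
tcp_rot: [0.605, -0.366, 0.366, -0.605]
wrist_force: [0.4, -1.0, -1.2]
finger_gap: 0.0142
```

Emit:
play_rows(increments=[[[10,-0.03,0,0,0,0,0],[10,-0.03,0,0,0,0,0],[10,-0.03,0,-0.005,0,0,0],[10,-0.03,0,-0.01,0,0,0],[10,-0.03,0,-0.005,0,0,0],[10,-0.02,0,0,0,0,0],[10,0,0,0,0,0,0],[10,0,0,0,0,0,0]]])

```text
time: 13.17
tool_pos: [0.5043, -0.0547, 0.086]
tcp_rot: [-0.605, 0.366, -0.366, 0.605]
wrist_force: [0.0, -0.3, -0.2]
finger_gap: 0.0141
```

```bash
python3 - <<'E'
from h import *
s=tool();c=manip.read_camera("wrist");save(c,"w9z",(270,40,390,160),5)
c=manip.read_camera("side");save(c,"s9z",(250,190,350,270),8)
E
```

```text
t 13.17 tcp [ 0.5043 -0.0547  0.086 ] gap 14.1 F [ 0.03 -0.27 -0.2 ] M [-0.099  0.149  0.019]
 x [ 0.465 -0.885  0.   ] y [ 0. -0. -1.] z [0.885 0.465 0.   ] q [-0.2    0.44   1.866 -0.     0.836  0.887]
```

View pics/w9z.png

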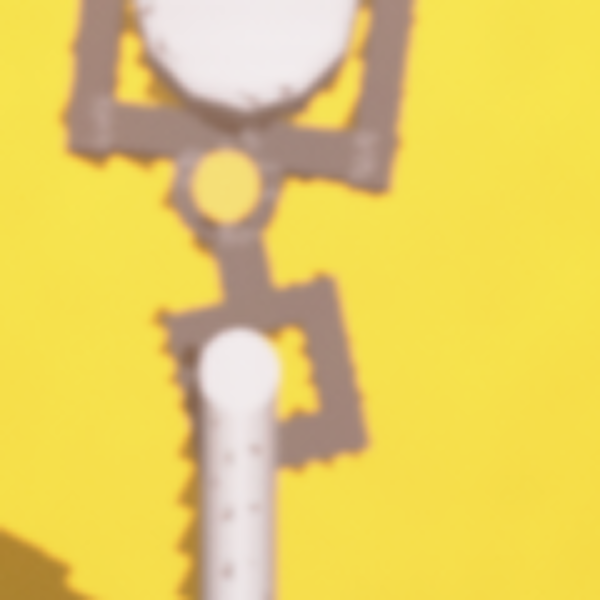

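View pics/s9z.png

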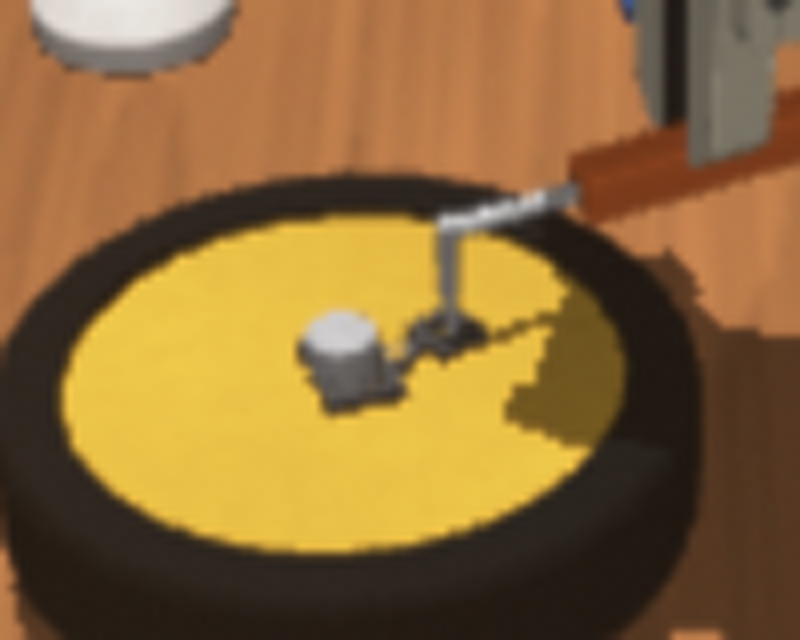

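Emit:
play_rows(increments=[[[10,0,0,-0.03,0,0,0],[10,0,0,-0.03,0,0,0],[10,0,0,-0.02,0,0,0],[10,0,0,-0.02,0,0,0],[10,0,0,-0.02,0,0,0],[10,0,0,0,0,0,0]]])

```text
time: 13.77
tool_pos: [0.5005, -0.057, 0.0861]
tcp_rot: [-0.605, 0.365, -0.366, 0.605]
wrist_force: [4.9, 2.7, -2.3]
finger_gap: 0.0138
```

```bash
python3 - <<'E'
from h import *
s=tool();c=manip.read_camera("wrist");save(c,"w10z",(270,40,390,160),5)
E
```

```text
t 13.77 tcp [ 0.5005 -0.057   0.0861] gap 13.8 F [ 4.91  2.71 -2.31] M [ 0.415 -0.751  0.022]
 x [ 0.465 -0.885  0.001] y [ 0.001  0.    -1.   ] z [0.885 0.465 0.001] q [-2.060e-01  4.340e-01  1.875e+00  1.000e-03  8.310e-01  8.810e-01]
```

View pics/w10z.png

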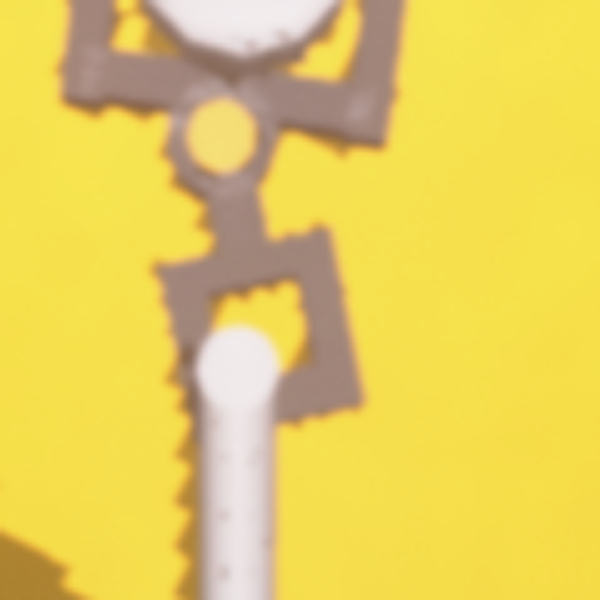

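Emit:
play_rows(increments=[[[10,0,0,-0.02,0,0,0],[10,0,0,-0.02,0,0,0],[10,0,0,-0.02,0,0,0],[10,0,0,-0.02,0,0,0],[10,0,0,0,0,0,0]]])

```text
time: 14.23
tool_pos: [0.498, -0.0584, 0.0862]
tcp_rot: [-0.605, 0.365, -0.366, 0.606]
wrist_force: [5.0, 2.3, -1.0]
finger_gap: 0.0137
```

```bash
python3 - <<'E'
from h import *
s=tool();c=manip.read_camera("wrist");save(c,"w11z",(270,40,390,160),5)
c=manip.read_camera("side");save(c,"s11z",(250,190,350,270),8)
E
```

```text
t 14.23 tcp [ 0.498  -0.0584  0.0862] gap 13.7 F [ 5.01  2.34 -1.  ] M [ 0.549 -0.932 -0.026]
 x [ 0.465 -0.885  0.001] y [ 0.002  0.    -1.   ] z [0.885 0.465 0.002] q [-2.100e-01  4.300e-01  1.882e+00  1.000e-03  8.280e-01  8.770e-01]
```

View pics/w11z.png

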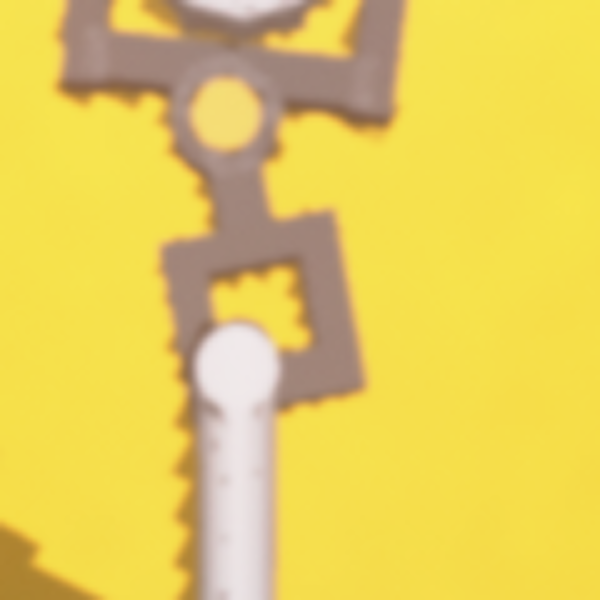

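View pics/s11z.png

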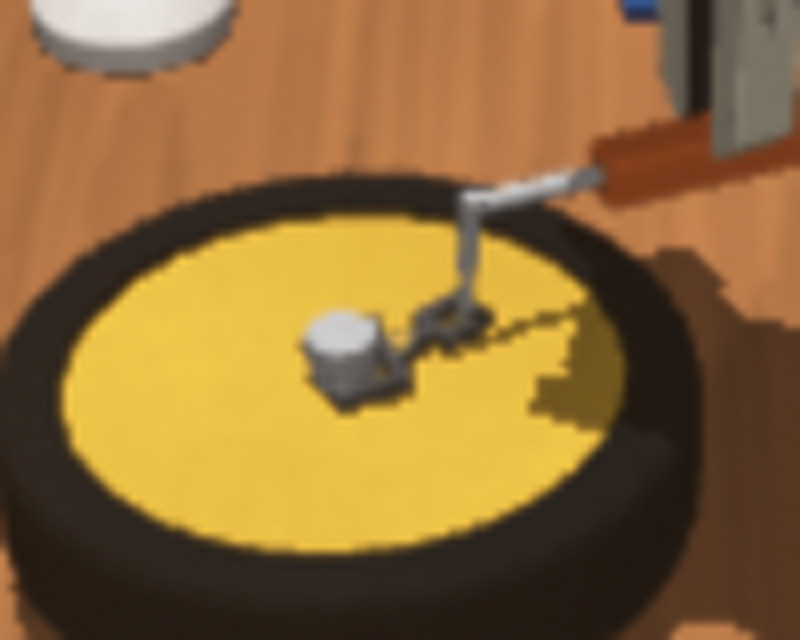

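```bash
cat >> h.py <<'E'
def shaft():
    s=manip.read_state();c=manip.read_camera("wrist");W=cloud(c,s)
    T=np.linalg.inv(np.vstack([np.c_[R.from_quat(s["tcp_rot"]).as_matrix(),s["tool_pos"]],[0,0,0,1]]));P=W@T[:3,:3].T+T[:3,3]
    def fit(m):
        q=P[m]*1000;return np.polyfit(q[:,2],q[:,1],1),np.median(q[:,0])
    v,u=np.mgrid[0:480,0:640]
    m=(abs(u-317)<6)&(v>120)&(v<203)&(P[...,1]<.01);f,x=fit(m)
    m2=(abs(u-317)<14)&(v>222)&(v<278)&(P[...,1]<.01);f2,x2=fit(m2)
    print("shaft pitch deg",np.degrees(np.arctan(f[0])).round(2),"y at z75",np.polyval(f,75).round(2),"y at 0",np.polyval(f,0).round(2),"x",x.round(2),"| handle pitch",np.degrees(np.arctan(f2[0])).round(2),"y at 0",np.polyval(f2,0).round(2))
    return s,c
E
python3 - <<'E'
from h import *
tool();shaft()
E
```

```text
t 14.33 tcp [ 0.4979 -0.0584  0.0862] gap 14.1 F [ 5.14  2.93 -1.42] M [ 0.523 -0.949 -0.044]
 x [ 0.465 -0.885  0.001] y [ 0.002  0.    -1.   ] z [0.885 0.465 0.002] q [-2.100e-01  4.300e-01  1.882e+00  1.000e-03  8.280e-01  8.770e-01]
shaft pitch deg -4.03 y at z75 -16.29 y at 0 -11.0 x -0.72 | handle pitch -4.23 y at 0 -16.23
```

```bash
python3 - <<'E'
from h import *
for i in range(4): s,c=shaft();print(s["time"],np.round(s["wrist_force"],2),np.round(s["moment"],3))
save(c,"w12z",(270,40,390,160),5)
c=manip.read_camera("side");save(c,"s12z",(270,200,330,250),10)
E
```

```text
shaft pitch deg -4.05 y at z75 -16.26 y at 0 -10.94 x -0.72 | handle pitch -4.17 y at 0 -16.24
14.3833 [ 5.23  2.83 -2.19] [ 0.565 -0.978 -0.035]
shaft pitch deg -4.25 y at z75 -16.34 y at 0 -10.76 x -0.72 | handle pitch -3.92 y at 0 -16.37
14.4333 [ 5.2   2.54 -1.15] [ 0.542 -0.924  0.002]
shaft pitch deg -4.05 y at z75 -16.3 y at 0 -10.99 x -0.72 | handle pitch -4.19 y at 0 -16.27
14.4833 [ 4.98  2.8  -1.63] [ 0.529 -0.983  0.013]
shaft pitch deg -4.18 y at z75 -16.33 y at 0 -10.86 x -0.72 | handle pitch -4.15 y at 0 -16.27
14.5333 [ 4.67  2.99 -1.11] [ 0.58  -1.005  0.035]
```

View pics/s12z.png

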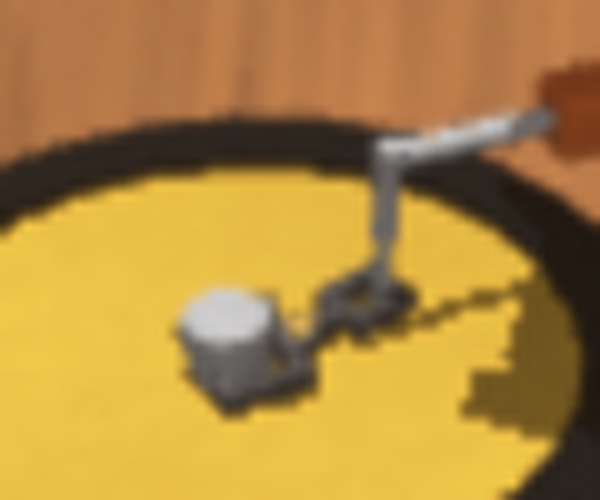

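Emit:
play_rows(increments=[[[10,0,0,0.03,0,0,0],[10,0,0,0.03,0,0,0],[10,0,0,0.02,0,0,0],[10,0,0,0,0,0,0],[10,0,0,0,0,0,0]]])

```text
time: 15.05
tool_pos: [0.5, -0.057, 0.0859]
tcp_rot: [0.605, -0.366, 0.366, -0.605]
wrist_force: [2.9, 2.1, -1.9]
finger_gap: 0.0138
```

```bash
python3 - <<'E'
from h import *
tool();s,c=shaft()
save(c,"w13z",(270,40,390,160),5)
c=manip.read_camera("side");save(c,"s13z",(270,200,330,250),10)
E
```

```text
t 15.05 tcp [ 0.5    -0.057   0.0859] gap 13.8 F [ 2.87  2.05 -1.85] M [ 0.336 -0.48   0.029]
 x [ 0.465 -0.885 -0.   ] y [-0.  0. -1.] z [ 0.885  0.465 -0.   ] q [-0.206  0.434  1.876  0.     0.832  0.881]
shaft pitch deg -1.88 y at z75 -13.44 y at 0 -10.98 x -0.73 | handle pitch -2.02 y at 0 -16.28
```

View pics/s13z.png

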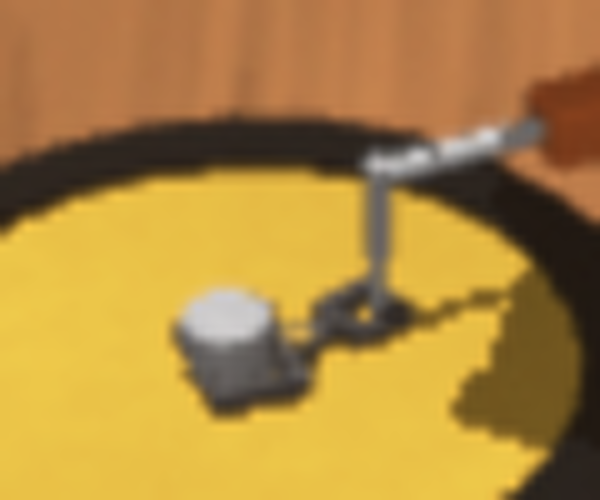

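View pics/w13z.png

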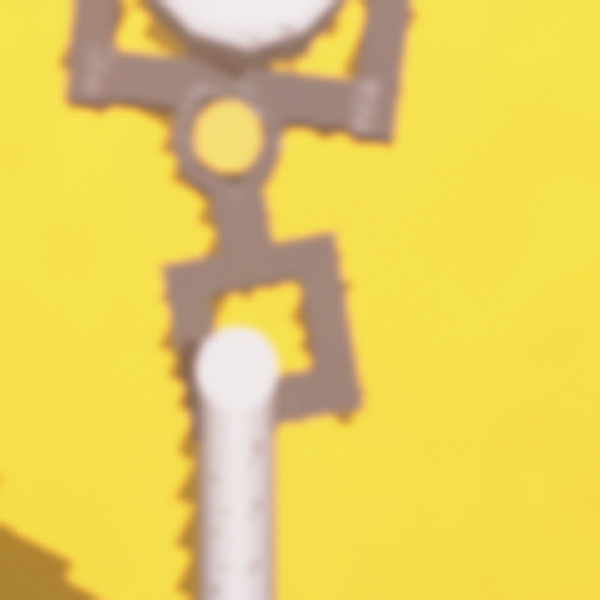

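```bash
cat >> h.py <<'E'
HD=np.radians(27.7);FW=np.array([np.cos(HD),np.sin(HD)])
def status(png=None):
    s,c=shaft();M=R.from_quat(s["tcp_rot"]).as_matrix();zt=M[:,2];t=np.degrees(np.arcsin(zt[2]))
    W=cloud(c,s)
    # shaft fit gives tool-frame pitch e
    T=np.linalg.inv(np.vstack([np.c_[M,s["tool_pos"]],[0,0,0,1]]));P=W@T[:3,:3].T+T[:3,3]
    v,u=np.mgrid[0:480,0:640];m=(abs(u-317)<6)&(v>120)&(v<203)&(P[...,1]<.01);q=P[m]*1000;e=-np.degrees(np.arctan(np.polyfit(q[:,2],q[:,1],1)[0]))
    p=np.radians(t+e);G=s["tool_pos"]-.005*M[:,1];F=np.array(s["wrist_force"])
    tx=G[:2]@FW*1000+75.5*np.cos(p)+33.3*np.sin(p);tz=G[2]*1000+75.5*np.sin(p)-33.3*np.cos(p)
    print("t",round(s["time"],2),"tool pitch",t.round(2),"e",e.round(2),"net",np.degrees(p).round(2),"tip fwd",tx.round(2),"tip z",tz.round(2),"Fpull",(F[:2]@FW).round(2),"Flat",(F[0]*.465-F[1]*.885).round(2),"Fz",F[2].round(2))
    if png: save(c,png,(270,20,390,140),5)
    return s,t,e,tx,tz
def step(t1,e1,back,tz1,st):
    "target tool pitch t1, expected elastic e1, tip moved back by mm, tip z tz1 -> total tool-frame move"
    s,t,e,tx,tz=st;p=np.radians(t1+e1);tx1=tx-back
    Gx=tx1-75.5*np.cos(p)-33.3*np.sin(p);Gz=tz1-75.5*np.sin(p)+33.3*np.cos(p)
    T1=np.radians(t1);Tx=Gx+5*np.sin(T1);Tz=Gz-5*np.cos(T1)
    dx=Tx-s["tool_pos"][:2]@FW*1000;dz=Tz-s["tool_pos"][2]*1000
    tm=np.radians((t+t1)/2)
    # tool z=(cos t, sin t) ; tool y=(sin t,-cos t)
    print("d fwd,up",dx.round(2),dz.round(2),"units ty",((dx*np.sin(tm)-dz*np.cos(tm))/40).round(4),"tz",((dx*np.cos(tm)+dz*np.sin(tm))/40).round(4),"wx",((t1-t)/6).round(3))
E
python3 - <<'E'
from h import *
st=status();step(-3.5,2.0,0,57.4,st)
E
```

```text
shaft pitch deg -1.95 y at z75 -13.51 y at 0 -10.96 x -0.73 | handle pitch -2.18 y at 0 -16.2
t 15.15 tool pitch -0.0 e 1.95 net 1.95 tip fwd 492.77 tip z 60.18 Fpull 3.37 Flat -0.64 Fz -1.36
d fwd,up 1.68 1.78 units ty -0.0457 tz 0.0406 wx -0.583
```

Emit:
play_rows(increments=[[[10,0,-0.011,0.01,-0.145,0,0],[10,0,-0.011,0.01,-0.145,0,0],[10,0,-0.011,0.01,-0.145,0,0],[10,0,-0.011,0.01,-0.145,0,0],[10,0,0,0,0,0,0],[10,0,0,0,0,0,0]]])

```text
time: 15.7
tool_pos: [0.5016, -0.0561, 0.0876]
tcp_rot: [0.623, -0.377, 0.354, -0.587]
wrist_force: [1.8, 0.3, -1.6]
finger_gap: 0.0138
```

```bash
python3 - <<'E'
from h import *
st=status("w14z");step(-5.5,4.1,1,57.4,st)
c=manip.read_camera("side");save(c,"s14z",(270,200,330,250),10)
E
```

```text
shaft pitch deg -2.58 y at z75 -14.38 y at 0 -11.0 x -0.74 | handle pitch -2.71 y at 0 -16.29
t 15.7 tool pitch -3.49 e 2.58 net -0.9 tip fwd 493.34 tip z 58.07 Fpull 1.75 Flat 0.59 Fz -1.61
d fwd,up -0.87 -0.01 units ty 0.002 tz -0.0218 wx -0.336
```

View pics/s14z.png

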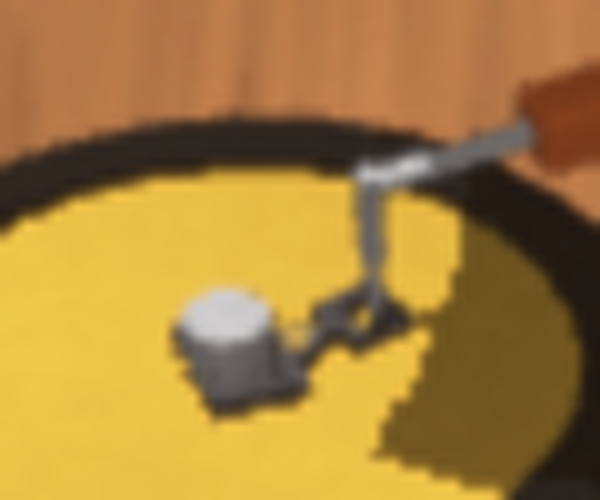

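View pics/w14z.png

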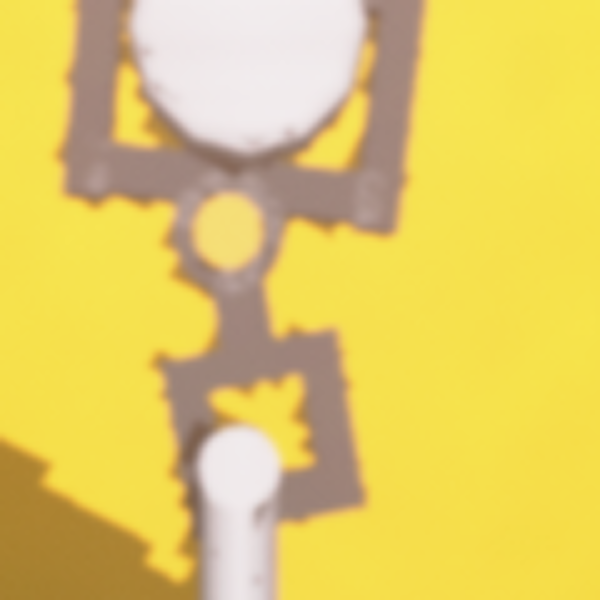

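```bash
python3 - <<'E'
from h import *
st=status();step(-7,5,2,57.3,st)
E
```

```text
shaft pitch deg -2.75 y at z75 -14.62 y at 0 -11.02 x -0.74 | handle pitch -2.91 y at 0 -16.22
t 15.8 tool pitch -3.47 e 2.75 net -0.72 tip fwd 493.3 tip z 58.32 Fpull 4.14 Flat 1.28 Fz -0.81
d fwd,up -1.52 0.68 units ty -0.0135 tz -0.0394 wx -0.589
```

Emit:
play_rows(increments=[[[10,0,-0.003,-0.01,-0.145,0,0],[10,0,-0.003,-0.01,-0.145,0,0],[10,0,-0.003,-0.01,-0.145,0,0],[10,0,-0.003,-0.01,-0.145,0,0],[10,0,0,0,0,0,0]]])

```text
time: 16.27
tool_pos: [0.5008, -0.0568, 0.0884]
tcp_rot: [0.641, -0.387, 0.343, -0.567]
wrist_force: [4.2, 2.6, -0.7]
finger_gap: 0.0137
```

```bash
python3 - <<'E'
from h import *
st=status("w15z");step(-10,8,2,57.3,st)
E
```

```text
shaft pitch deg -5.95 y at z75 -18.54 y at 0 -10.72 x -0.75 | handle pitch -6.07 y at 0 -16.13
t 16.27 tool pitch -6.99 e 5.95 net -1.04 tip fwd 492.51 tip z 58.69 Fpull 4.94 Flat -0.36 Fz -0.71
d fwd,up -1.67 -0.11 units ty 0.0089 tz -0.0409 wx -0.501
```

View pics/w15z.png

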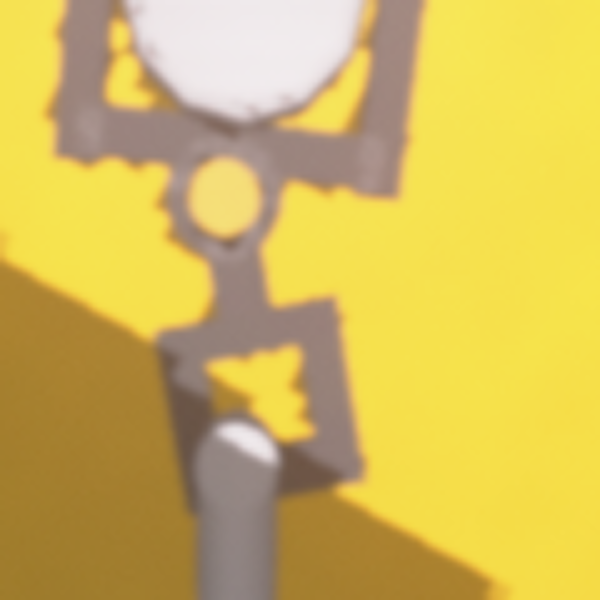

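```bash
python3 - <<'E'
from h import *
Fs=[];Ms=[]
for i in range(5):
    s,t,e,tx,tz=status();Fs.append(s["wrist_force"]);Ms.append(s["moment"])
print(np.mean(Fs,0).round(2),np.mean(Ms,0).round(3), "pull",np.mean(Fs,0)[:2]@FW,"Mx about tool x",np.mean(Ms,0)[:2]@np.array([.465,-.885]))
E
```

```text
shaft pitch deg -5.59 y at z75 -18.42 y at 0 -11.08 x -0.75 | handle pitch -5.81 y at 0 -16.26
t 16.32 tool pitch -6.96 e 5.59 net -1.37 tip fwd 492.28 tip z 58.24 Fpull 5.36 Flat -0.33 Fz -1.76
shaft pitch deg -5.72 y at z75 -18.52 y at 0 -11.01 x -0.74 | handle pitch -5.74 y at 0 -16.29
t 16.37 tool pitch -6.95 e 5.72 net -1.23 tip fwd 492.35 tip z 58.43 Fpull 6.05 Flat 0.23 Fz -1.53
shaft pitch deg -5.68 y at z75 -18.5 y at 0 -11.04 x -0.74 | handle pitch -5.99 y at 0 -16.19
t 16.42 tool pitch -6.94 e 5.68 net -1.26 tip fwd 492.3 tip z 58.39 Fpull 5.3 Flat 0.89 Fz -1.27
shaft pitch deg -5.66 y at z75 -18.49 y at 0 -11.06 x -0.74 | handle pitch -5.86 y at 0 -16.23
t 16.47 tool pitch -6.94 e 5.66 net -1.28 tip fwd 492.28 tip z 58.39 Fpull 5.21 Flat 0.52 Fz -0.75
shaft pitch deg -5.97 y at z75 -18.56 y at 0 -10.72 x -0.74 | handle pitch -6.02 y at 0 -16.17
t 16.52 tool pitch -6.94 e 5.97 net -0.97 tip fwd 492.46 tip z 58.8 Fpull 5.92 Flat -0.52 Fz -0.84
[ 5.    2.45 -1.23] [ 0.601 -1.063  0.014] pull 5.56938402770932 Mx about tool x 1.2200696444374928
```

```bash
python3 - <<'E'
from h import *
st=status();step(-10,7.5,2,57.3,st)
E
```

```text
shaft pitch deg -5.81 y at z75 -18.53 y at 0 -10.9 x -0.74 | handle pitch -5.83 y at 0 -16.26
t 16.57 tool pitch -6.94 e 5.81 net -1.13 tip fwd 492.34 tip z 58.59 Fpull 5.25 Flat -0.19 Fz -0.84
d fwd,up -1.41 0.53 units ty -0.0078 tz -0.0369 wx -0.51
```

Emit:
play_rows(increments=[[[10,0,-0.002,-0.009,-0.125,0,0],[10,0,-0.002,-0.009,-0.125,0,0],[10,0,-0.002,-0.009,-0.125,0,0],[10,0,-0.002,-0.009,-0.125,0,0],[10,0,0,0,0,0,0]]], force=60)

```text
time: 17.03
tool_pos: [0.5001, -0.0573, 0.089]
tcp_rot: [0.655, -0.396, 0.333, -0.55]
wrist_force: [6.7, 3.8, -0.9]
finger_gap: 0.0138
```

```bash
python3 - <<'E'
from h import *
Fs=[];Ms=[]
for i in range(3):
    st=status("w16z");Fs.append(st[0]["wrist_force"]);Ms.append(st[0]["moment"])
print(np.mean(Fs,0).round(2),np.mean(Ms,0).round(3), "pull",np.mean(Fs,0)[:2]@FW,"Mx about tool x",np.mean(Ms,0)[:2]@np.array([.465,-.885]))
step(-13,10,2,57.3,st)
c=manip.read_camera("side");save(c,"s16z",(270,200,330,250),10)
E
```

```text
shaft pitch deg -8.28 y at z75 -21.87 y at 0 -10.96 x -0.75 | handle pitch -8.2 y at 0 -16.25
t 17.03 tool pitch -9.92 e 8.28 net -1.64 tip fwd 491.53 tip z 58.5 Fpull 7.66 Flat -0.25 Fz -0.94
shaft pitch deg -8.38 y at z75 -21.86 y at 0 -10.81 x -0.75 | handle pitch -8.62 y at 0 -16.1
t 17.08 tool pitch -9.89 e 8.38 net -1.51 tip fwd 491.55 tip z 58.64 Fpull 7.35 Flat -0.5 Fz -1.23
shaft pitch deg -8.41 y at z75 -21.88 y at 0 -10.8 x -0.75 | handle pitch -8.2 y at 0 -16.25
t 17.13 tool pitch -9.88 e 8.41 net -1.47 tip fwd 491.58 tip z 58.71 Fpull 7.39 Flat -0.56 Fz -1.33
[ 6.41  3.86 -1.17] [ 0.82  -1.458  0.005] pull 7.468632549978339 Mx about tool x 1.6716638531847763
d fwd,up -1.3 0.63 units ty -0.009 tz -0.0349 wx -0.521
```

View pics/w16z.png

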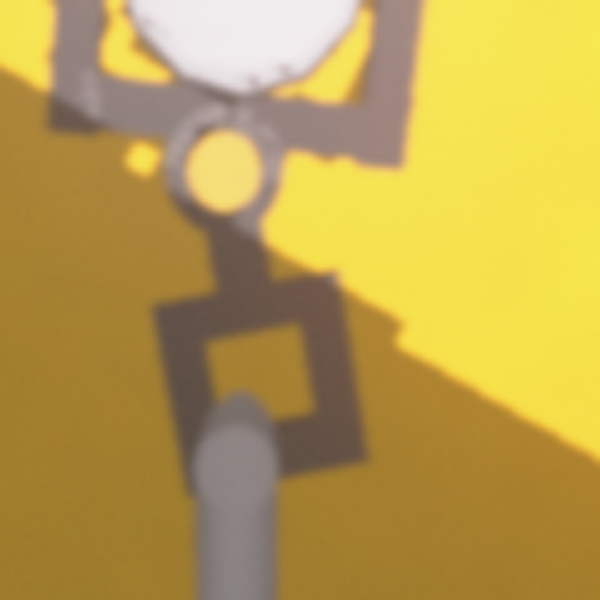

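View pics/s16z.png

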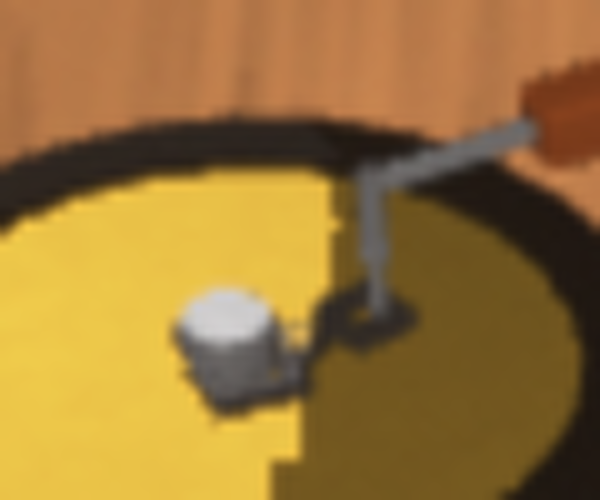

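Emit:
play_rows(increments=[[[10,0,-0.001,-0.01,-0.13,0,0],[10,0,-0.001,-0.01,-0.13,0,0],[10,0,-0.001,-0.01,-0.13,0,0],[10,0,0,-0.01,-0.13,0,0],[10,0,0,0,0,0,0]]])

```text
time: 17.65
tool_pos: [0.4992, -0.0579, 0.0895]
tcp_rot: [0.67, -0.404, 0.323, -0.533]
wrist_force: [8.9, 4.9, -1.1]
finger_gap: 0.0138
```

```bash
python3 - <<'E'
from h import *
Fs=[]
for i in range(2):
    st=status("w17z");Fs.append(st[0]["wrist_force"])
step(-16,14,2,57.3,st)
E
```

```text
shaft pitch deg -11.49 y at z75 -25.82 y at 0 -10.58 x -0.75 | handle pitch -11.08 y at 0 -16.19
t 17.65 tool pitch -12.97 e 11.49 net -1.49 tip fwd 490.79 tip z 59.12 Fpull 10.22 Flat -0.22 Fz -1.12
shaft pitch deg -11.46 y at z75 -25.82 y at 0 -10.62 x -0.75 | handle pitch -11.1 y at 0 -16.2
t 17.7 tool pitch -12.94 e 11.46 net -1.48 tip fwd 490.79 tip z 59.14 Fpull 8.51 Flat 0.74 Fz -1.23
d fwd,up -1.94 -1.1 units ty 0.0387 tz -0.04 wx -0.51
```

View pics/w17z.png

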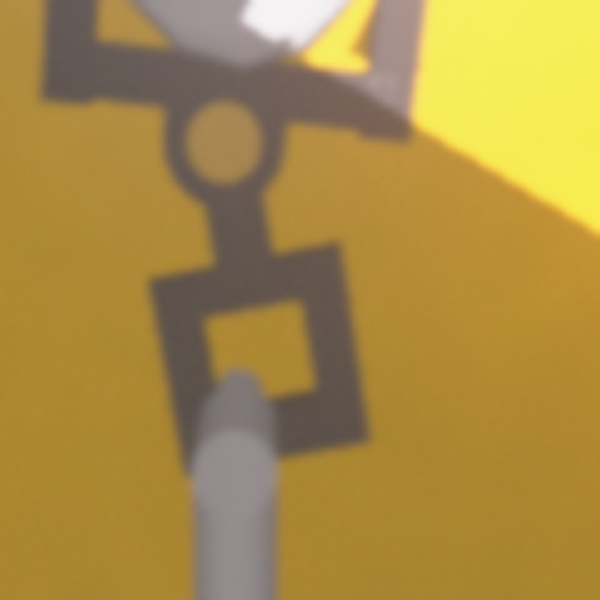

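Emit:
play_rows(increments=[[[10,0,0.01,-0.01,-0.13,0,0],[10,0,0.01,-0.01,-0.13,0,0],[10,0,0.01,-0.01,-0.13,0,0],[10,0,0.01,-0.01,-0.13,0,0],[10,0,0,0,0,0,0]]])

```text
time: 18.17
tool_pos: [0.4976, -0.0588, 0.0883]
tcp_rot: [0.684, -0.413, 0.311, -0.514]
wrist_force: [8.1, 5.1, -0.6]
finger_gap: 0.0139
```

```bash
python3 - <<'E'
from h import *
for i in range(2):
    st=status("w18z")
step(-19,17,2,57.3,st)
c=manip.read_camera("side");save(c,"s18z",(270,200,330,250),10)
E
```

```text
shaft pitch deg -15.84 y at z75 -31.29 y at 0 -10.01 x -0.76 | handle pitch -14.71 y at 0 -16.14
t 18.17 tool pitch -16.08 e 15.84 net -0.23 tip fwd 489.99 tip z 59.49 Fpull 9.56 Flat -0.79 Fz -0.61
shaft pitch deg -15.71 y at z75 -31.2 y at 0 -10.11 x -0.75 | handle pitch -14.75 y at 0 -16.09
t 18.22 tool pitch -16.05 e 15.71 net -0.34 tip fwd 489.91 tip z 59.38 Fpull 9.42 Flat 0.0 Fz -1.41
d fwd,up -1.23 0.17 units ty 0.0052 tz -0.0307 wx -0.492
```

View pics/w18z.png

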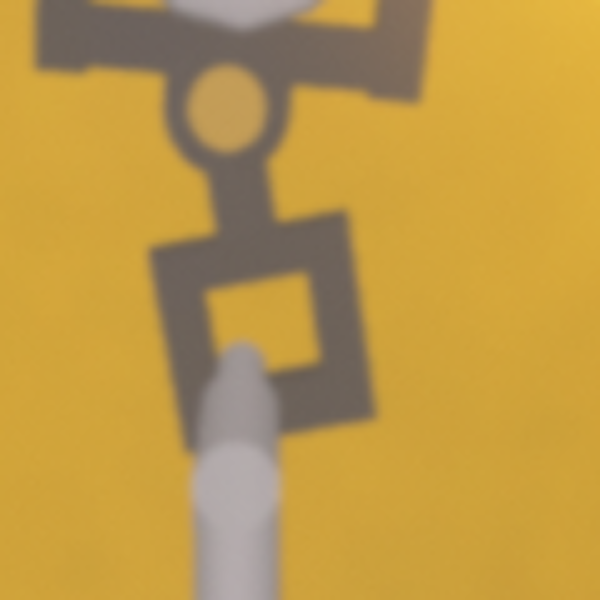

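View pics/s18z.png

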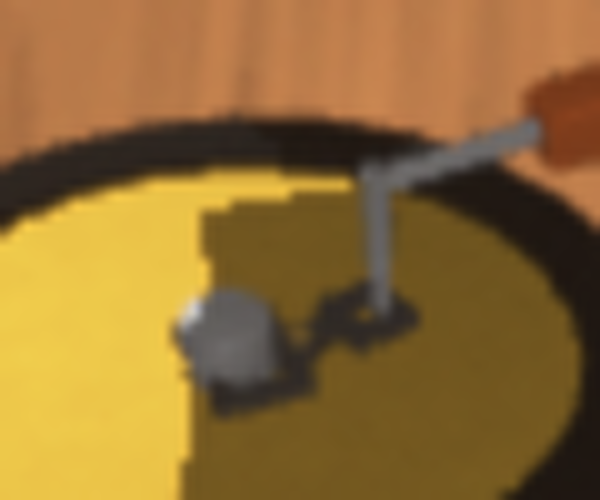

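```bash
python3 - <<'E'
from h import *
st=status();step(-21,18.7,1.5,56.8,st)
E
```

```text
shaft pitch deg -15.55 y at z75 -31.14 y at 0 -10.28 x -0.75 | handle pitch -14.73 y at 0 -16.11
t 18.32 tool pitch -16.03 e 15.55 net -0.48 tip fwd 489.8 tip z 59.21 Fpull 10.13 Flat 0.19 Fz -1.49
d fwd,up -0.79 0.1 units ty 0.004 tz -0.0196 wx -0.829
```

Emit:
play_rows(increments=[[[10,0,0.001,-0.004,-0.165,0,0],[10,0,0.001,-0.004,-0.165,0,0],[10,0,0.001,-0.004,-0.165,0,0],[10,0,0.001,-0.004,-0.165,0,0],[10,0,0.001,-0.004,-0.165,0,0],[10,0,0,0,0,0,0]]])

```text
time: 18.87
tool_pos: [0.4961, -0.0593, 0.0881]
tcp_rot: [0.706, -0.426, 0.293, -0.484]
wrist_force: [5.7, 3.7, -0.8]
finger_gap: 0.0127
```

```bash
python3 - <<'E'
from h import *
for i in range(2):
    st=status("w19z")
step(-25,22,2,56.8,st)
c=manip.read_camera("side");save(c,"s19z",(270,200,330,250),10)
E
```

```text
shaft pitch deg -21.8 y at z75 -39.33 y at 0 -9.34 x -0.76 | handle pitch -18.89 y at 0 -16.19
t 18.87 tool pitch -21.15 e 21.8 net 0.65 tip fwd 489.38 tip z 60.34 Fpull 6.79 Flat -0.58 Fz -0.76
shaft pitch deg -22.0 y at z75 -39.47 y at 0 -9.17 x -0.76 | handle pitch -18.88 y at 0 -16.22
t 18.92 tool pitch -21.11 e 22.0 net 0.89 tip fwd 489.43 tip z 60.64 Fpull 5.93 Flat 0.17 Fz -0.94
d fwd,up 0.04 1.37 units ty -0.0319 tz -0.0125 wx -0.648
```

View pics/w19z.png

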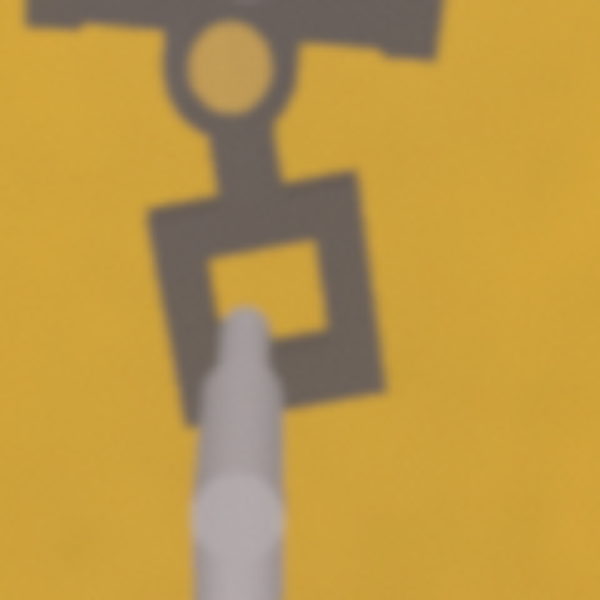

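View pics/s19z.png

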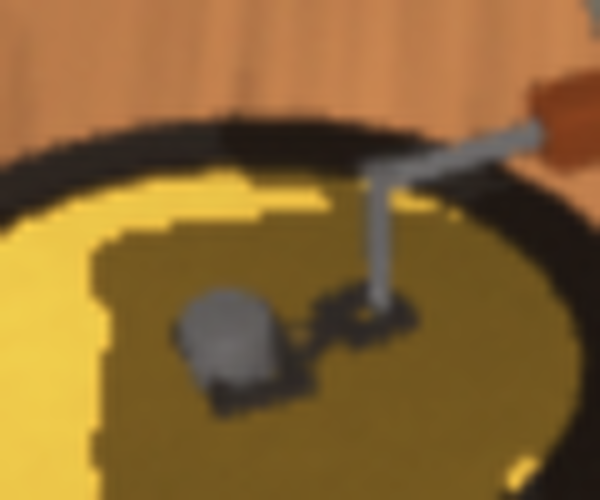

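```bash
python3 - <<'E'
from h import *
s=manip.read_state();c=manip.read_camera("wrist");save(c,"w20")
RT=np.array([.465,-.885])
for n,(u,v) in dict(riv=(231,67),eyeNL=(207,257),eyeNR=(318,240),eyeFR=(328,328),tabFR=(385,392),tabNR=(356,172),corner=(437,60)).items():
    w=ray(c,(270+u/5,20+v/5),.0605,s);print(n,w.round(4),"fwd",(w[:2]@FW*1000).round(1),"right",(w[:2]@RT*1000).round(1))
print("init riv",np.array([.5856,-.0122])@FW*1000,"axle",np.array([.5997,-.0051])@FW*1000,np.array([.5997,-.0051])@RT*1000)
E
```

```text
riv [ 0.5845 -0.0117  0.0605] fwd 512.1 right 282.1
eyeNL [ 0.5717 -0.0163  0.0605] fwd 498.6 right 280.2
eyeNR [ 0.5768 -0.0233  0.0605] fwd 499.9 right 288.8
eyeFR [ 0.5714 -0.0272  0.0605] fwd 493.2 right 289.7
tabFR [ 0.5691 -0.0337  0.0605] fwd 488.2 right 294.4
tabNR [ 0.5824 -0.0234  0.0605] fwd 504.8 right 291.6
corner [ 0.5919 -0.0249  0.0605] fwd 512.5 right 297.3
init riv 512.8154342839456 axle 528.5998629317276 283.374
```

View pics/w20.png

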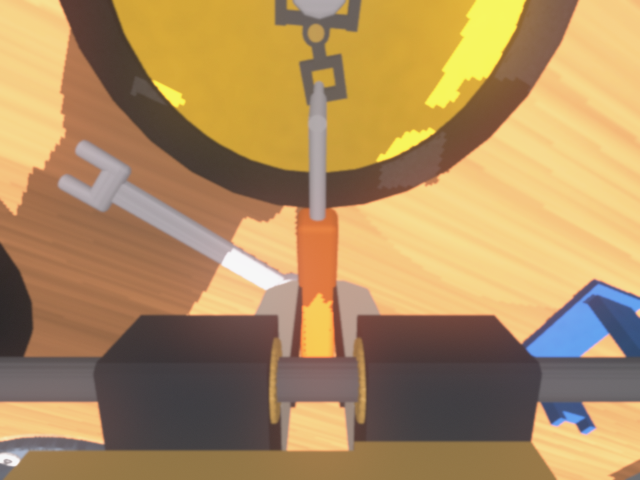

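Emit:
play_rows(increments=[[[10,0,-0.018,0.013,0,0,0],[10,0,-0.018,0.013,0,0,0],[10,0,-0.018,0.013,0,0,0],[10,0,-0.018,0.013,0,0,0],[10,0,0,0,0,0,0]]])

```text
time: 19.48
tool_pos: [0.4979, -0.0582, 0.0902]
tcp_rot: [0.706, -0.427, 0.292, -0.484]
wrist_force: [4.1, 1.7, 1.3]
finger_gap: 0.013
```

```bash
python3 - <<'E'
from h import *
status("w21z")
E
```

```text
shaft pitch deg -19.66 y at z75 -36.31 y at 0 -9.53 x -0.76 | handle pitch -17.4 y at 0 -16.15
t 19.48 tool pitch -21.16 e 19.66 net -1.5 tip fwd 490.18 tip z 59.61 Fpull 4.47 Flat 0.39 Fz 1.3
```

View pics/w21z.png

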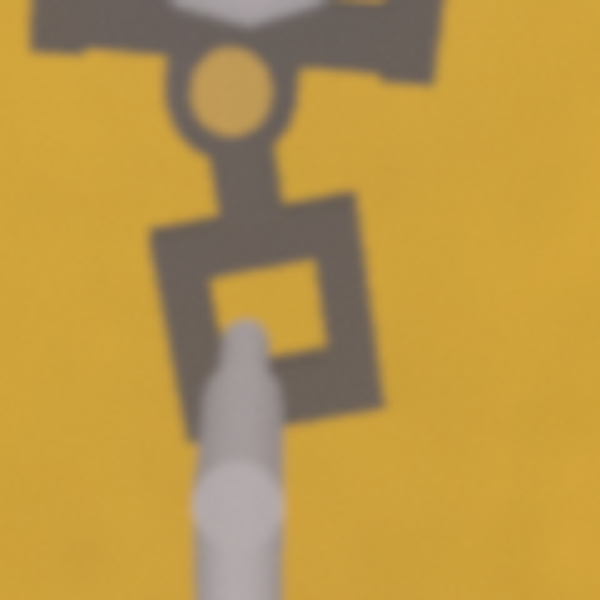

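Emit:
play_rows(increments=[[[10,0,-0.025,0.013,0,0,0],[10,0,-0.025,0.013,0,0,0],[10,0,-0.025,0.013,0,0,0],[10,0,-0.025,0.013,0,0,0],[10,0,-0.05,0,0,0,0],[10,0,-0.1,-0.03,0,0,0],[10,0,-0.25,-0.08,0,0,0],[10,0,-0.3,-0.1,0,0,0],[10,0,0,0,0,0,0]]])

```text
time: 20.28
tool_pos: [0.5033, -0.0556, 0.1238]
tcp_rot: [0.706, -0.426, 0.293, -0.484]
wrist_force: [-0.1, 0.3, -1.0]
finger_gap: 0.0138
```

```bash
python3 - <<'E'
from h import *
status();s=tool();c=manip.read_camera("wrist");save(c,"w22")
E
```

```text
shaft pitch deg -1.07 y at z75 -12.02 y at 0 -10.61 x -0.79 | handle pitch -1.21 y at 0 -15.98
t 20.28 tool pitch -21.09 e 1.07 net -20.02 tip fwd 481.06 tip z 71.32 Fpull -0.01 Flat -0.31 Fz -1.01
t 20.33 tcp [ 0.5025 -0.0557  0.1226] gap 13.9 F [-0.49  0.23 -0.02] M [ 0.074 -0.013  0.015]
 x [ 0.465 -0.885  0.   ] y [-0.32  -0.168 -0.932] z [ 0.826  0.433 -0.361] q [-0.09   0.551  1.62  -0.206  1.291  1.086]
```

View pics/w22.png

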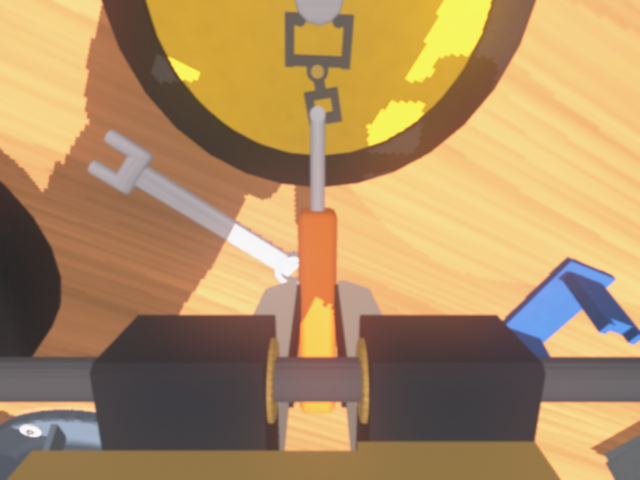

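```bash
cat >> h.py <<'E'
def tgt(pos,yaw):
    y=np.array([0,0,-1.]);z=np.array([np.cos(yaw),np.sin(yaw),0]);return np.array(pos),R.from_matrix(np.stack([np.cross(y,z),y,z],1))
E
python3 - <<'E'
from h import *
plan([.4857,-.2958,.135],np.radians(4.2),n=10)
E
```

```text
n 10 total d [-0.0162 -0.2401  0.0131] rot deg [20.95 23.23  4.33]
[0.512, 0.083, -0.306, 0.349, 0.387, 0.072]
[0.525, 0.069, -0.287, 0.349, 0.387, 0.072]
[0.537, 0.054, -0.268, 0.349, 0.387, 0.072]
[0.548, 0.041, -0.248, 0.349, 0.387, 0.072]
[0.557, 0.028, -0.227, 0.349, 0.387, 0.072]
[0.566, 0.016, -0.205, 0.349, 0.388, 0.072]
[0.575, 0.005, -0.182, 0.349, 0.387, 0.072]
[0.581, -0.006, -0.158, 0.349, 0.388, 0.073]
[0.587, -0.016, -0.134, 0.349, 0.387, 0.072]
[0.592, -0.025, -0.109, 0.35, 0.388, 0.073]
end [ 0.4857 -0.2958  0.135 ] [-0. -0. -0.]
```

Emit:
play_rows(increments=[[[10,0.51,0.08,-0.31,0.35,0.387,0.072],[10,0.53,0.07,-0.29,0.35,0.387,0.072],[10,0.54,0.055,-0.27,0.35,0.387,0.072],[10,0.55,0.04,-0.25,0.35,0.387,0.072],[10,0.56,0.03,-0.23,0.35,0.388,0.072],[10,0.57,0.015,-0.2,0.35,0.388,0.072],[10,0.57,0.005,-0.18,0.35,0.388,0.072],[10,0.58,-0.005,-0.16,0.35,0.388,0.072],[10,0.59,-0.015,-0.13,0.35,0.388,0.072],[10,0.59,-0.025,-0.11,0.35,0.388,0.072]]])

```text
time: 21.22
tool_pos: [0.4851, -0.297, 0.1341]
tcp_rot: [-0.516, 0.482, -0.482, 0.518]
wrist_force: [0.2, 0.6, -0.6]
finger_gap: 0.0135
```

Emit:
play_rows(increments=[[[10,0,0,0,0,0,0],[10,0,0,0,0,0,0]]])

```text
time: 21.38
tool_pos: [0.4849, -0.2967, 0.1341]
tcp_rot: [-0.517, 0.482, -0.482, 0.518]
wrist_force: [-0.4, 0.6, -0.1]
finger_gap: 0.0144
```

```bash
python3 - <<'E'
from h import *
tool();s,c=shaft();save(c,"w23");plan([.4857,-.2958,.0562],np.radians(4.2),n=1)
E
```

```text
t 21.38 tcp [ 0.4849 -0.2967  0.1341] gap 14.4 F [-0.43  0.62 -0.08] M [-0.034  0.153  0.002]
 x [ 0.071 -0.997 -0.002] y [ 0.     0.002 -1.   ] z [0.997 0.071 0.   ] q [-0.632  0.467  1.671  0.002  1.004  0.867]
shaft pitch deg -0.1 y at z75 -11.01 y at 0 -10.88 x -0.4 | handle pitch 0.03 y at 0 -16.35
n 1 total d [ 0.0003  0.     -0.078 ] rot deg [-0.   -0.04 -0.1 ]
[0.004, 1.95, 0.008, -0.001, -0.007, -0.016]
end [ 0.4857 -0.2958  0.0562] [ 0. -0. -0.]
```

View pics/w23.png

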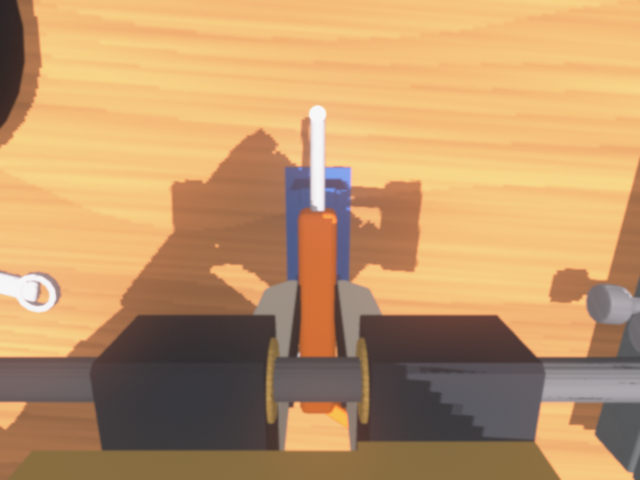

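Emit:
play_rows(increments=[[[10,0,0.4,0,0,0,0],[10,0,0.5,0,0,0,0],[10,0,0.5,0,0,0,0],[10,0,0.3,0,0,0,0],[10,0,0.15,0,0,0,0],[10,0,0.07,0,0,0,0],[10,0,0.02,0,0,0,0],[10,0,0,0,0,0,0],[10,0,0,0,0,0,0]]])

```text
time: 22.18
tool_pos: [0.487, -0.2964, 0.0585]
tcp_rot: [-0.517, 0.48, -0.482, 0.519]
wrist_force: [0.2, 0.1, -0.8]
finger_gap: 0.0136
```

```bash
python3 - <<'E'
from h import *
tool();shaft()
E
```

```text
t 22.18 tcp [ 0.487  -0.2964  0.0585] gap 13.6 F [ 0.16  0.08 -0.82] M [ 0.018  0.139 -0.056]
 x [ 0.073 -0.997  0.001] y [ 0.004 -0.    -1.   ] z [0.997 0.073 0.003] q [-0.629  0.575  1.716  0.002  0.848  0.867]
shaft pitch deg 0.01 y at z75 -10.99 y at 0 -11.01 x -0.4 | handle pitch -0.18 y at 0 -16.23
```

Emit:
play_rows(increments=[[[10,0,0.02,0,0,0,0],[10,0,0.01,0,0,0,0],[10,0,0,0,0,0,0],[10,0,0,0,0,0,0]]])

```text
time: 22.57
tool_pos: [0.4866, -0.2962, 0.0565]
tcp_rot: [-0.517, 0.481, -0.482, 0.519]
wrist_force: [-0.1, -1.1, -1.0]
finger_gap: 0.0137
```

Nearly seated; release slowly and open only as far as needed.

Emit:
play_rows(increments=[[[10,0,0.015,0,0,0,0],[10,0,0,0,0,0,0],[30,0,0,0,0,0,0],[40,0,0,0,0,0,0],[40,0,0,0,0,0,0],[40,0,0,0,0,0,0]]], force=40)

```text
time: 23.07
tool_pos: [0.4866, -0.2961, 0.0559]
tcp_rot: [-0.517, 0.481, -0.482, 0.519]
wrist_force: [-1.1, 0.1, -0.5]
finger_gap: 0.0366
```

```bash
python3 - <<'E'
from h import *
tool();s,c=shaft();save(c,"w24")
M=R.from_quat(s["tcp_rot"]).as_matrix()
print("hook top",ray(c,(317,114),.066,s))
E
```

```text
t 23.07 tcp [ 0.4866 -0.2961  0.0559] gap 36.6 F [-1.08  0.09 -0.45] M [0.008 0.166 0.003]
 x [ 0.073 -0.997 -0.   ] y [ 0.003  0.    -1.   ] z [0.997 0.073 0.003] q [-0.629  0.578  1.717  0.002  0.844  0.867]
shaft pitch deg -0.06 y at z75 -10.71 y at 0 -10.63 x -0.4 | handle pitch 0.03 y at 0 -16.17
hook top [ 0.56183162 -0.29025761  0.066     ]
```

View pics/w24.png

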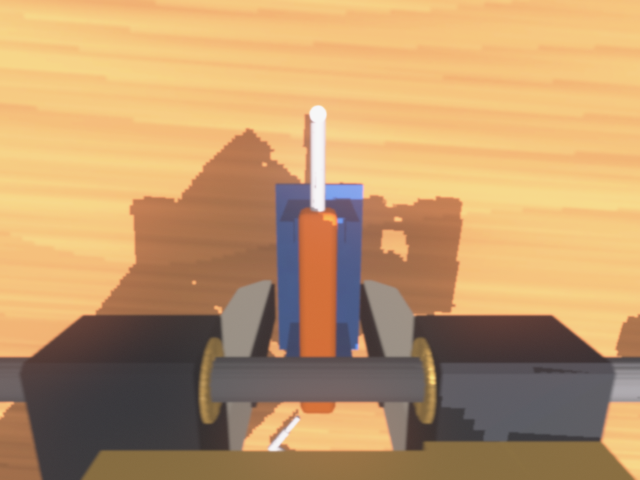

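Emit:
play_rows(increments=[[[40,0,-0.4,0,0,0,0],[40,0,-0.5,0,0,0,0],[40,0,-0.4,0,0,0,0],[40,0,0,0.3,0,0,0],[40,0,0,0.6,0,0,0],[40,0,0,0.6,0,0,0],[40,0,0,0.385,0,0,0],[40,0,0,0,0,0,0],[40,0,0,0,0,0,0]]])

```text
time: 23.87
tool_pos: [0.5615, -0.2904, 0.1076]
tcp_rot: [-0.517, 0.481, -0.482, 0.519]
wrist_force: [-0.8, 0.2, -0.8]
finger_gap: 0.0402
```

```bash
python3 - <<'E'
from h import *
s=tool();c=manip.read_camera("wrist");save(c,"w25")
M=R.from_quat(s["tcp_rot"]).as_matrix()
print(M.T@(np.array([.5618,-.2903,.066])-s["tool_pos"])*1000)
print(proj(c,[[.5618,-.2903,.066]],s))
E
```

```text
t 23.87 tcp [ 0.5615 -0.2904  0.1076] gap 40.2 F [-0.77  0.18 -0.8 ] M [-0.036  0.158  0.025]
 x [ 0.074 -0.997 -0.001] y [ 0.002  0.001 -1.   ] z [0.997 0.074 0.002] q [-0.552  0.604  1.512  0.002  1.024  0.944]
[-2.35980766e-02  4.16127040e+01  2.27678753e-01]
[[317.87461689 258.14043706]]
```

View pics/w25.png

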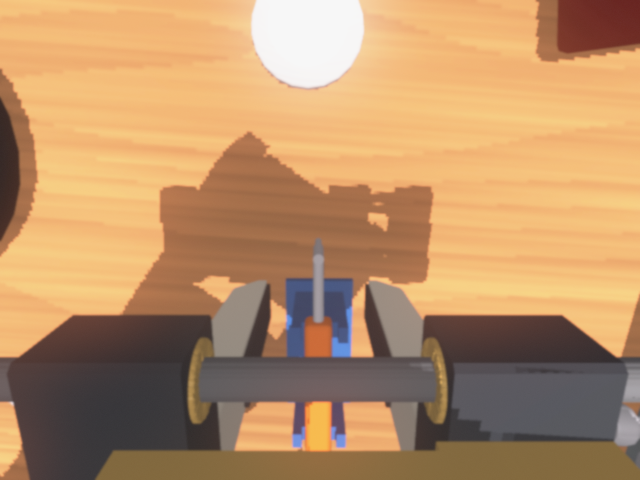

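Emit:
play_rows(increments=[[[40,0,0.3,0,0,0,0],[40,0,0.4,0,0,0,0],[40,0,0.4,0,0,0,0],[40,0,0.2,0,0,0,0],[40,0,0.1,0,0,0,0],[40,0,0.015,0,0,0,0],[40,0,0,0,0,0,0],[40,0,0,0,0,0,0]]])

```text
time: 24.58
tool_pos: [0.5621, -0.2909, 0.0522]
tcp_rot: [-0.517, 0.48, -0.482, 0.519]
wrist_force: [-0.0, 0.8, -0.3]
finger_gap: 0.0399
```

Emit:
play_rows(increments=[[[20,0,0,0,0,0,0],[8,0,0,0,0,0,0],[0,0,0,0,0,0,0],[0,0,0,0,0,0,0],[0,0,0,0,0,0,0],[0,0,0,0,0,0,0],[0,0,0,0,0,0,0]]], force=60)

```text
time: 25.17
tool_pos: [0.5618, -0.2906, 0.0515]
tcp_rot: [-0.517, 0.481, -0.482, 0.519]
wrist_force: [-0.6, -0.3, 1.1]
finger_gap: 0.0024
```

```bash
python3 - <<'E'
from h import *
s=tool();c=manip.read_camera("wrist");save(c,"w26")
E
```

```text
t 25.17 tcp [ 0.5618 -0.2906  0.0515] gap 2.4 F [-0.55 -0.27  1.12] M [-0.006  0.211  0.014]
 x [ 0.073 -0.997 -0.   ] y [ 0.003  0.    -1.   ] z [0.997 0.073 0.003] q [-0.552  0.678  1.541  0.002  0.921  0.945]
```

View pics/w26.png

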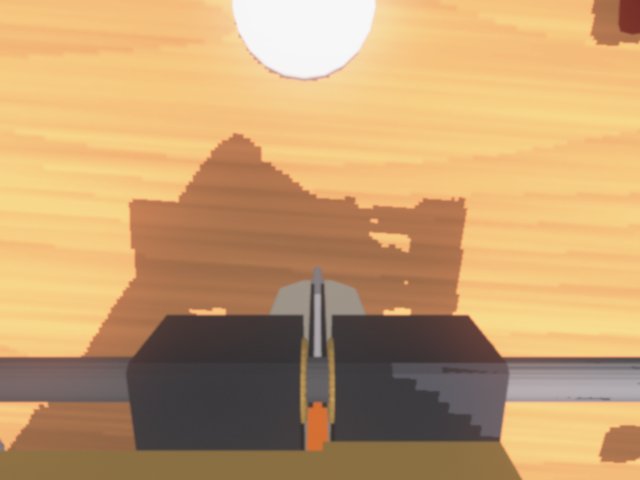

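Emit:
play_rows(increments=[[[0,0,-0.05,0,0,0,0],[0,0,-0.2,0,0,0,0],[0,0,-0.4,0,0,0,0],[0,0,-0.5,0,0,0,0],[0,0,-0.5,0,0,0,0],[0,0,-0.5,0,0,0,0],[0,0,-0.3,0,0,0,0],[0,0,-0.1,0,0,0,0],[0,0,0,0,0,0,0],[0,0,0,0,0,0,0]]])

```text
time: 26.05
tool_pos: [0.5612, -0.2904, 0.1527]
tcp_rot: [-0.517, 0.481, -0.482, 0.519]
wrist_force: [0.4, -0.4, -0.7]
finger_gap: 0.0018
```

```bash
python3 - <<'E'
from h import *
s=tool();c=manip.read_camera("wrist");save(c,"w27",(240,220,400,480),3 if 0 else 2.2)
c=manip.read_camera("side");save(c,"s27",(240,60,420,240),3.3)
plan([.5,-.1,.155],np.radians(117.7))
E
```

```text
t 26.05 tcp [ 0.5612 -0.2904  0.1527] gap 1.8 F [ 0.44 -0.39 -0.74] M [-0.017  0.095  0.028]
 x [ 0.073 -0.997 -0.001] y [ 0.002  0.001 -1.   ] z [0.997 0.073 0.002] q [-0.552  0.552  1.479  0.002  1.11   0.945]
n 20 total d [-0.061   0.1903  0.0029] rot deg [-1.1000e-01 -1.1351e+02  0.0000e+00]
[-0.243, -0.003, -0.059, -0.001, -0.946, 0.0]
[-0.247, -0.003, -0.034, -0.001, -0.946, 0.0]
[-0.25, -0.003, -0.01, -0.001, -0.946, 0.0]
[-0.249, -0.003, 0.015, -0.001, -0.946, 0.0]
[-0.247, -0.003, 0.04, -0.001, -0.946, 0.0]
[-0.242, -0.003, 0.064, -0.001, -0.946, 0.0]
[-0.234, -0.003, 0.087, -0.001, -0.946, 0.0]
[-0.224, -0.003, 0.11, -0.001, -0.946, 0.0]
[-0.212, -0.004, 0.132, -0.001, -0.946, 0.0]
[-0.198, -0.003, 0.152, -0.001, -0.946, -0.0]
[-0.182, -0.004, 0.171, -0.001, -0.946, -0.0]
[-0.165, -0.004, 0.188, -0.001, -0.946, -0.0]
[-0.145, -0.003, 0.203, -0.001, -0.946, -0.0]
[-0.124, -0.004, 0.217, -0.001, -0.946, -0.0]
[-0.102, -0.004, 0.228, -0.001, -0.946, -0.0]
[-0.079, -0.003, 0.237, -0.001, -0.946, -0.0]
[-0.056, -0.004, 0.244, -0.001, -0.946, -0.0]
[-0.031, -0.004, 0.248, -0.001, -0.946, -0.0]
[-0.006, -0.003, 0.25, -0.001, -0.946, -0.0]
[0.018, -0.004, 0.249, -0.0, -0.945, -0.0]
end [ 0.5   -0.1    0.155] [-0. -0. -0.]
```

View pics/w27.png

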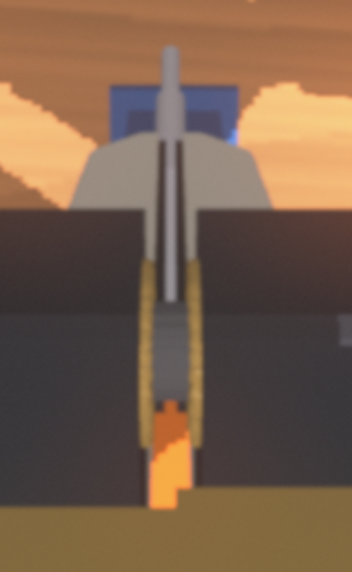

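View pics/s27.png

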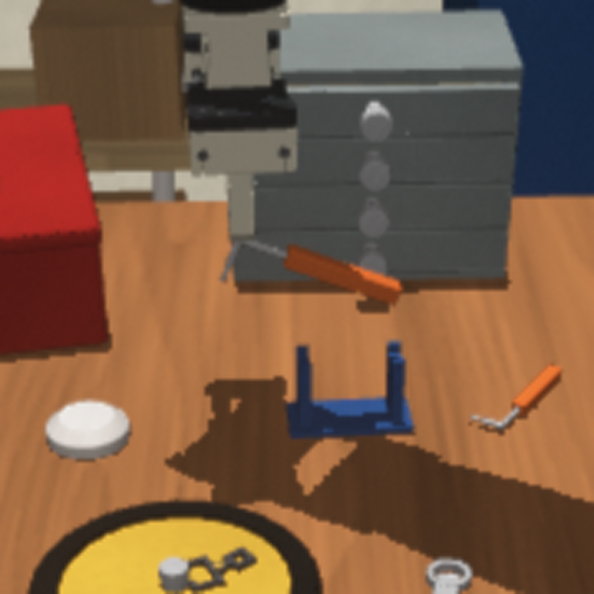

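Emit:
play_rows(increments=[[[0,0,0,0,-0.5,0,0],[0,0,0,0,-0.5,0,0],[0,0,0,0,-0.5,0,0],[0,0,0,0,-0.5,0,0],[0,0,0,0,-0.5,0,0],[0,0,0,0,-0.5,0,0],[0,0,0,0,0,0,0],[0,0,0,0,0,0,0]]])

```text
time: 26.82
tool_pos: [0.5616, -0.2903, 0.152]
tcp_rot: [0.592, -0.55, 0.4, -0.432]
wrist_force: [-0.5, 0.4, -1.1]
finger_gap: 0.0016
```

```bash
cat >> h.py <<'E'
def handle_side(name="side"):
    c=manip.read_camera(name);W=cloud(c);hsv=cv2.cvtColor(c["frame"],cv2.COLOR_RGB2HSV)
    m=(hsv[...,0]<14)&(hsv[...,1]>185)&(hsv[...,2]>90)&(W[...,2]>.07)&(W[...,2]<.25)&(abs(W[...,1])<.45)
    n,l,st,ce=cv2.connectedComponentsWithStats(m.astype(np.uint8))
    if n<2: print("no handle");return c,None
    i=1+np.argmax(st[1:,4]);q=W[l==i];mu=np.median(q,0);q=q[np.linalg.norm(q-mu,axis=1)<.06]
    line=cv2.fitLine(q.astype(np.float32),cv2.DIST_HUBER,0,.001,.001).ravel();d=line[:3]
    print(name,"handle px",st[i,4],ce[i].round(),"mean",q.mean(0).round(4),"dir",d.round(3),"elev deg",np.degrees(np.arcsin(d[2])).round(2));return c,d
E
python3 - <<'E'
from h import *
s=tool();c,d=handle_side();save(c,"s28",(240,60,420,240),3.3);handle_side("top")
c=manip.read_camera("wrist");save(c,"w28")
E
```

```text
t 26.82 tcp [ 0.5616 -0.2903  0.152 ] gap 1.6 F [-0.51  0.37 -1.1 ] M [-0.06  -0.115 -0.047]
 x [ 0.074 -0.997 -0.001] y [-0.306 -0.021 -0.952] z [ 0.949  0.07  -0.307] q [-0.478  0.708  1.244 -0.161  1.459  1.059]
side handle px 582 [236. 130.] mean [ 0.7889 -0.4207  0.1132] dir [0.99  0.124 0.061] elev deg 3.47
top handle px 161 [527. 100.] mean [ 0.8154 -0.431   0.1147] dir [0.784 0.621 0.007] elev deg 0.39
```

View pics/s28.png

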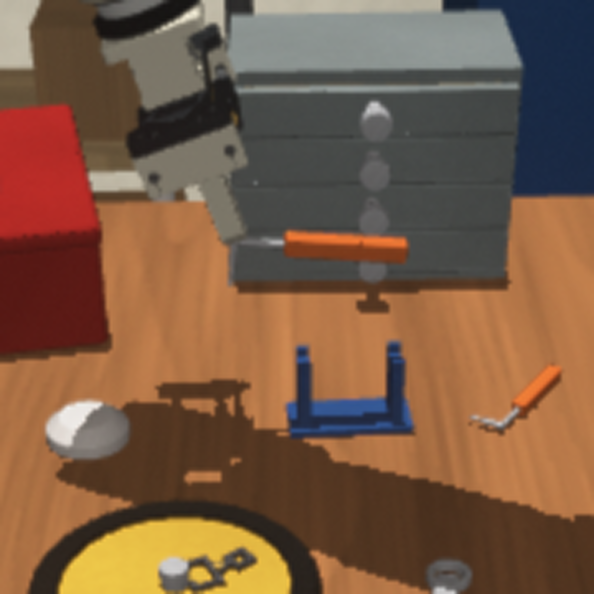

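View pics/w28.png

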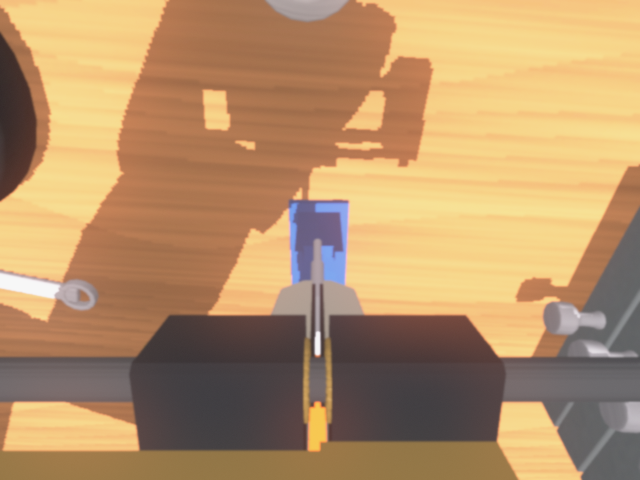

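```bash
cat >> h.py <<'E'
def plan2(pos,yaw,pitch,n=None):
    s=manip.read_state();p0,q0=np.array(s["tool_pos"]),R.from_quat(s["tcp_rot"])
    _,Q=tgt(pos,yaw);Q=Q*R.from_rotvec([np.radians(pitch),0,0]);p1=np.array(pos)
    # yaw-first path: interpolate yaw & pitch linearly
    z0=q0.as_matrix()[:,2];y0=np.arctan2(z0[1],z0[0]);pt0=np.arcsin(z0[2]);dy=(yaw-y0+np.pi)%(2*np.pi)-np.pi
    if n is None:n=int(max(np.ceil(np.linalg.norm(p1-p0)/.036),np.ceil(abs(np.degrees(dy))/5.5),1))
    p,q=p0,q0
    for i in range(1,n+1):
        k=i/n;Qi=tgt(pos,y0+dy*k)[1]*R.from_rotvec([pt0+(np.radians(pitch)-pt0)*k,0,0]);pi=p0+(p1-p0)*k
        t=(q.inv().apply(pi-p)/.04).round(3);w=(np.degrees((q.inv()*Qi).as_rotvec())/6).round(3)
        print([0,*t.tolist(),*w.tolist()],end=", ");p=p+q.apply(t*.04);q=q*R.from_rotvec(np.radians(w*6))
    print("\nn",n,"end",p.round(4))
E
python3 - <<'E'
from h import *
s=tool();c=manip.read_camera("wrist")
y=R.from_quat(s["tcp_rot"]).as_matrix()[:,1]
G=s["tool_pos"]-.005*y
print(proj(c,[G+[0,0,-.0295]],s))
plan2([.5721,-.0229,.13],np.radians(117.7),-18)
E
```

```text
t 26.97 tcp [ 0.5612 -0.2908  0.1534] gap 1.7 F [-0.27 -1.17 -0.74] M [-0.046 -0.098  0.019]
 x [ 0.073 -0.997 -0.   ] y [-0.305 -0.022 -0.952] z [ 0.95   0.069 -0.306] q [-0.478  0.706  1.245 -0.161  1.46   1.059]
[[318.12779365 252.40614777]]
[0, -0.317, 0.016, 0.043, -0.002, -0.858, -0.277], [0, -0.312, 0.006, 0.071, -0.001, -0.858, -0.276], [0, -0.305, -0.002, 0.099, -0.002, -0.858, -0.276], [0, -0.295, -0.011, 0.126, -0.002, -0.857, -0.276], [0, -0.281, -0.019, 0.152, -0.001, -0.858, -0.276], [0, -0.266, -0.028, 0.176, -0.002, -0.858, -0.276], [0, -0.249, -0.034, 0.2, -0.001, -0.857, -0.276], [0, -0.228, -0.042, 0.221, -0.002, -0.858, -0.277], [0, -0.206, -0.048, 0.24, -0.002, -0.857, -0.276], [0, -0.182, -0.054, 0.258, -0.001, -0.858, -0.277], [0, -0.157, -0.059, 0.273, -0.002, -0.857, -0.277], [0, -0.13, -0.062, 0.286, -0.001, -0.858, -0.277], [0, -0.102, -0.067, 0.297, -0.002, -0.857, -0.277], [0, -0.073, -0.069, 0.304, -0.002, -0.857, -0.278], [0, -0.044, -0.07, 0.31, -0.001, -0.857, -0.277], [0, -0.013, -0.072, 0.312, -0.002, -0.858, -0.278], [0, 0.016, -0.071, 0.312, -0.002, -0.857, -0.278], [0, 0.047, -0.071, 0.309, -0.001, -0.857, -0.278], [0, 0.076, -0.069, 0.303, -0.002, -0.857, -0.278], [0, 0.105, -0.066, 0.296, -0.001, -0.857, -0.278], [0, 0.133, -0.063, 0.284, -0.002, -0.857, -0.278], 
n 21 end [ 0.5721 -0.0229  0.13  ]
```

Emit:
play_rows(increments=[[[0,-0.32,0.015,0.04,0,-0.858,-0.277],[0,-0.31,0.005,0.07,0,-0.858,-0.277],[0,-0.3,0,0.1,0,-0.858,-0.277],[0,-0.295,-0.01,0.125,0,-0.858,-0.277],[0,-0.28,-0.02,0.15,0,-0.858,-0.277],[0,-0.265,-0.03,0.175,0,-0.858,-0.277],[0,-0.25,-0.035,0.2,0,-0.858,-0.277],[0,-0.23,-0.04,0.22,0,-0.858,-0.277],[0,-0.205,-0.05,0.24,0,-0.858,-0.277],[0,-0.18,-0.055,0.26,0,-0.858,-0.277]]])

```text
time: 27.85
tool_pos: [0.5664, -0.1627, 0.1428]
tcp_rot: [0.778, -0.219, 0.16, -0.567]
wrist_force: [-0.1, 0.3, -0.4]
finger_gap: 0.0015
```

Emit:
play_rows(increments=[[[0,-0.155,-0.06,0.275,0,-0.858,-0.277],[0,-0.13,-0.06,0.285,0,-0.858,-0.277],[0,-0.1,-0.065,0.295,0,-0.858,-0.277],[0,-0.075,-0.07,0.305,0,-0.858,-0.277],[0,-0.045,-0.07,0.31,0,-0.858,-0.277],[0,-0.015,-0.07,0.31,0,-0.858,-0.277],[0,0.015,-0.07,0.31,0,-0.858,-0.277],[0,0.045,-0.07,0.31,0,-0.858,-0.277],[0,0.075,-0.07,0.305,0,-0.858,-0.277],[0,0.105,-0.065,0.295,0,-0.858,-0.277]]])

```text
time: 28.68
tool_pos: [0.5711, -0.0354, 0.1315]
tcp_rot: [0.793, 0.159, -0.115, -0.577]
wrist_force: [-0.4, -0.4, -1.7]
finger_gap: 0.0016
```

Emit:
play_rows(increments=[[[0,0.13,-0.065,0.285,0,-0.858,-0.277],[0,0,0,0,0,0,0],[0,0,0,0,0,0,0],[0,0,0,0,0,0,0]]])

```text
time: 29.02
tool_pos: [0.5718, -0.0238, 0.1304]
tcp_rot: [0.785, 0.193, -0.14, -0.572]
wrist_force: [0.4, -0.7, -0.9]
finger_gap: 0.0012
```

```bash
python3 - <<'E'
from h import *
s=tool();c=manip.read_camera("wrist");save(c,"w29");save(c,"w29z",(260,180,380,300),5)
c=manip.read_camera("side");save(c,"s29",(210,130,370,290),3.7)
E
```

```text
t 29.02 tcp [ 0.5718 -0.0238  0.1304] gap 1.2 F [ 0.42 -0.69 -0.87] M [0.125 0.115 0.039]
 x [0.886 0.463 0.001] y [ 0.144 -0.272 -0.952] z [-0.44   0.843 -0.308] q [ 0.016  0.433  1.779 -0.384  0.822 -0.217]
```

View pics/w29.png

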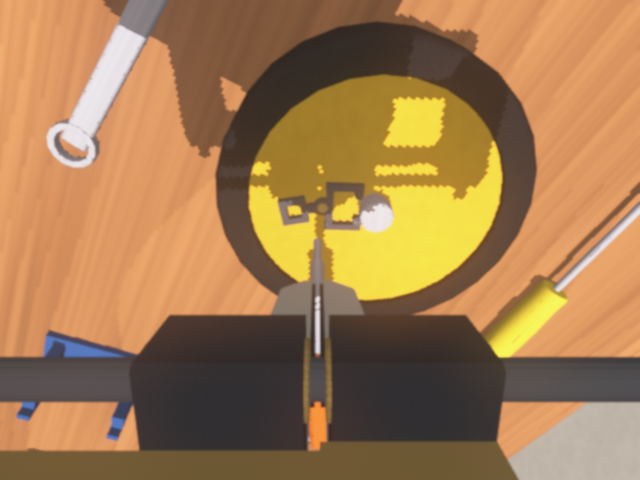

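View pics/w29z.png

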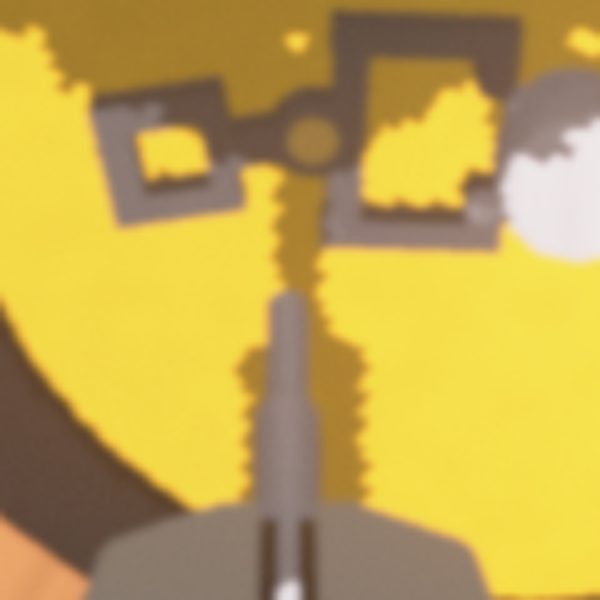

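View pics/s29.png

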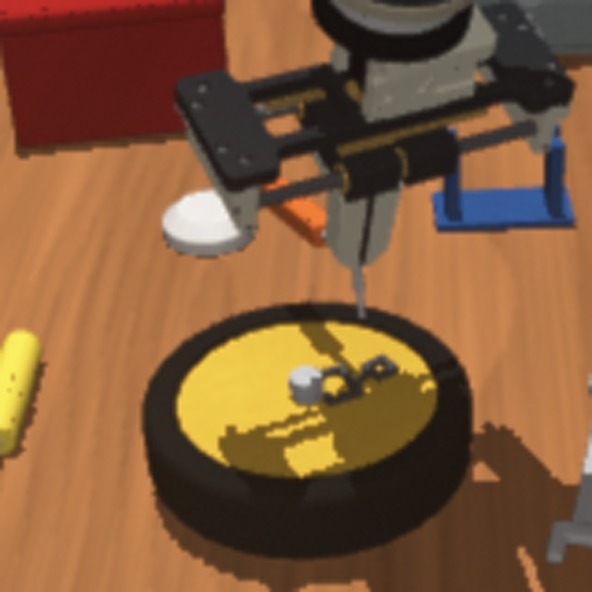

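```bash
python3 - <<'E'
from h import *
s=tool();c=manip.read_camera("wrist")
RT=np.array([.465,-.885]);A=np.array([.5997,-.0051])
for n,(u,v) in dict(riv=(312,140),b1=(333,12),b2=(520,18),b3=(325,247),b4=(500,250),axle=(563,165),t1=(95,105),t2=(120,225),eye=(175,155)).items():
    w=ray(c,(260+u/5,180+v/5),.072 if n=="axle" else .0605,s);d=(w[:2]-A)*1000;print(n,w.round(4),"rel fwd",(d@FW).round(1),"right",(d@RT).round(1))
W=cloud(c,s)
for u,v in((262+60,180+28),(280,205),(330,187),(345,229),(300,220),(400,240)): print((u,v),W[v,u].round(4))
c=manip.read_camera("top");save(c,"t30",(250,150,380,270),5)
E
```

```text
t 29.12 tcp [ 0.5719 -0.0238  0.1303] gap 1.5 F [ 0.15  0.05 -1.1 ] M [ 0.205  0.157 -0.016]
 x [0.886 0.464 0.001] y [ 0.144 -0.272 -0.952] z [-0.441  0.843 -0.307] q [ 0.016  0.434  1.779 -0.384  0.822 -0.218]
riv [ 0.5721 -0.0193  0.0605] rel fwd -31.0 right -0.3
b1 [ 0.5665 -0.0035  0.0605] rel fwd -28.7 right -16.9
b2 [0.5858 0.0058 0.0605] rel fwd -7.3 right -16.1
b3 [ 0.5805 -0.0317  0.0605] rel fwd -29.4 right 14.6
b4 [ 0.5997 -0.0222  0.0605] rel fwd -7.9 right 15.1
axle [ 0.5957 -0.0035  0.072 ] rel fwd -2.8 right -3.3
t1 [ 0.5474 -0.0269  0.0605] rel fwd -56.5 right -5.0
t2 [ 0.557  -0.0405  0.0605] rel fwd -54.3 right 11.4
eye [ 0.5586 -0.0286  0.0605] rel fwd -47.3 right 1.7
(322, 208) [ 0.5714 -0.0184  0.0625]
(280, 205) [ 0.5489 -0.0288  0.061 ]
(330, 187) [ 0.5693 -0.0048  0.0613]
(345, 229) [ 0.591  -0.0255  0.061 ]
(300, 220) [ 0.5637 -0.0321  0.0618]
(400, 240) [ 0.627  -0.0183  0.0577]
```

View pics/t30.png

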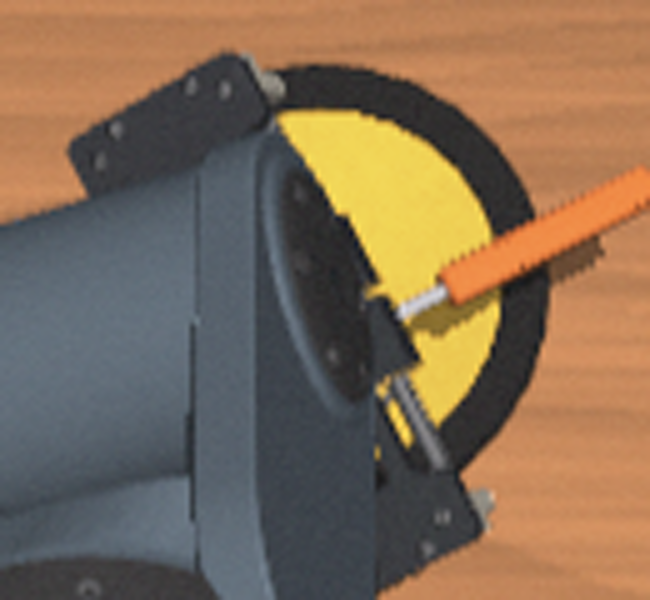

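```bash
python3 - <<'E'
from h import *
s=tool();c=manip.read_camera("wrist");W=cloud(c,s);M=R.from_quat(s["tcp_rot"]).as_matrix()
for v in range(236,292,4):
    row=[]
    p=(W[v,312:325]-s["tool_pos"])@M*1000;i=np.nanargmin(p[:,1]);k=p[:,1]<40
    print(v,"tool",np.nanmedian(p[k],0).round(1) if k.any() else None,"world",np.nanmedian(W[v,312:325][k],0).round(4) if k.any() else None,k.sum())
E
```

```text
t 29.22 tcp [ 0.5719 -0.0237  0.1301] gap 1.5 F [-0.78 -0.08 -0.99] M [0.153 0.216 0.049]
 x [0.886 0.465 0.001] y [ 0.144 -0.272 -0.952] z [-0.442  0.843 -0.307] q [ 0.016  0.434  1.779 -0.384  0.821 -0.219]
236 tool None world None 0
240 tool [-0.6 18.1 18.4] world [ 0.5658 -0.0135  0.1072] 8
244 tool [-0.6 15.7 17. ] world [ 0.5656 -0.0136  0.1099] 8
248 tool [-0.6 12.5 15.9] world [ 0.566  -0.014   0.1133] 8
252 tool [-0.6 10.2 14.6] world [ 0.5661 -0.0144  0.1159] 8
256 tool [-0.6  7.5 13.5] world [ 0.5663 -0.0145  0.1188] 8
260 tool [-0.4  3.9 12.7] world [ 0.5664 -0.0142  0.1225] 9
264 tool [-0.6  1.6 11.6] world [ 0.5661 -0.0143  0.125 ] 12
268 tool [-0.6 -0.6 10.4] world [ 0.5666 -0.0148  0.1275] 12
272 tool [-0.6 -3.5  9.5] world [ 0.5664 -0.015   0.1305] 12
276 tool [-0.4 -4.7  8.1] world [ 0.5672 -0.0157  0.1321] 13
280 tool [-0.4 -7.8  7.4] world [ 0.5672 -0.0153  0.1353] 13
284 tool [ -0.4 -14.1   8. ] world [ 0.5666 -0.0139  0.1411] 13
288 tool [ -0.4 -18.3   7.8] world [ 0.5665 -0.0127  0.1451] 13
```

Emit:
play_rows(increments=[[[0,-0.07,0.13,0,0,0,0],[0,-0.07,0.13,0,0,0,0],[0,-0.07,0.13,0,0,0,0],[0,-0.07,0.13,0,0,0,0],[0,-0.055,0.13,0,0,0,0],[0,0,0,0,0,0,0],[0,0,0,0,0,0,0],[0,0,0,0,0,0,0]]])

```text
time: 29.93
tool_pos: [0.5638, -0.0364, 0.1055]
tcp_rot: [0.785, 0.194, -0.141, -0.571]
wrist_force: [-0.0, -1.0, -1.2]
finger_gap: 0.0016
```

```bash
cat >> h.py <<'E'
def rod(png,crop=(260,180,380,300),sc=5):
    s=tool();c=manip.read_camera("wrist");W=cloud(c,s);M=R.from_quat(s["tcp_rot"]).as_matrix();save(c,png,crop,sc)
    P=(W-s["tool_pos"])@M*1000
    v,u=np.mgrid[0:480,0:640];m=(abs(u-318)<7)&(v>225)&(v<278)&(P[...,1]<25)&(P[...,1]>-6)
    q=W[m];f=np.polyfit(q[:,2],q[:,:2],1)
    print("rod px rows",v[m].min(),"zmin",q[:,2].min().round(4),"tip surf xy at zmin",(f[0]*q[:,2].min()+f[1]).round(4),"lean deg",np.degrees(np.arctan(f[0])).round(1))
    return s,c,W
E
python3 - <<'E'
from h import *
s,c,W=rod("w31z")
c=manip.read_camera("side");save(c,"s31",(250,190,350,270),8)
E
```

```text
t 29.93 tcp [ 0.5638 -0.0364  0.1055] gap 1.6 F [-0.04 -1.05 -1.19] M [ 0.197  0.17  -0.005]
 x [0.885 0.466 0.001] y [ 0.144 -0.272 -0.952] z [-0.443  0.842 -0.307] q [-0.008  0.456  1.82  -0.405  0.755 -0.211]
rod px rows 238 zmin 0.0806 tip surf xy at zmin [ 0.5577 -0.0262] lean deg [ 2.3 -4.1]
```

View pics/w31z.png

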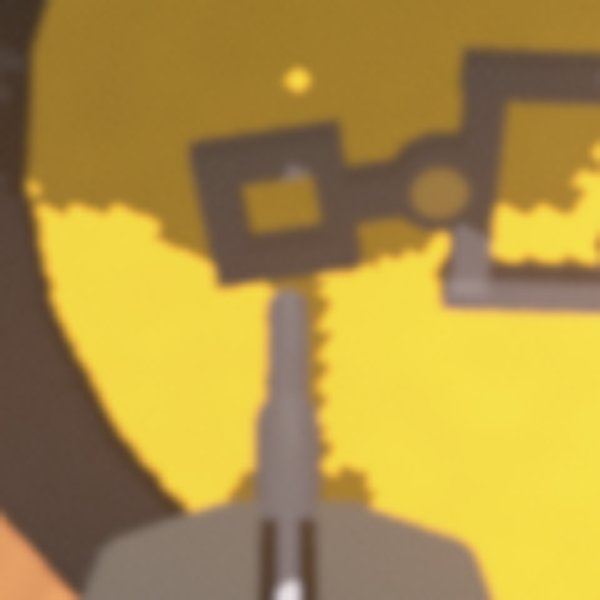

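View pics/s31.png

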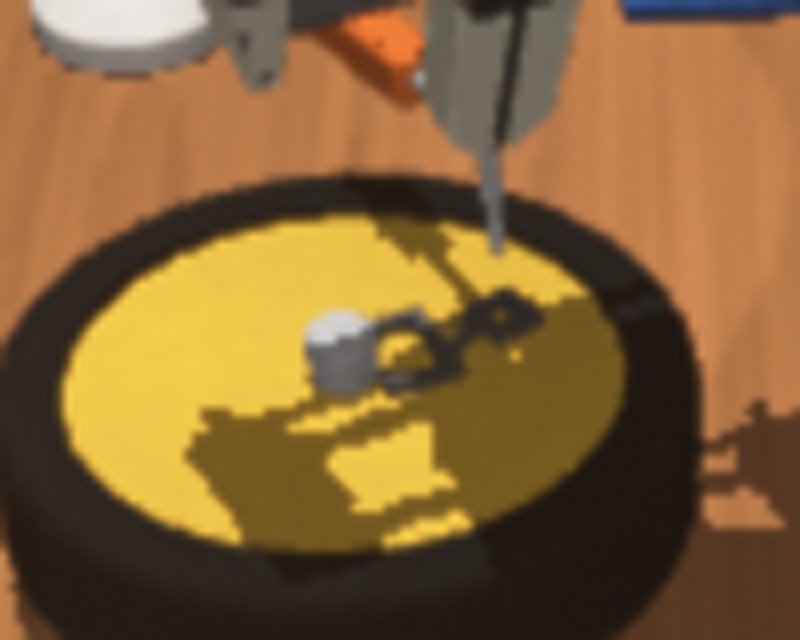

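```bash
python3 - <<'E'
from h import *
s=manip.read_state();c=manip.read_camera("wrist")
for p in((279,204),(438,194)):print(ray(c,(260+p[0]/5,180+p[1]/5),.0605,s).round(4))
hd=np.array([-.465,.885]);xd=np.array([.885,.465])
tip=np.array([.5577,-.0262])-.002*hd
e=ray(c,(260+279/5,180+204/5),.0605,s)[:2]
d=(e-tip)*1000;print("tip",tip,"d along x",d@xd,"along pick",d@hd)
E
```

```text
[ 0.558  -0.0285  0.0605]
[ 0.5725 -0.0195  0.0605]
tip [ 0.55863 -0.02797] d along x -0.7828470376165303 along pick -0.18244191923822387
```

Emit:
play_rows(increments=[[[0,-0.017,0.095,0.031,0,0,0],[0,0,0.095,0.031,0,0,0],[0,0,0.095,0.031,0,0,0],[0,0,0.095,0.031,0,0,0],[0,0,0,0,0,0,0],[0,0,0,0,0,0,0]]])

```text
time: 30.58
tool_pos: [0.5628, -0.0367, 0.089]
tcp_rot: [0.785, 0.194, -0.141, -0.571]
wrist_force: [-0.4, -0.6, -1.4]
finger_gap: 0.0017
```

```bash
python3 - <<'E'
from h import *
s,c,W=rod("w32z")
c=manip.read_camera("side");save(c,"s32",(250,190,350,270),8)
E
```

```text
t 30.58 tcp [ 0.5628 -0.0367  0.089 ] gap 1.7 F [-0.44 -0.61 -1.4 ] M [0.198 0.179 0.036]
 x [0.885 0.466 0.   ] y [ 0.143 -0.272 -0.952] z [-0.444  0.842 -0.307] q [-0.009  0.481  1.831 -0.421  0.723 -0.19 ]
rod px rows 226 zmin 0.06 tip surf xy at zmin [ 0.5562 -0.025 ] lean deg [ 3.1 -6.7]
```

View pics/w32z.png

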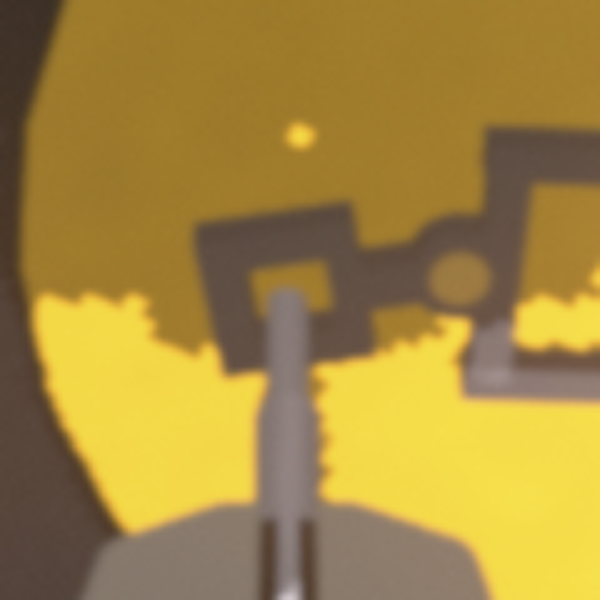

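View pics/s32.png

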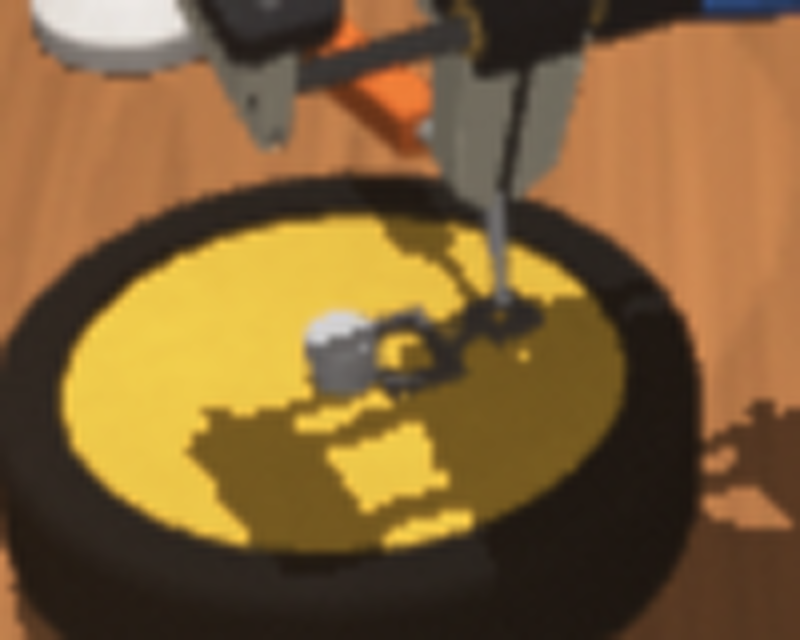

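```bash
python3 - <<'E'
from h import *
s=manip.read_state();c=manip.read_camera("wrist")
hd=np.array([-.465,.885]);xd=np.array([.885,.465])
e=ray(c,(260+285/5,180+288.5/5),.0605,s)[:2];h=ray(c,(260+291/5,180+262/5),.0605,s)[:2]
t=ray(c,(260+288/5,180+291/5),.0643,s)[:2]-.0*hd
print(e,t,"x",(e-t)@xd*1000,"pick",(e-t)@hd*1000, "TCP based tip",(s["tool_pos"][:2]))
E
```

```text
[ 0.55794461 -0.02880637] [ 0.55720548 -0.02675611] x -0.29924815703686797 pick -2.158177707078181 TCP based tip [ 0.56309033 -0.03670092]
```

```bash
python3 - <<'E'
from h import *
s=manip.read_state();c=manip.read_camera("wrist")
save(c,"w33z",(290,220,345,260),14)
c=manip.read_camera("side");save(c,"s33z",(295,205,335,240),20)
E
```

```text
(no output)
```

View pics/s33z.png

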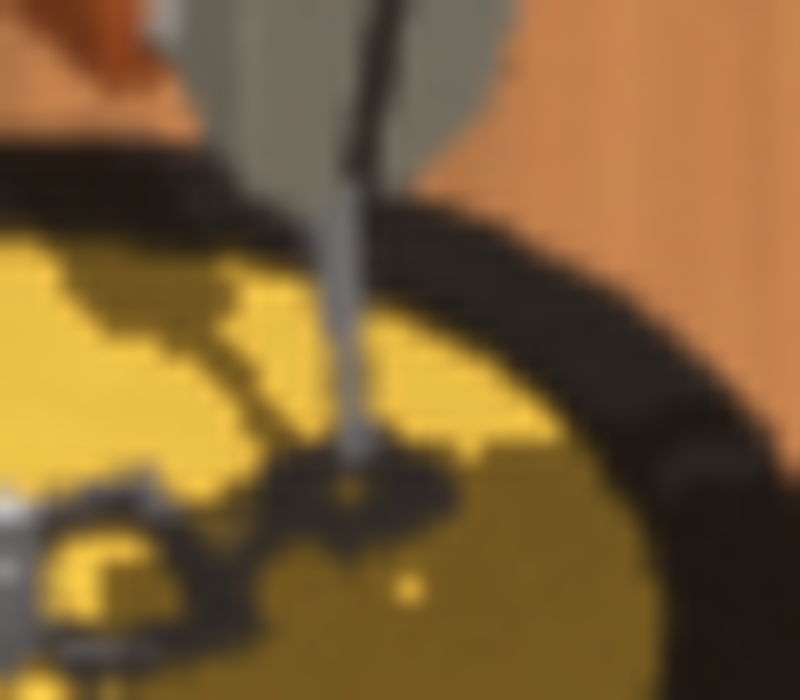

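View pics/w33z.png

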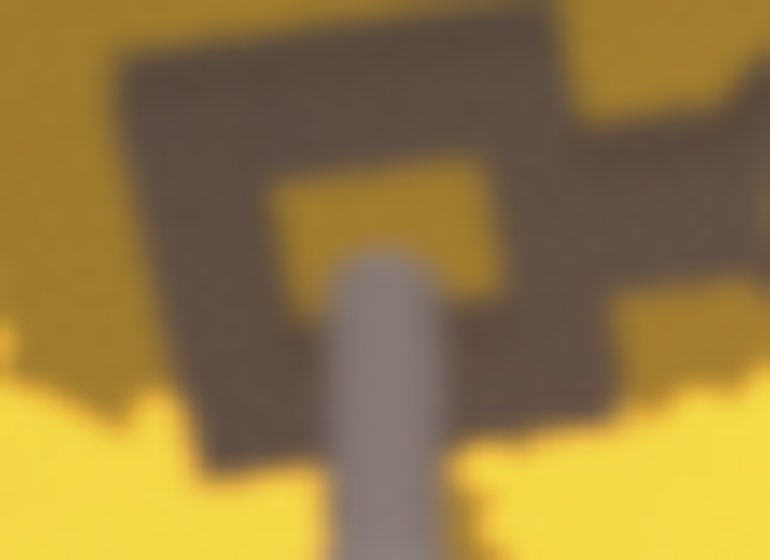

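Emit:
play_rows(increments=[[[0,0,0.006,-0.018,0,0,0],[0,0,0.006,-0.018,0,0,0],[0,0,0.035,0.01,0,0,0],[0,0,0.025,0.008,0,0,0],[0,0,0,0,0,0,0],[0,0,0,0,0,0,0]]])

```text
time: 31.33
tool_pos: [0.5637, -0.0381, 0.0867]
tcp_rot: [0.785, 0.194, -0.141, -0.571]
wrist_force: [0.0, 0.5, 0.2]
finger_gap: 0.0017
```

```bash
python3 - <<'E'
from h import *
s=tool();c=manip.read_camera("wrist")
save(c,"w34z",(290,210,345,250),14)
E
```

```text
t 31.33 tcp [ 0.5637 -0.0381  0.0867] gap 1.7 F [0.   0.5  0.17] M [0.167 0.171 0.047]
 x [0.885 0.466 0.   ] y [ 0.144 -0.272 -0.952] z [-0.444  0.842 -0.307] q [-0.011  0.486  1.831 -0.423  0.718 -0.19 ]
```

View pics/w34z.png

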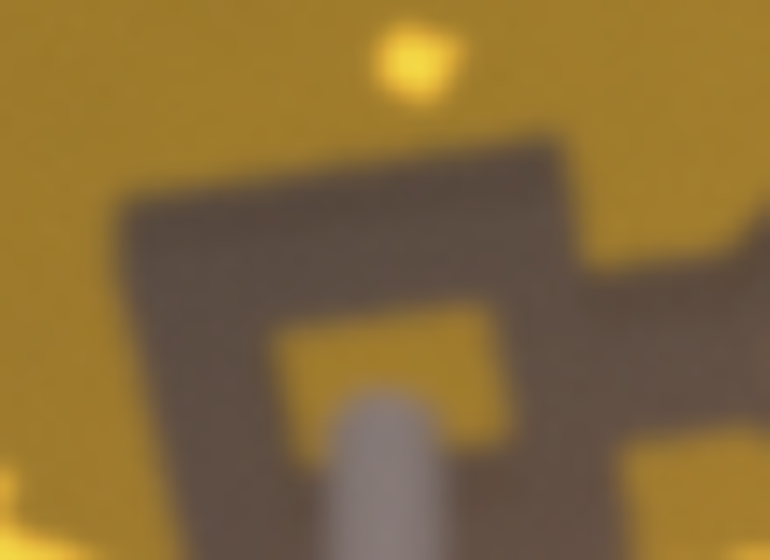

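Emit:
play_rows(increments=[[[0,0,-0.04,-0.012,0,0,0],[0,0,-0.04,-0.012,0,0,0],[0,0,0.01,-0.03,0,0,0],[0,0,0.01,-0.03,0,0,0],[0,0,0,0,0,0,0],[0,0,0,0,0,0,0]]])

```text
time: 31.88
tool_pos: [0.5649, -0.0404, 0.0901]
tcp_rot: [0.785, 0.194, -0.141, -0.571]
wrist_force: [0.6, 0.4, -1.0]
finger_gap: 0.0015
```

```bash
python3 - <<'E'
from h import *
s=tool();c=manip.read_camera("wrist")
save(c,"w35z",(290,210,345,250),14)
E
```

```text
t 31.88 tcp [ 0.5649 -0.0404  0.0901] gap 1.5 F [ 0.64  0.37 -1.03] M [0.141 0.159 0.005]
 x [0.885 0.466 0.001] y [ 0.144 -0.272 -0.952] z [-0.443  0.842 -0.307] q [-0.015  0.482  1.826 -0.419  0.724 -0.2  ]
```

View pics/w35z.png

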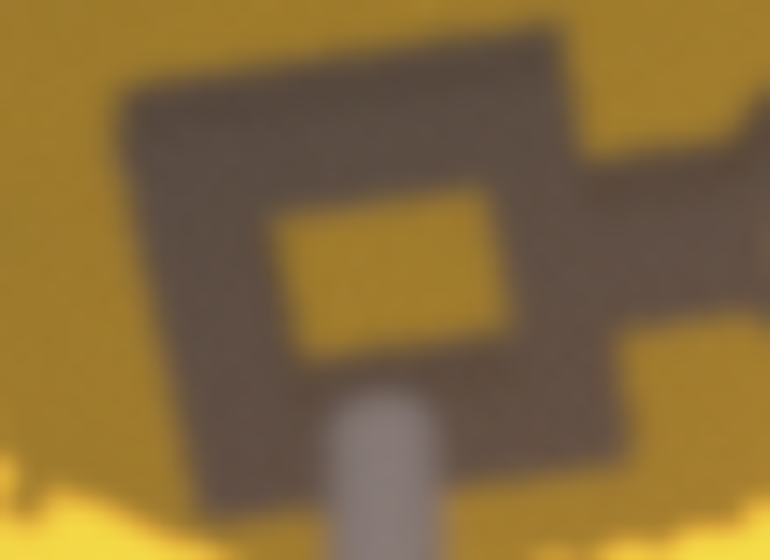

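```bash
python3 - <<'E'
from h import *
c=manip.read_camera("wrist");s=manip.read_state();q=s["tcp_rot"]
hd=np.array([-.465,.885]);xd=np.array([.885,.465])
for n,tp,uv in(("w33",[.5631,-.0367,.0890],(318.6,241.6)),("w34",[.5637,-.0381,.0867],(318.6,241.8)),("w35",s["tool_pos"],(318.6,234.6)),("tip33",[.5631,-.0367,.0890],(317.5,238.5)),("tip35",s["tool_pos"],(317.5,238.5))):
    st=dict(tcp_rot=q,tool_pos=np.array(tp));
    for z in(.056,.0605,.064): w=ray(c,uv,z,st);print(n,z,w.round(4),"x",(w[:2]@xd*1000).round(1),"hd",(w[:2]@hd*1000).round(1))
for n,uv in(("nl",(290+115/14,210+95/14)),("nr",(290+550/14,210+25/14)),("fr",(290+625/14,210+460/14)),("fl",(290+210/14,210+515/14))):
    w=ray(c,uv,.0605 if n[0]=='n' else .056,s);print(n,w.round(4),(w[:2]@xd*1000).round(1),(w[:2]@hd*1000).round(1))
E
```

```text
w33 0.056 [ 0.561  -0.0329  0.056 ] x 481.2 hd -290.0
w33 0.0605 [ 0.5596 -0.0303  0.0605] x 481.2 hd -287.0
w33 0.064 [ 0.5586 -0.0283  0.064 ] x 481.2 hd -284.7
w34 0.056 [ 0.561  -0.0331  0.056 ] x 481.1 hd -290.1
w34 0.0605 [ 0.5596 -0.0305  0.0605] x 481.1 hd -287.2
w34 0.064 [ 0.5585 -0.0284  0.064 ] x 481.1 hd -284.9
w35 0.056 [ 0.5611 -0.0333  0.056 ] x 481.1 hd -290.4
w35 0.0605 [ 0.5597 -0.0308  0.0605] x 481.1 hd -287.5
w35 0.064 [ 0.5587 -0.0288  0.064 ] x 481.0 hd -285.3
tip33 0.056 [ 0.5596 -0.0315  0.056 ] x 480.6 hd -288.1
tip33 0.0605 [ 0.5583 -0.0289  0.0605] x 480.6 hd -285.2
tip33 0.064 [ 0.5572 -0.0269  0.064 ] x 480.6 hd -282.9
tip35 0.056 [ 0.5617 -0.0357  0.056 ] x 480.5 hd -292.8
tip35 0.0605 [ 0.5603 -0.0331  0.0605] x 480.5 hd -289.9
tip35 0.064 [ 0.5593 -0.0311  0.064 ] x 480.5 hd -287.6
nl [ 0.5461 -0.0263  0.0605] 471.1 -277.2
nr [ 0.5582 -0.0167  0.0605] 486.2 -274.4
fr [ 0.5709 -0.0339  0.056 ] 489.5 -295.5
fl [ 0.5583 -0.0433  0.056 ] 473.9 -298.0
```

Emit:
play_rows(increments=[[[0,0,-0.01,0.033,0,0,0],[0,0,-0.01,0.033,0,0,0],[0,0,-0.01,0.033,0,0,0],[0,0,0,0,0,0,0],[0,0,0,0,0,0,0]]])

```text
time: 32.4
tool_pos: [0.5629, -0.0365, 0.0901]
tcp_rot: [0.785, 0.194, -0.141, -0.571]
wrist_force: [0.2, -0.2, -0.4]
finger_gap: 0.0016
```

Emit:
play_rows(increments=[[[0,0,0.045,0.014,0,0,0],[0,0,0.045,0.014,0,0,0],[0,0,0.045,0.014,0,0,0],[0,0,0.03,0.01,0,0,0],[0,0,0,0,0,0,0],[0,0,0,0,0,0,0]]])

```text
time: 32.9
tool_pos: [0.5629, -0.0367, 0.083]
tcp_rot: [0.785, 0.194, -0.141, -0.571]
wrist_force: [0.1, -0.1, -1.2]
finger_gap: 0.0013
```

```bash
python3 - <<'E'
from h import *
s=tool();c=manip.read_camera("wrist")
save(c,"w36z",(290,210,345,250),14)
c=manip.read_camera("side");save(c,"s36z",(295,205,335,240),20)
E
```

```text
t 32.9 tcp [ 0.5629 -0.0367  0.083 ] gap 1.3 F [ 0.05 -0.08 -1.18] M [ 0.174  0.139 -0.032]
 x [0.885 0.466 0.001] y [ 0.144 -0.272 -0.952] z [-0.444  0.842 -0.307] q [-0.009  0.491  1.834 -0.427  0.711 -0.182]
```

View pics/w36z.png

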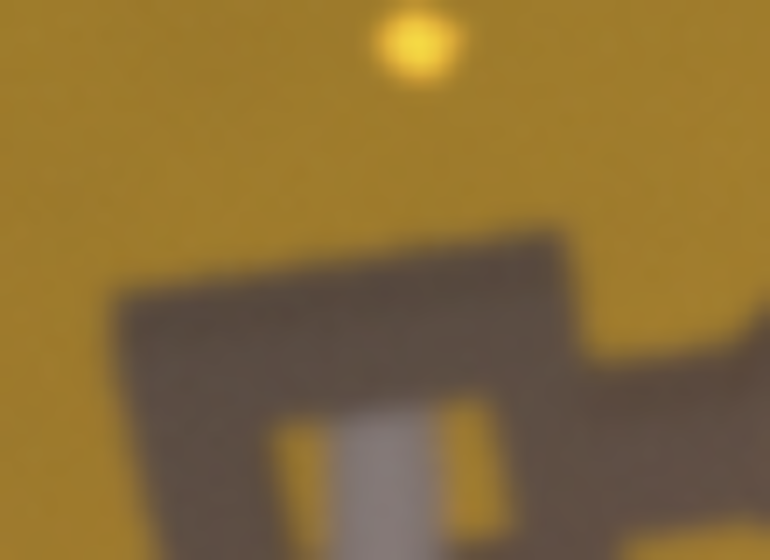

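View pics/s36z.png

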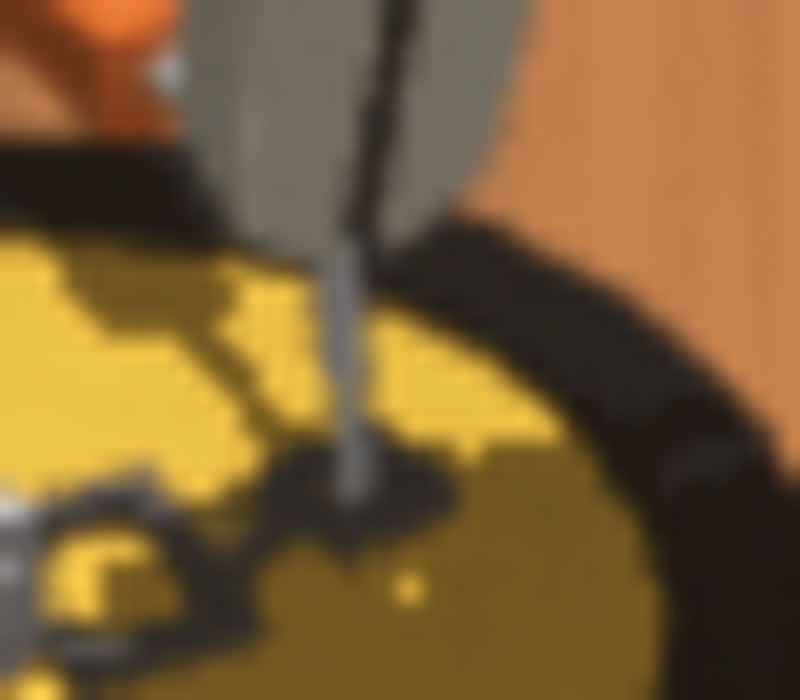

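Emit:
play_rows(increments=[[[0,-0.04,0,0,0,0,0],[0,-0.04,0,0,0,0,0],[0,-0.04,0,0,0,0,0],[0,-0.04,0,0,0,0,0],[0,0,0,0,0,0,0]]])

```text
time: 33.42
tool_pos: [0.557, -0.0398, 0.0832]
tcp_rot: [0.785, 0.194, -0.141, -0.571]
wrist_force: [0.2, 0.4, -1.2]
finger_gap: 0.0015
```

```bash
python3 - <<'E'
from h import *
s=tool();c=manip.read_camera("wrist")
save(c,"w37z",(260,180,420,300),5)
E
```

```text
t 33.42 tcp [ 0.557  -0.0398  0.0832] gap 1.5 F [ 0.25  0.38 -1.22] M [ 0.17   0.117 -0.029]
 x [0.885 0.466 0.001] y [ 0.144 -0.272 -0.952] z [-0.443  0.842 -0.307] q [-0.015  0.482  1.85  -0.43   0.703 -0.184]
```

View pics/w37z.png

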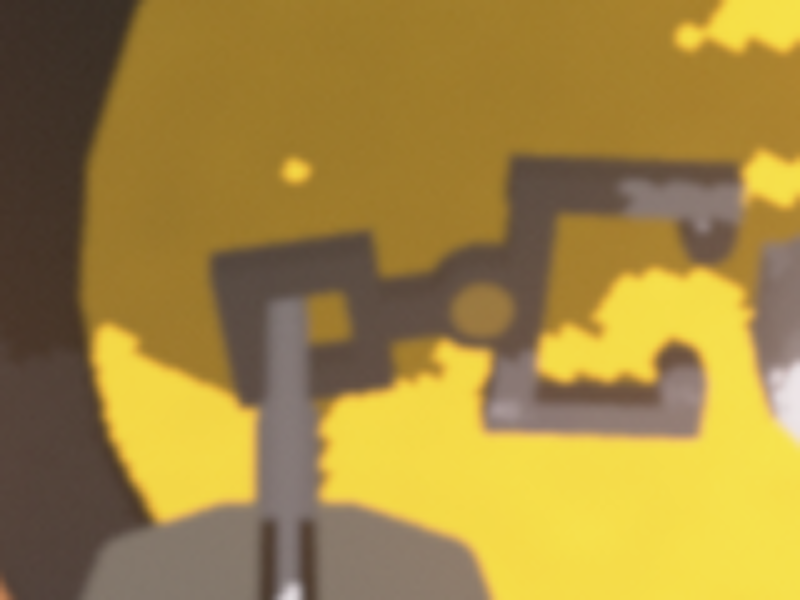

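Emit:
play_rows(increments=[[[0,-0.04,0,0,0,0,0],[0,-0.04,0,0,0,0,0],[0,-0.04,0,0,0,0,0],[0,0.0,0,0,0,0,0],[0,0.03,0,0,0,0,0],[0,0,-0.05,-0.016,0,0,0],[0,0,-0.1,-0.03,0,0,0],[0,0,-0.3,-0.1,0,0,0],[0,0,-0.4,-0.13,0,0,0],[0,0,-0.4,-0.13,0,0,0]]])

```text
time: 34.3
tool_pos: [0.554, -0.0414, 0.1365]
tcp_rot: [0.785, 0.194, -0.141, -0.571]
wrist_force: [0.9, -0.1, -0.1]
finger_gap: 0.0017
```

```bash
python3 - <<'E'
from h import *
s=tool();c=manip.read_camera("wrist")
save(c,"w38");W=cloud(c,s)
c=manip.read_camera("side");save(c,"s38",(210,150,360,280),5)
E
```

```text
t 34.3 tcp [ 0.554  -0.0414  0.1365] gap 1.7 F [ 0.87 -0.1  -0.09] M [0.221 0.168 0.043]
 x [0.885 0.466 0.   ] y [ 0.143 -0.271 -0.952] z [-0.444  0.842 -0.307] q [-0.018  0.393  1.824 -0.381  0.807 -0.254]
```

View pics/w38.png

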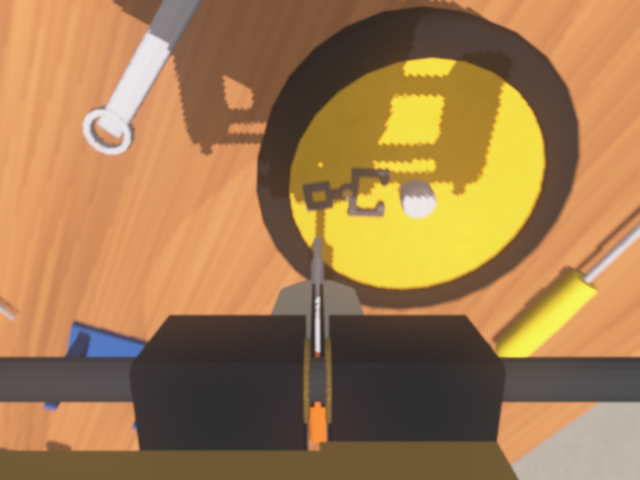

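View pics/s38.png

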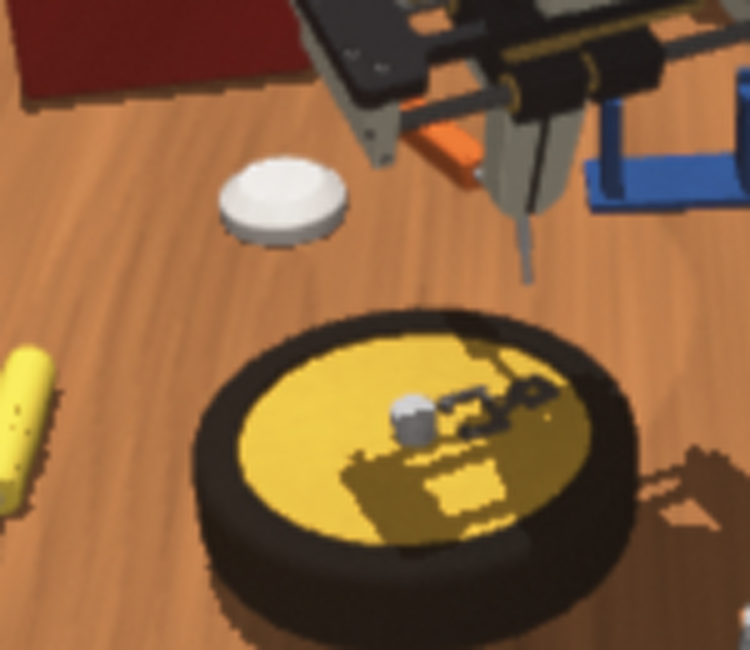

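```bash
python3 - <<'E'
from h import *
plan2([.560,-.2905,.155],np.radians(4.2),-18,n=22)
E
```

```text
[0, -0.127, 0.06, -0.246, -0.002, 0.818, 0.313], [0, -0.104, 0.063, -0.257, 0.0, 0.818, 0.266], [0, -0.08, 0.066, -0.264, 0.001, 0.817, 0.266], [0, -0.055, 0.068, -0.27, -0.0, 0.818, 0.266], [0, -0.03, 0.069, -0.273, 0.0, 0.818, 0.266], [0, -0.005, 0.07, -0.275, 0.0, 0.818, 0.266], [0, 0.022, 0.069, -0.275, 0.0, 0.817, 0.266], [0, 0.046, 0.068, -0.271, 0.001, 0.818, 0.266], [0, 0.071, 0.067, -0.267, -0.0, 0.818, 0.266], [0, 0.096, 0.064, -0.259, 0.0, 0.818, 0.265], [0, 0.119, 0.062, -0.25, 0.0, 0.818, 0.266], [0, 0.142, 0.057, -0.239, 0.0, 0.817, 0.266], [0, 0.163, 0.054, -0.226, 0.001, 0.818, 0.266], [0, 0.183, 0.049, -0.211, -0.0, 0.818, 0.266], [0, 0.202, 0.043, -0.194, -0.0, 0.818, 0.266], [0, 0.219, 0.037, -0.176, 0.0, 0.818, 0.266], [0, 0.235, 0.031, -0.157, 0.0, 0.817, 0.265], [0, 0.247, 0.025, -0.137, 0.0, 0.818, 0.266], [0, 0.259, 0.017, -0.114, 0.001, 0.818, 0.266], [0, 0.269, 0.01, -0.092, -0.0, 0.818, 0.266], [0, 0.275, 0.002, -0.069, -0.0, 0.818, 0.266], [0, 0.28, -0.005, -0.045, 0.0, 0.818, 0.265], 
n 22 end [ 0.56   -0.2905  0.155 ]
```

Emit:
play_rows(increments=[[[0,-0.127,0.06,-0.246,0,0.818,0.31],[0,-0.104,0.063,-0.257,0,0.818,0.266],[0,-0.08,0.066,-0.264,0,0.818,0.266],[0,-0.055,0.068,-0.27,0,0.818,0.266],[0,-0.03,0.07,-0.273,0,0.818,0.266],[0,-0.005,0.07,-0.275,0,0.818,0.266],[0,0.022,0.07,-0.275,0,0.818,0.266],[0,0.046,0.068,-0.271,0,0.818,0.266],[0,0.071,0.067,-0.267,0,0.818,0.266],[0,0.096,0.064,-0.259,0,0.818,0.266]]])

```text
time: 35.23
tool_pos: [0.5559, -0.1551, 0.1422]
tcp_rot: [0.791, -0.171, 0.121, -0.574]
wrist_force: [0.3, 0.0, -0.9]
finger_gap: 0.0016
```

Emit:
play_rows(increments=[[[0,0.119,0.062,-0.25,0,0.818,0.266],[0,0.142,0.057,-0.239,0,0.818,0.266],[0,0.163,0.054,-0.226,0,0.818,0.266],[0,0.183,0.049,-0.211,0,0.818,0.266],[0,0.202,0.043,-0.194,0,0.818,0.266],[0,0.219,0.037,-0.176,0,0.818,0.266],[0,0.235,0.031,-0.157,0,0.818,0.266],[0,0.247,0.025,-0.137,0,0.818,0.266],[0,0.259,0.017,-0.114,0,0.818,0.266],[0,0.269,0.01,-0.092,0,0.818,0.266]]])

```text
time: 36.07
tool_pos: [0.558, -0.2684, 0.1496]
tcp_rot: [0.639, -0.498, 0.359, -0.463]
wrist_force: [-0.2, -0.5, -0.8]
finger_gap: 0.0017
```

Emit:
play_rows(increments=[[[0,0.275,0,-0.069,0,0.818,0.266],[0,0.28,-0.005,-0.045,0,0.818,0.266],[0,0,0,0,0,0,0],[0,0,0,0,0,0,0],[0,0,0,0,0,0,0],[0,0,0,0,0,0,0]]])

```text
time: 36.57
tool_pos: [0.5586, -0.2897, 0.1519]
tcp_rot: [0.594, -0.551, 0.398, -0.43]
wrist_force: [-0.2, 1.4, -1.0]
finger_gap: 0.0018
```

```bash
python3 - <<'E'
from h import *
s,c,W=rod("w39z")
for n in("top","side"):
    c=manip.read_camera(n);W=cloud(c);f=c["frame"].astype(int)
    m=(f[...,0]>110)&(f[...,0]-f[...,2]>75)&(f[...,1]<.62*f[...,0])&(W[...,2]>.1)&(W[...,2]<.2)&(W[...,0]>.38)&(W[...,0]<.6)&(abs(W[...,1]+.295)<.04)
    q=W[m];print(n,m.sum());
    if m.sum()>20:
        d=cv2.fitLine(q.astype(np.float32),cv2.DIST_HUBER,0,.001,.001).ravel();print("mean",q.mean(0).round(4),"min",q.min(0).round(4),"max",q.max(0).round(4),"dir",d[:3].round(3),"pt",d[3:].round(4))
    save(c,n[0]+"39",(400,180,520,330) if n=="top" else (280,110,400,210),4 if n=="top" else 6)
E
```

```text
t 36.57 tcp [ 0.5586 -0.2897  0.1519] gap 1.8 F [-0.18  1.35 -1.  ] M [ 0.01  -0.083  0.038]
 x [ 0.075 -0.997 -0.001] y [-0.313 -0.023 -0.95 ] z [ 0.947  0.072 -0.314] q [-0.477  0.706  1.249 -0.165  1.462  1.06 ]
rod px rows 237 zmin 0.127 tip surf xy at zmin [ 0.5691 -0.2883] lean deg [-4.6 -0.9]
top 0
side 257
mean [ 0.4807 -0.2929  0.1546] min [ 0.4356 -0.309   0.1403] max [ 0.5261 -0.2815  0.1657] dir [0.984 0.114 0.139] pt [ 0.4807 -0.2929  0.1546]
```

View pics/t39.png

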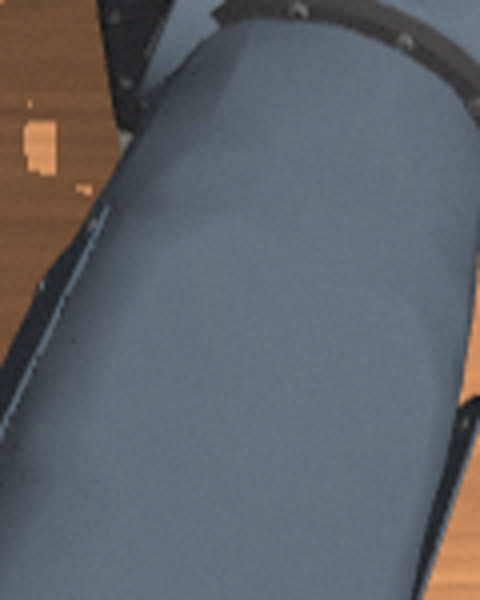

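View pics/s39.png

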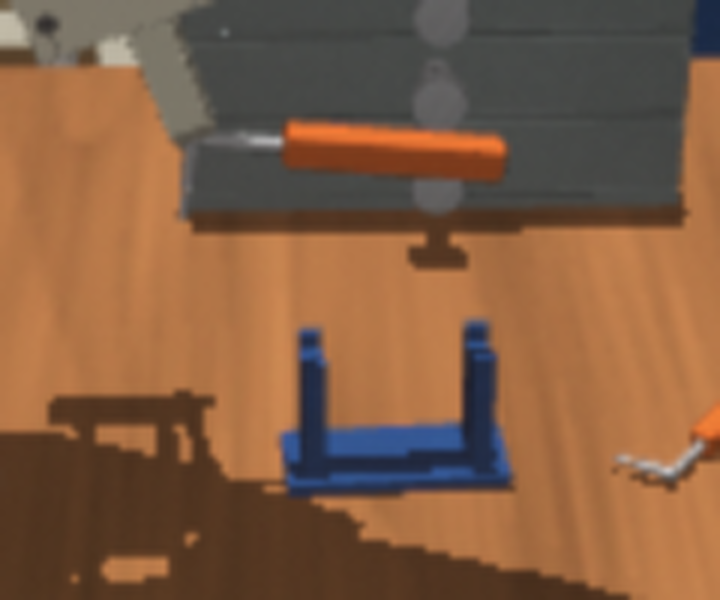

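```bash
cat >> h.py <<'E'
def side_elev(pa,pb,P0=(.48,-.285),hdg=4.2):
    "two px on handle near top edge (front,rear) -> intersect vertical plane through P0 w heading"
    c=manip.read_camera("side");T=T_wc(c);n=np.array([-np.sin(np.radians(hdg)),np.cos(np.radians(hdg)),0]);o=T[:3,3];out=[]
    for uv in(pa,pb):
        d=T[:3,:3]@np.array([(uv[0]-c["cx"])/c["fx"],(uv[1]-c["cy"])/c["fy"],1]);out.append(o+d*((np.array([*P0,0])-o)@n)/(d@n))
    a,b=out;v=a-b;print(a.round(4),b.round(4),"len",np.linalg.norm(v).round(4),"elev",np.degrees(np.arctan2(v[2],np.hypot(v[0],v[1]))).round(2))
E
python3 - <<'E'
from h import *
side_elev((280+288/6,110+122/6),(280+503/6,110+138/6))
side_elev((280+286/6,110+165/6),(280+500/6,110+182/6))
E
```

```text
[ 0.5236 -0.2818  0.1719] [ 0.4351 -0.2883  0.1607] len 0.0894 elev 7.21
[ 0.5246 -0.2817  0.1531] [ 0.4356 -0.2883  0.1411] len 0.09 elev 7.63
```

Emit:
play_rows(increments=[[[0,0,0,0,-0.39,0,0],[0,0,0,0,-0.39,0,0],[0,0,0,0,-0.39,0,0],[0,0,0,0,0,0,0],[0,0,0,0,0,0,0],[0,0,0,0,0,0,0]]])

```text
time: 37.32
tool_pos: [0.5586, -0.2905, 0.1523]
tcp_rot: [0.618, -0.575, 0.365, -0.393]
wrist_force: [0.6, -0.1, 0.2]
finger_gap: 0.0017
```

```bash
python3 - <<'E'
from h import *
s,c,W=rod("w40z",(250,180,400,480),2)
c=manip.read_camera("side");save(c,"s40",(300,110,380,210),7)
E
```

```text
t 37.32 tcp [ 0.5586 -0.2905  0.1523] gap 1.7 F [ 0.64 -0.09  0.24] M [ 0.021 -0.183 -0.039]
 x [ 0.073 -0.997 -0.001] y [-0.425 -0.03  -0.905] z [ 0.902  0.066 -0.426] q [-0.455  0.774  1.156 -0.216  1.597  1.08 ]
rod px rows 237 zmin 0.1263 tip surf xy at zmin [ 0.566  -0.2893] lean deg [ 2.6 -0.7]
```

View pics/s40.png

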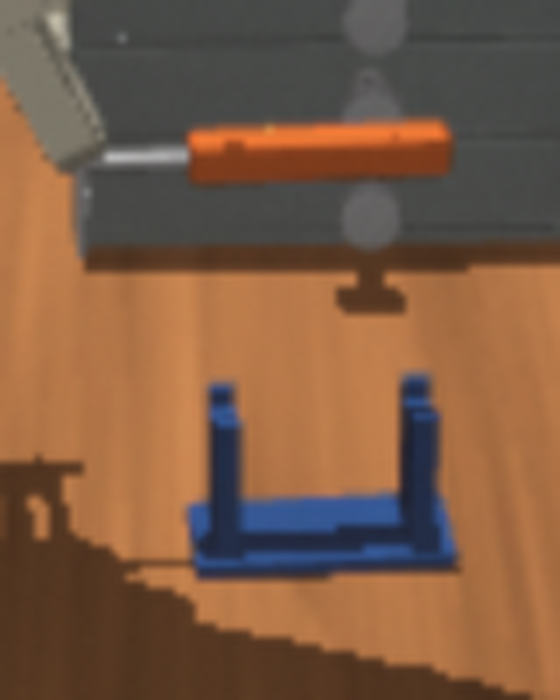

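View pics/w40z.png

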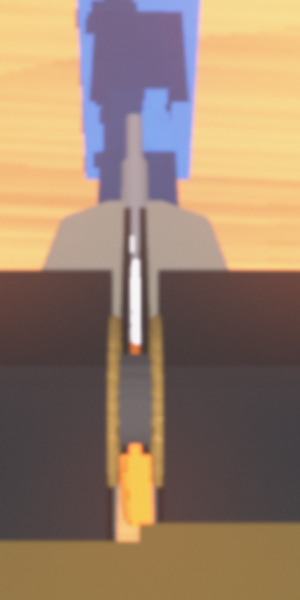

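```bash
python3 - <<'E'
from h import *
side_elev((300+190/7,110+131/7),(300+447/7,110+121/7))
side_elev((300+190/7,110+185/7),(300+450/7,110+174/7))
im=cv2.imread("pics/side0.png");cv2.imwrite("pics/s0rest.png",cv2.resize(im[150:210,300:380],None,fx=8,fy=8,interpolation=cv2.INTER_CUBIC))
E
```

```text
[ 0.5257 -0.2816  0.1763] [ 0.4357 -0.2883  0.1757] len 0.0902 elev 0.32
[ 0.5259 -0.2816  0.156 ] [ 0.4338 -0.2884  0.1557] len 0.0923 elev 0.16
```

View pics/s0rest.png

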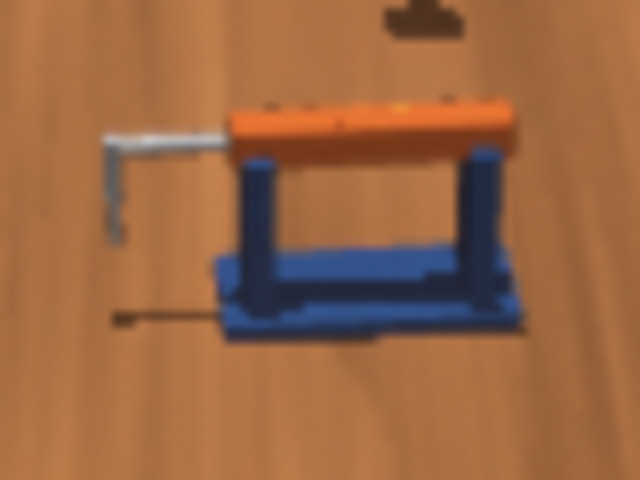

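```bash
python3 - <<'E'
from h import *
side_elev((300+228/8,150+112/8),(300+514/8,150+101/8))
side_elev((300+231/8,150+164/8),(300+516/8,150+152/8))
E
```

```text
[ 0.5231 -0.2818  0.0794] [ 0.4307 -0.2886  0.0785] len 0.0926 elev 0.57
[ 0.5223 -0.2819  0.0604] [ 0.4293 -0.2887  0.0598] len 0.0932 elev 0.37
```

Emit:
play_rows(increments=[[[0,0,0.244,0.105,0,0,0],[0,0,0.244,0.105,0,0,0],[0,0,0.244,0.105,0,0,0],[0,0,0.244,0.105,0,0,0],[0,0,0.244,0.105,0,0,0],[0,0,0.244,0.105,0,0,0],[0,0,0.244,0.105,0,0,0],[0,0,0.244,0.105,0,0,0],[0,0,0,0,0,0,0],[0,0,0,0,0,0,0]]])

```text
time: 38.45
tool_pos: [0.5554, -0.2906, 0.0667]
tcp_rot: [0.619, -0.576, 0.364, -0.392]
wrist_force: [0.5, 0.9, -0.7]
finger_gap: 0.0016
```

```bash
python3 - <<'E'
from h import *
s,c,W=rod("w41z",(250,180,400,480),2)
c=manip.read_camera("side");save(c,"s41",(300,150,380,210),8)
E
```

```text
t 38.45 tcp [ 0.5554 -0.2906  0.0667] gap 1.6 F [ 0.52  0.93 -0.73] M [-0.036 -0.19   0.002]
 x [ 0.073 -0.997 -0.001] y [-0.427 -0.03  -0.904] z [ 0.901  0.066 -0.428] q [-0.457  0.862  1.212 -0.218  1.458  1.109]
rod px rows 235 zmin 0.041 tip surf xy at zmin [ 0.564  -0.2893] lean deg [ 0.5 -0.8]
```

View pics/s41.png

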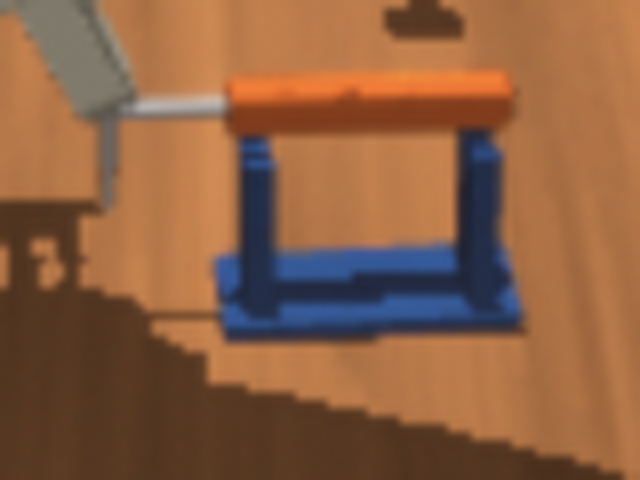

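View pics/w41z.png

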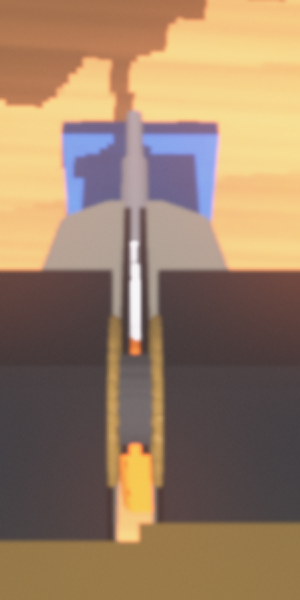

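Emit:
play_rows(increments=[[[0,0,0.075,0.036,0,0,0],[0,0,0.075,0.036,0,0,0],[0,0,0.075,0.036,0,0,0],[0,0,0,0,0,0,0],[0,0,0,0,0,0,0],[0,0,0,0,0,0,0]]])

```text
time: 39.05
tool_pos: [0.5557, -0.2907, 0.0574]
tcp_rot: [0.618, -0.575, 0.364, -0.392]
wrist_force: [-1.0, 0.3, -1.0]
finger_gap: 0.0016
```

```bash
python3 - <<'E'
from h import *
s,c,W=rod("w42z",(250,180,400,480),2)
c=manip.read_camera("side");save(c,"s42",(300,150,380,210),8)
E
```

```text
t 39.05 tcp [ 0.5557 -0.2907  0.0574] gap 1.6 F [-1.    0.26 -0.97] M [ 0.01  -0.199 -0.03 ]
 x [ 0.073 -0.997 -0.001] y [-0.426 -0.031 -0.904] z [ 0.902  0.066 -0.427] q [-0.457  0.874  1.215 -0.219  1.444  1.112]
rod px rows 236 zmin 0.0313 tip surf xy at zmin [ 0.5634 -0.2894] lean deg [ 1.9 -0.8]
```

View pics/s42.png

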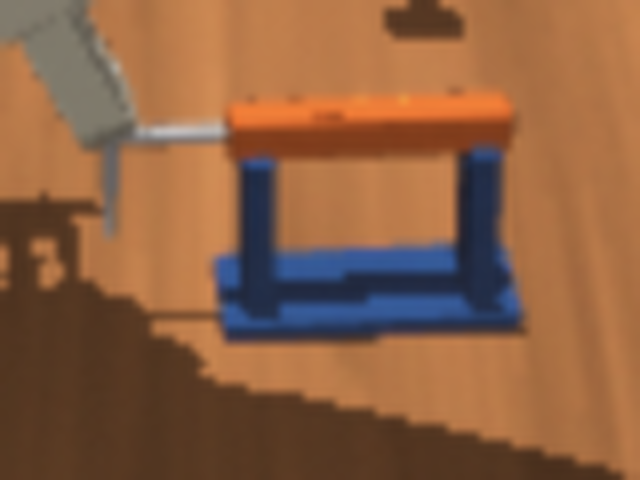

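Emit:
play_rows(increments=[[[0,0,0.03,0.014,0,0,0],[0,0,0.03,0.014,0,0,0],[0,0,0.018,0.008,0,0,0],[0,0,0,0,0,0,0],[0,0,0,0,0,0,0]]])

```text
time: 39.57
tool_pos: [0.5556, -0.2907, 0.0539]
tcp_rot: [0.619, -0.575, 0.364, -0.392]
wrist_force: [-0.8, -0.3, -1.1]
finger_gap: 0.0014
```

```bash
python3 - <<'E'
from h import *
s,c,W=rod("w43z",(250,180,400,480),2)
c=manip.read_camera("side");save(c,"s43",(300,150,380,210),8)
tool()
E
```

```text
t 39.57 tcp [ 0.5556 -0.2907  0.0539] gap 1.4 F [-0.82 -0.27 -1.11] M [ 0.013 -0.164 -0.005]
 x [ 0.073 -0.997 -0.001] y [-0.426 -0.03  -0.904] z [ 0.902  0.066 -0.427] q [-0.457  0.878  1.216 -0.219  1.439  1.113]
rod px rows 238 zmin 0.028 tip surf xy at zmin [ 0.5624 -0.2895] lean deg [ 3.3 -0.6]
t 39.67 tcp [ 0.5557 -0.2907  0.054 ] gap 1.6 F [-0.56 -0.07 -1.13] M [ 0.041 -0.158 -0.036]
 x [ 0.073 -0.997 -0.001] y [-0.426 -0.031 -0.904] z [ 0.902  0.066 -0.427] q [-0.457  0.878  1.216 -0.219  1.439  1.113]
```

View pics/s43.png

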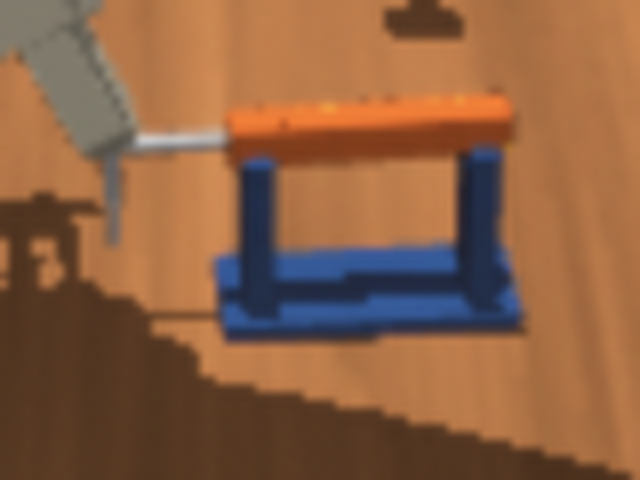

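Emit:
play_rows(increments=[[[0,0,0.015,0.007,0.06,0,0],[0,0,0.005,0.003,0.06,0,0],[0,0,0,0,0,0,0],[0,0,0,0,0,0,0]]])

```text
time: 40.0
tool_pos: [0.5556, -0.2907, 0.0532]
tcp_rot: [0.616, -0.573, 0.368, -0.396]
wrist_force: [0.4, 0.1, 0.9]
finger_gap: 0.0017
```

```bash
python3 - <<'E'
from h import *
tool()
E
```

```text
t 40.0 tcp [ 0.5556 -0.2907  0.0532] gap 1.7 F [0.42 0.11 0.89] M [ 0.018 -0.115  0.017]
 x [ 0.073 -0.997 -0.   ] y [-0.414 -0.03  -0.91 ] z [ 0.907  0.066 -0.415] q [-0.459  0.871  1.226 -0.214  1.423  1.112]
```

Emit:
play_rows(increments=[[[4,0,0,0,0,0,0],[8,0,0,0,0,0,0],[14,0,0,0,0,0,0],[25,0,0,0,0,0,0],[30,0,0,0,0,0,0],[30,0,0,0,0,0,0]]])

```text
time: 40.5
tool_pos: [0.5557, -0.2907, 0.053]
tcp_rot: [0.616, -0.573, 0.368, -0.396]
wrist_force: [-0.0, 0.0, 0.2]
finger_gap: 0.0277
```

```bash
python3 - <<'E'
from h import *
tool();c=manip.read_camera("wrist");save(c,"w44")
c=manip.read_camera("side");save(c,"s44",(300,150,380,210),8)
E
```

```text
t 40.5 tcp [ 0.5557 -0.2907  0.053 ] gap 27.7 F [-0.05  0.04  0.17] M [ 0.003 -0.06   0.024]
 x [ 0.073 -0.997 -0.001] y [-0.415 -0.03  -0.91 ] z [ 0.907  0.066 -0.416] q [-0.459  0.872  1.226 -0.214  1.423  1.112]
```

View pics/s44.png

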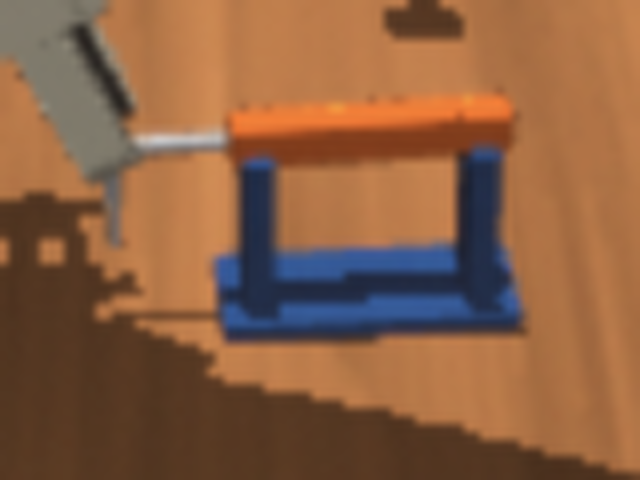

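View pics/w44.png

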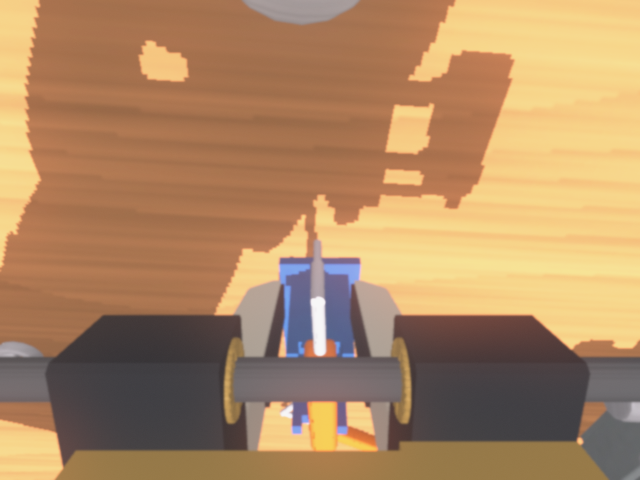

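Emit:
play_rows(increments=[[[30,0,-0.2,0,0,0,0],[30,0,-0.5,0,0,0,0],[30,0,-0.7,0,0,0,0],[30,0,-0.7,0,0,0,0],[30,-0.7,-0.3,0,0,0,0],[30,-0.8,0,0,0,0,0],[30,-0.8,0,0,0,0,0],[30,-0.8,0,0,0,0,0],[30,-0.8,0,0,0,0,0],[30,-0.5,0,0,0,0,0]]])

```text
time: 41.43
tool_pos: [0.5827, -0.1094, 0.1412]
tcp_rot: [0.616, -0.573, 0.368, -0.397]
wrist_force: [-0.1, -0.5, 0.0]
finger_gap: 0.0298
```

```bash
python3 - <<'E'
from h import *
tool();c=manip.read_camera("top");save(c,"t45");save(c,"t45r",(410,210,500,310),6);W=cloud(c)
f=c["frame"].astype(int)
m=(f[...,0]>180)&(f[...,1]>60)&(f[...,1]<150)&(f[...,2]<80)
n,l,st,ce=cv2.connectedComponentsWithStats(m.astype(np.uint8))
for i in range(1,n):
    if st[i,4]>100:
        p=W[l==i];z=np.nanmedian(p[:,2]);q=np.array([ray(c,(u,v),z) for v,u in np.argwhere(l==i)]);print(ce[i],z,cv2.minAreaRect((q[:,:2]*1000).astype(np.float32)))
c=manip.read_camera("side");save(c,"s45",(300,150,380,210),8);save(c,"s45w",(220,180,370,300),5)
E
```

```text
t 41.43 tcp [ 0.5827 -0.1094  0.1412] gap 29.8 F [-0.05 -0.47  0.02] M [ 0.018 -0.072  0.004]
 x [ 0.074 -0.997 -0.001] y [-0.414 -0.03  -0.91 ] z [ 0.907  0.068 -0.415] q [-0.208  0.732  1.26  -0.115  1.563  1.313]
[574.81209929 109.85780043] 0.11502021589133926 ((796.2449951171875, -544.0610961914062), (168.7257537841797, 265.406005859375), 11.16335678100586)
[ 57.60050251 155.00251256] 0.20841085974799078 ((661.4735107421875, 464.39459228515625), (41.16839599609375, 69.88803100585938), 78.8780517578125)
[162.36416938 244.20260586] 0.004371264022627441 ((519.7269897460938, 318.1092529296875), (114.9988021850586, 77.50521850585938), 2.6073718070983887)
```

View pics/s45.png

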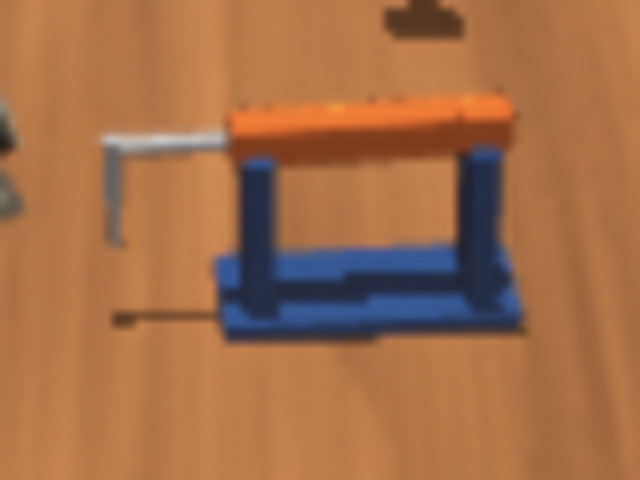

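View pics/t45r.png

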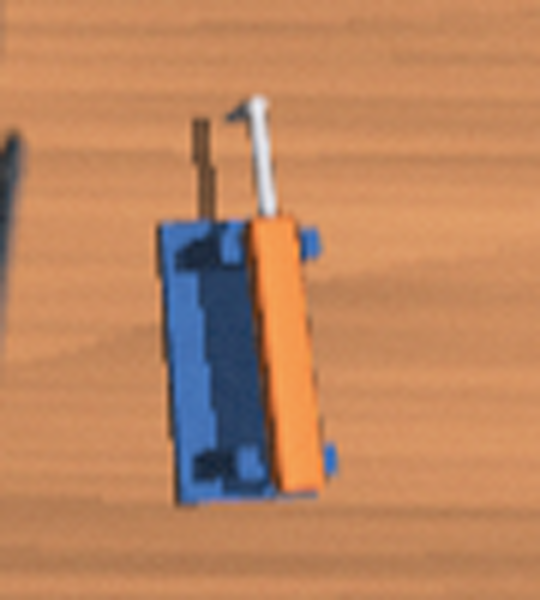

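View pics/t45.png

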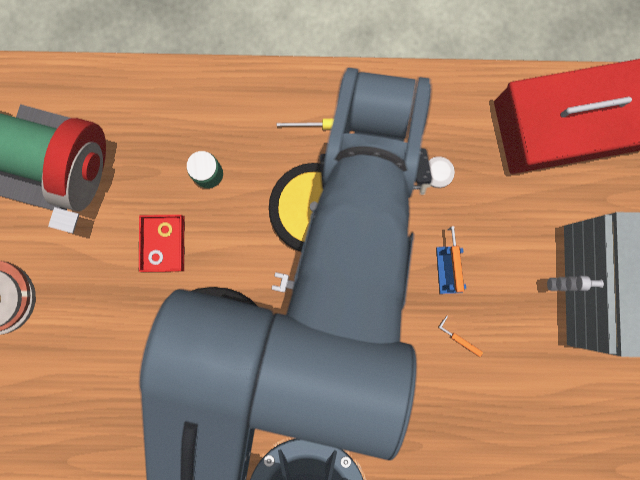

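```bash
python3 - <<'E'
from h import *
plan2([.4857,-.2958,.14],np.radians(4.2),0,n=9)
E
```

```text
[0, 0.496, 0.131, -0.28, 0.454, 0.003, -0.009], [0, 0.496, 0.118, -0.285, 0.454, 0.003, 0.001], [0, 0.495, 0.104, -0.29, 0.455, 0.004, 0.001], [0, 0.496, 0.091, -0.295, 0.454, 0.003, 0.001], [0, 0.497, 0.076, -0.299, 0.454, 0.003, 0.001], [0, 0.496, 0.062, -0.302, 0.454, 0.004, 0.001], [0, 0.496, 0.047, -0.304, 0.455, 0.003, -0.0], [0, 0.496, 0.033, -0.306, 0.454, 0.004, 0.0], [0, 0.497, 0.018, -0.307, 0.454, 0.003, 0.0], 
n 9 end [ 0.4857 -0.2958  0.14  ]
```

View pics/s45w.png

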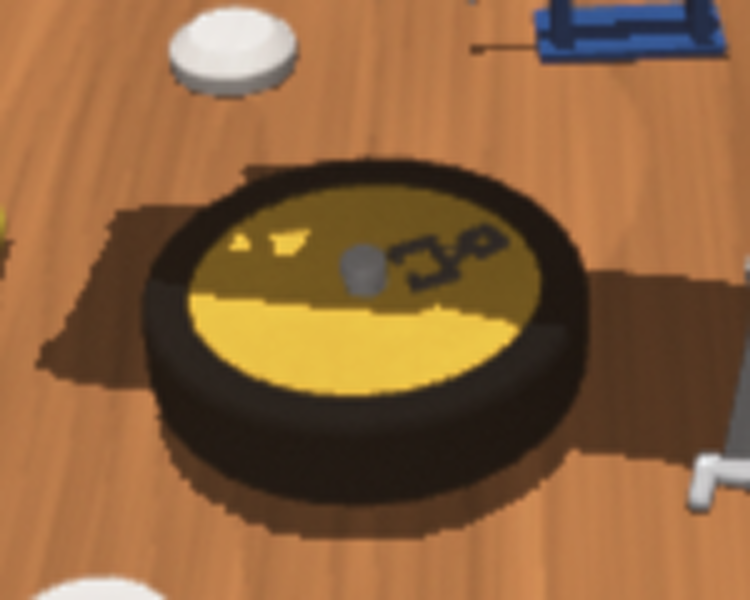

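Emit:
play_rows(increments=[[[45,0.496,0.13,-0.28,0.454,0,0],[45,0.496,0.12,-0.285,0.454,0,0],[45,0.496,0.105,-0.29,0.454,0,0],[45,0.496,0.09,-0.295,0.454,0,0],[45,0.496,0.075,-0.3,0.454,0,0],[45,0.496,0.06,-0.302,0.454,0,0],[45,0.496,0.047,-0.304,0.454,0.01,0],[45,0.496,0.033,-0.306,0.454,0.01,0],[45,0.496,0.018,-0.307,0.454,0.01,0],[45,0,0,0,0,0,0]]])

```text
time: 42.37
tool_pos: [0.4826, -0.3024, 0.14]
tcp_rot: [-0.516, 0.483, -0.484, 0.516]
wrist_force: [0.2, 0.3, -0.3]
finger_gap: 0.045
```

Emit:
play_rows(increments=[[[45,0,0,0,0,0,0],[45,0,0,0,0,0,0]]])

```text
time: 42.53
tool_pos: [0.4851, -0.2987, 0.1396]
tcp_rot: [0.517, -0.483, 0.482, -0.517]
wrist_force: [0.1, 0.2, 0.4]
finger_gap: 0.0447
```

```bash
python3 - <<'E'
from h import *
tool();c=manip.read_camera("wrist");save(c,"w46",(220,80,420,440),1.6)
c=manip.read_camera("top");save(c,"t46",(250,150,380,270),5)
plan2([.4857,-.2958,.056],np.radians(4.2),0,n=1)
E
```

```text
t 42.53 tcp [ 0.4851 -0.2987  0.1396] gap 44.7 F [0.13 0.15 0.43] M [-0.051  0.163 -0.01 ]
 x [ 0.069 -0.998 -0.   ] y [-0.001 -0.    -1.   ] z [ 0.998  0.069 -0.001] q [-6.330e-01  4.620e-01  1.663e+00 -1.000e-03  1.017e+00  8.690e-01]
[0, -0.054, 2.083, 0.01, 0.011, -0.026, -0.002], 
n 1 end [ 0.4857 -0.2958  0.056 ]
```

View pics/w46.png

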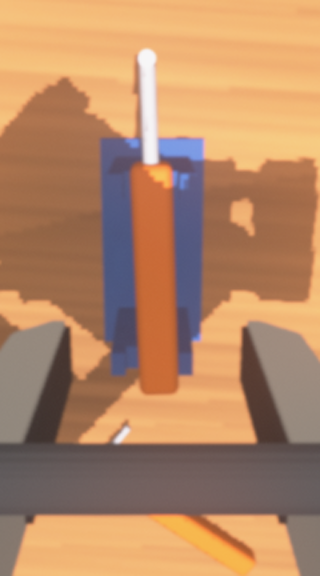

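View pics/t46.png

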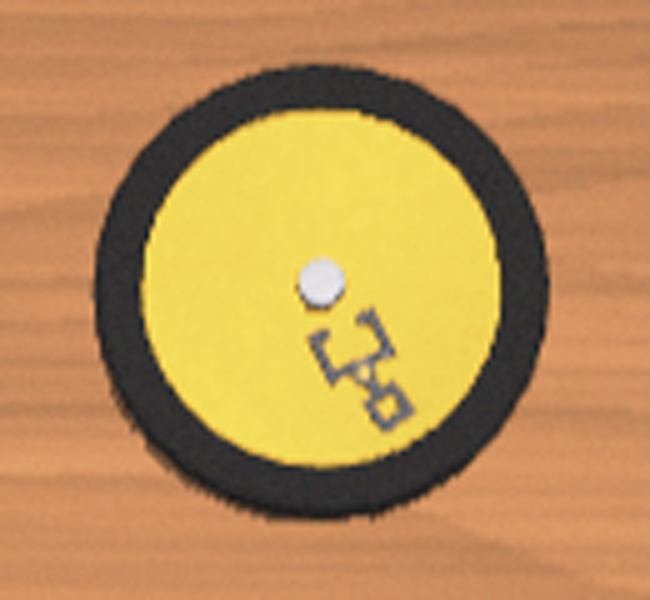

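Emit:
play_rows(increments=[[[45,0,0.4,0,0,0,0],[45,0,0.5,0,0,0,0],[45,0,0.5,0,0,0,0],[45,0,0.4,0,0,0,0],[45,0,0.2,0,0,0,0],[45,0,0.05,0,0,0,0],[45,0,0,0,0,0,0],[45,0,0,0,0,0,0]]])

```text
time: 43.3
tool_pos: [0.4855, -0.2985, 0.0581]
tcp_rot: [0.517, -0.482, 0.482, -0.517]
wrist_force: [-0.6, -0.2, 0.6]
finger_gap: 0.045
```

```bash
python3 - <<'E'
from h import *
tool();plan2([.4857,-.2955,.056],np.radians(4.2),0,n=1)
c=manip.read_camera("wrist");save(c,"w47",(220,80,420,440),1.6)
E
```

```text
t 43.3 tcp [ 0.4855 -0.2985  0.0581] gap 45.0 F [-0.55 -0.16  0.6 ] M [-0.005  0.157  0.012]
 x [ 0.07  -0.998  0.   ] y [ 0. -0. -1.] z [0.998 0.07  0.   ] q [-0.633  0.576  1.714 -0.     0.851  0.868]
[0, -0.074, 0.051, 0.01, -0.001, -0.031, 0.004], 
n 1 end [ 0.4857 -0.2955  0.056 ]
```

View pics/w47.png

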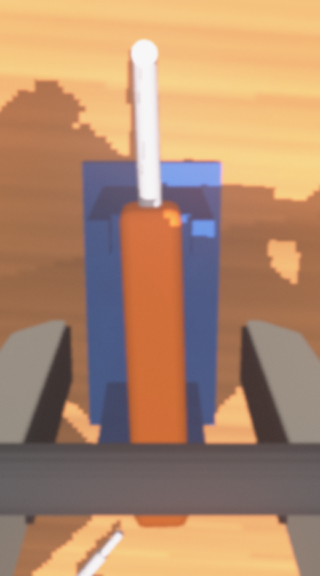

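Emit:
play_rows(increments=[[[40,-0.035,0.03,0,0,-0.03,0],[35,-0.03,0.02,0,0,0,0],[28,0,0,0,0,0,0],[20,0,0,0,0,0,0],[14,0,0,0,0,0,0],[12,0,0,0,0,0,0],[12,0,0,0,0,0,0],[12,0,0,0,0,0,0]]], force=15)

```text
time: 44.02
tool_pos: [0.485, -0.2963, 0.0556]
tcp_rot: [0.518, -0.481, 0.482, -0.518]
wrist_force: [-0.5, -2.8, 3.6]
finger_gap: 0.0157
```

```bash
python3 - <<'E'
from h import *
tool();s,c=shaft();save(c,"w48",(220,80,420,440),1.6)
E
```

```text
t 44.02 tcp [ 0.485  -0.2963  0.0556] gap 15.7 F [-0.48 -2.85  3.62] M [-0.592  0.125  0.025]
 x [ 0.073 -0.997  0.001] y [ 0.    -0.001 -1.   ] z [0.997 0.073 0.   ] q [-6.30e-01  5.78e-01  1.72e+00 -1.00e-03  8.44e-01  8.68e-01]
shaft pitch deg 0.51 y at z75 -10.9 y at 0 -11.57 x -0.4 | handle pitch -0.18 y at 0 -16.5
```

View pics/w48.png

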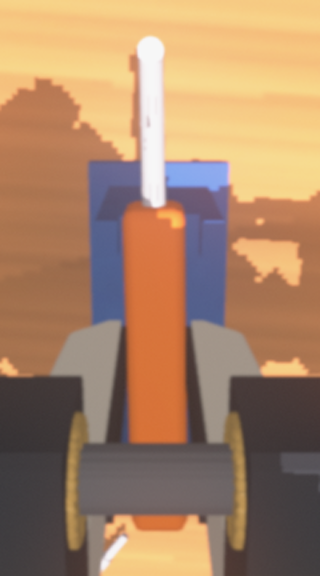

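Emit:
play_rows(increments=[[[12,0,0,0,0,0,0],[12,0,0,0,0,0,0],[12,0,0,0,0,0,0]]])

```text
time: 44.32
tool_pos: [0.485, -0.2963, 0.0556]
tcp_rot: [0.518, -0.481, 0.482, -0.518]
wrist_force: [0.4, -3.7, 4.5]
finger_gap: 0.0152
```

Emit:
play_rows(increments=[[[20,0,0,0,0,0,0],[28,0,0,0,0,0,0],[38,0,0,0,0,0,0],[45,0,0,0,0,0,0],[45,0,0,0,0,0,0]]])

```text
time: 44.73
tool_pos: [0.4844, -0.2955, 0.055]
tcp_rot: [0.518, -0.482, 0.481, -0.518]
wrist_force: [-0.7, -0.5, -0.0]
finger_gap: 0.0414
```

```bash
python3 - <<'E'
from h import *
tool();s,c=shaft();save(c,"w49",(220,80,420,440),1.6)
print("hook top",ray(c,(220+150/1.6,80+48/1.6),.066,s))
c=manip.read_camera("side");save(c,"s49",(300,150,380,210),8)
E
```

```text
t 44.73 tcp [ 0.4844 -0.2955  0.055 ] gap 41.4 F [-0.65 -0.47 -0.03] M [-0.033  0.126  0.007]
 x [ 0.073 -0.997 -0.001] y [-0.001  0.001 -1.   ] z [ 0.997  0.073 -0.001] q [-0.63   0.578  1.721 -0.     0.844  0.868]
shaft pitch deg -0.21 y at z75 -11.93 y at 0 -11.66 x -0.41 | handle pitch -0.07 y at 0 -17.13
hook top [ 0.56104012 -0.28825319  0.066     ]
```

View pics/w49.png

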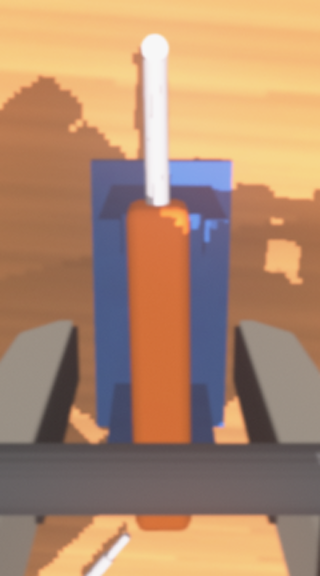

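View pics/s49.png

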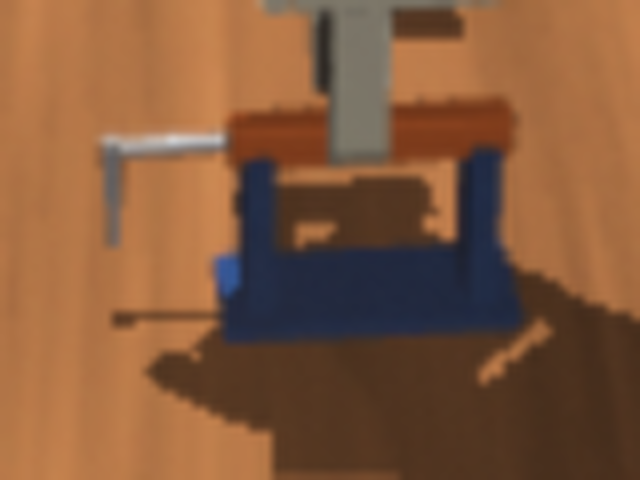

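Emit:
play_rows(increments=[[[45,0,-0.3,0,0,0,0],[45,0,-0.6,0,0,0,0],[45,0,-0.8,0,0,0,0],[45,0,-0.8,0,0,0,0],[45,0,-0.8,-0.3,0,0,0],[45,0,-0.4,-0.7,0,0,0],[45,0,0,-0.7,0,0,0],[45,0,0,-0.5,0,0,0],[45,0,0,0,0,0,0],[45,0,0,0,0,0,0]]])

```text
time: 45.67
tool_pos: [0.3967, -0.3025, 0.2044]
tcp_rot: [0.518, -0.482, 0.482, -0.517]
wrist_force: [0.3, -1.2, -0.0]
finger_gap: 0.0451
```

```bash
python3 - <<'E'
from h import *
s=tool();c=manip.read_camera("top");save(c,"t50");save(c,"t50r",(410,210,500,310),6)
c=manip.read_camera("side");save(c,"s50")
E
```

```text
t 45.67 tcp [ 0.3967 -0.3025  0.2044] gap 45.1 F [ 0.29 -1.22 -0.02] M [-0.035  0.165  0.01 ]
 x [ 0.071 -0.997  0.001] y [ 0. -0. -1.] z [0.997 0.071 0.   ] q [-0.745  0.259  1.783 -0.     1.098  0.755]
```

View pics/t50.png

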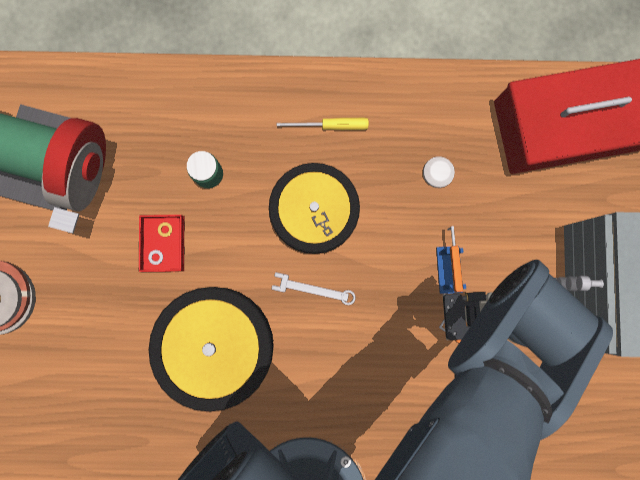

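View pics/s50.png

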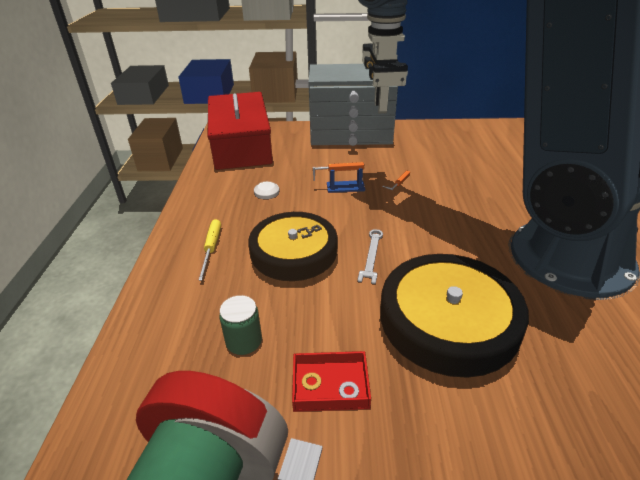

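The top view shows the clip at (321,222), clear of the axle at (314,207) and flat on the disc. The pick is in its rest at (455,265), hook toward +x, and the bystanders are where they started. The gripper is clear of everything, so I am handing in.

```bash
python3 -c "
from workcell import manip
print(manip.job_done())"
```

```text
the job is handed in; nothing more can be done
None
```

The clip is off the axle and lying flat on the small wheel's yellow disc, and the pick is back in its rest. I handed the job in at about 45.7 s of the 72 s allowed.

- **First draw:** I gripped the pick by its handle, hooked the tab's eye and pulled. The pick twisted springily in the grip, so I tilted the tool to follow it, and the pull reached about 10 N. The clip did not come out under that pull. It snapped free while I was easing off and lifting the hook away, and I only noticed in later pictures. The draw was therefore less controlled at that moment than I wanted, though the clip stayed on the wheel.
- **Second draw:** After the snap the clip had moved about 14–16 mm, short of the 18 mm needed. I put the pick down, took it again by the hook's upright, hooked the eye a second time and drew the clip about 10 mm further. It slid with almost no force.
- **Pick in its rest:** It first lay about 2° off in yaw, so I straightened it with a light grip of 15 N. During that the wrist felt about 4.5 N upward from contact in the notch.

**Last checks:**
- The top and side pictures show the clip clear of the axle and flat on the disc.
- The pick lies level in both notches, within about 1° and 1–2 mm of how it lay.
- The bystanders look unmoved, and the gripper is clear of everything.
- The highest wrist force I read was about 10 N, but I took no readings during the snap itself.

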